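# Clamp relay modules in the vise and lock their slotted screws

### The job

Stand every relay module upright on the bed of the small blue vise, all side by side between its jaws, and then crank the vise shut so that it grips them all firmly. Then take the orange flat driver and with its blade in the slot turn each module's screw clockwise to its stop, in line with the green marks. Put the driver back upright in its wooden block, leave the modules clamped, and do not disturb the parts case or the white jar beside it.

Things in the scene. Friction and masses are not known exactly. Their poses are not given: they have to be found in the camera images.
- vise: blue machine vise fixed to the bench, base 174 x 235 mm; origin under its middle at bench level, z up. Bed flat at z = 36 mm, with a stop strip at each end (inner faces x = -77 and 77 mm, tops z = 54). Fixed jaw's face at y = 76 mm, the sliding jaw faces it; jaws over 150 mm wide along x, tops at z = 60. Spindle along y at x = 0, z = 54; its block ends at y = -108 and is 68 high
- vise_jaw: the sliding jaw of the vise; its origin lies in the plane of its clamping face (bench level), so the gap between the jaws is 76 mm minus this origin's y in the vise's frame. It starts with a gap of 62 to 68 mm and slides to +y when the crank is turned
- vise_crank (a joint): turn of the crank at the vise's -y end, rad, about the spindle (vise y axis); it grows and the jaw closes 24 mm a turn when the crank is turned clockwise as seen from the crank's end (over the top towards the vise's +x). At 0 the crank arm points straight up, at 1.57 to the vise's +x. It starts at 0 to 1.5 and ends at 8.6. It stays where it is left; turning it takes about 7 N at the grip
- crank_grip_mid (a point): middle of the crank's black grip, a round bar 14 mm thick and 50 mm long that lies parallel to the spindle, spins freely about itself, and circles at a radius of 30 mm round the spindle; its middle lies at y = -152 mm in the vise's frame
- driver_block: fixed light wooden block, 56 x 56 x 68 mm high, with a square 18 mm hole down through its middle, in which the flat driver stands; origin under its middle
- driver_mid (a point): middle of the handle of the flat driver: orange square handle 24 x 24 mm, 74 mm long along its z axis (this point is half-way), black round guard 32 mm across below it. Grip it on two opposite flats
- driver_tip (a point): middle of the tip edge of the flat driver's blade, 107 mm below driver_mid along the driver's z axis. The blade is 14 mm wide (along this x axis), 2.4 mm thick (y) and 18 mm long, on an 8 mm round shaft; the guard's underside is 64 mm above the tip. In its block the driver hangs on the guard with the tip 4 mm above the bench and its z axis up
- parts_case: clear parts case, 118 x 152 x 29 mm, a bystander on the bench; origin under its middle
- jar_paste: white screw-top jar with a blue band, 58 mm across and 72 mm high, a bystander on the bench; origin under its middle
- relay_1_mid (a point): centre of relay module 1 (may be absent): an upright grey block 44 x 44 mm and 60 mm high with a steel foot, this point is half-way up (30 mm); z up. In the middle of its top is a 24 mm square recess with a brass slotted screw; two green marks on the rim at +y and -y show where the slot points when locked
- relay_1: relay module 1, the same block; origin under its foot's middle
- slot_1 (a point): middle of the floor of the slot in relay module 1's screw; x runs along the slot, z up. The slot is 4.4 mm wide and 6 mm deep, its floor lies 50 mm above the module's foot and 10 mm below the module's top; the screw head is 23 mm across
- screw_1 (a joint): turn of relay module 1's quarter-turn screw, rad: starts at 0 to 0.4, grows clockwise as seen from above, and comes to a stop at 1.57 (locked, slot in line with the green marks). It is stiff (0.06 N m, more than a module standing free can resist) and stays where it is left
- relay_2_mid (a point): centre of relay module 2 (may be absent): an upright grey block 44 x 44 mm and 60 mm high with a steel foot, this point is half-way up (30 mm); z up. In the middle of its top is a 24 mm square recess with a brass slotted screw; two green marks on the rim at +y and -y show where the slot points when locked
- relay_2: relay module 2, the same block; origin under its foot's middle
- slot_2 (a point): middle of the floor of the slot in relay module 2's screw; x runs along the slot, z up. The slot is 4.4 mm wide and 6 mm deep, its floor lies 50 mm above the module's foot and 10 mm below the module's top; the screw head is 23 mm across
- screw_2 (a joint): turn of relay module 2's quarter-turn screw, rad: starts at 0 to 0.4, grows clockwise as seen from above, and comes to a stop at 1.57 (locked, slot in line with the green marks). It is stiff (0.06 N m, more than a module standing free can resist) and stays where it is left
- relay_3_mid (a point): centre of relay module 3 (may be absent): an upright grey block 44 x 44 mm and 60 mm high with a steel foot, this point is half-way up (30 mm); z up. In the middle of its top is a 24 mm square recess with a brass slotted screw; two green marks on the rim at +y and -y show where the slot points when locked
- relay_3: relay module 3, the same block; origin under its foot's middle
- slot_3 (a point): middle of the floor of the slot in relay module 3's screw; x runs along the slot, z up. The slot is 4.4 mm wide and 6 mm deep, its floor lies 50 mm above the module's foot and 10 mm below the module's top; the screw head is 23 mm across
- screw_3 (a joint): turn of relay module 3's quarter-turn screw, rad: starts at 0 to 0.4, grows clockwise as seen from above, and comes to a stop at 1.57 (locked, slot in line with the green marks). It is stiff (0.06 N m, more than a module standing free can resist) and stays where it is left
- flat_driver: the whole flat driver; origin at the middle of its blade's tip edge
There are look-alikes about, which are no part of the job. Leave any purple look-alike of the relay_1 alone.

How it is judged:
By the outcome, as a careful person would: the job done as asked, in the order asked, and still so for the second after the job is handed in, with the robot touching nothing.
Of relay_1, relay_2, relay_3 only 2 to 3 are there at a start; the rules pass over those that are not, and their reading is None.
At some moment in a run one of relay_1, relay_2, relay_3 may be knocked a few centimetres aside while the robot is not near it.
It also fails if it takes over 210 s, if anything falls off the work surface, if the arm or the gripper's body presses on something with over 40 N, if the wrist force passes 120 N, or if a joint passes its speed limit or range.

### The arm

A 6-joint arm with a two-finger parallel gripper is mounted at the origin on a cart in front of the work surface, level with it; the furniture and walls round the work are solid. World frame = base frame: x ahead of the robot, y to its left, z up, the work surface at z = 0. Lengths are in m, angles in rad, forces in N, time in s.
With the tool pointing down it reaches from about 0.425 to 0.95 m from the base axis. Payload 3.5 kg.
Tool frame: the origin (TCP) lies at the very end of the fingers, on their centre line; the grasp point (between the pads) lies 19 mm behind it; y points along the fingers, z is the direction in which the jaws open and shut, and the axes are right-handed (so a half turn about y gives the same grasp; the last joint's range is limited). The gripper opens to 85 mm and grips with 20 to 120 N. Pads are 22 mm wide; open, the fingers measure 114 mm over their backs; the gripper's body (76 mm by 85 mm) begins 54 mm behind the grasp point. The pads swing forward as they close: fully open they stand 13 mm farther back than shut.
Start: joints at [-1.302, 0.286, 1.577, -0, 1.279, -0.15], TCP at [0.275, -0.617, 0.231] pointing down, gripper open.
Joint ranges: [-2.77, 2.77], [-0.9, 2.22], [0.21, 2.48], [-1.53, 4.67], [0.24, 2.81], [-2.84, 2.84]. Speed limits (rad/s): [2.79, 2.79, 3.14, 3.14, 3.14, 3.14].

### API

Orientations are given as a unit quaternion [x, y, z, w].
In Python, from plant import ctrl, cams gives the robot as it stands.
- The arm moves only by the tool play_rows, never from a script. Its argument "steps" is a list of rows, each an object of numbers: "claw": the finger opening in cm, from 0 to 8.54; "tx", "ty", "tz": the shift along the tool's x, y, z in cm; "ax", "ay", "az": the turn, a rotation vector about the tool's x, y, z in degrees. A call has 1 to 12 rows; each row is the pose to reach, as a shift and turn from the pose commanded when the call began, along the tool's axes at that moment; what a row does not reach only later rows make up. A row lasts 1/12 s, in which the tool goes at most 41.7 mm and 7.16 degrees, less where a joint would pass 70% of its speed; a pose out of reach is approached as far as the arm can. A call with a gripper value outside its range is refused whole. The fingers move at their own pace and stop on an object; "grip_force" is the grip in N (left out, the last holds). Time passes only in rows, so rows that repeat a pose let the fingers close. It gives the time, the measured TCP pose, the force and the opening at its end, in the units of the state.
- ctrl.get_state(): the state, without advancing time (a new reading comes with each control period).
- cams.read_camera(name): name is "side" or "top" or "wrist"; returns (picture, depth): 480x640x3 uint8, blue, green, red; 480x640 float32, m along the optical axis (not along the pixel's ray), 0 where there is no reading.
- cams.camera_model(name): a dict with "intrinsics" (3x3 intrinsics, pixels), "distortion" ([k1, k2, p1, p2, k3] as OpenCV has them; the pictures are not rectified), "rvec" (rotation vector, rad) and "tvec" (3), from world to camera coordinates, as OpenCV has them; the wrist camera has in their place "tool_from_camera" (4x4, takes a point from camera to tool coordinates, whose origin is the TCP and whose axes are the tool frame's). Camera axes: x right, y down, z forward; pixel columns grow to the right and rows downward; lengths in m; the calibration is good to about 2 mm. A picture is of the moment at which its call begins: read the wrist's pose just before it. camera_model takes no time and is no camera call.
- ctrl.sign_off(): hands the job in, once; it reports no verdict.
The state is a dict: "time": time; "qpos": joint angles; "dq": joint speeds; "joint_efforts": joint torques, N m; "eef_pos": TCP position; "tcp_rot": TCP orientation; "contact_force": force on the tool from outside, world axes, zero at the start; "wrist_torque": the same for the moment, N m; "opening": opening from 0.0 (shut) to 1.0 (fully open).
Only numpy, scipy, OpenCV 4.12 (cv2) and the standard library are available. Lean on these libraries where they do the work, as an engineer would, in place of code of your own. Each camera call takes 0.05 s, during which the arm holds its last target.

## Working session

There is one attempt and no reset: what is moved stays moved. The work goes in short steps, Python scripts to look and compute and a tool call to move; the robot and the scene stay as the last step left them, time stands still between calls to the robot, and variables do not carry over. Pictures are saved under pics/ and viewed, and the job is handed in when it is done.

Besides the shell and the picture viewer there is one more tool, called after "Call:" by a JSON object that holds its "api" and its "payload", one argument or row to a line. play_rows: Moves the arm, as the interface text tells. Its arguments: {"type":"object","properties":{"steps":{"type":"array","items":{"type":"object","properties":{"claw":{"type":"number"},"tx":{"type":"number"},"ty":{"type":"number"},"tz":{"type":"number"},"ax":{"type":"number"},"ay":{"type":"number"},"az":{"type":"number"}}}},"grip_force":{"type":"number"}},"required":["steps"]}

```bash
mkdir -p pics; ls; cat > h.py <<'E'
import numpy as np, cv2
from scipy.spatial.transform import Rotation as R
from plant import ctrl, cams
def save(n,im): cv2.imwrite('pics/%s.png'%n,im)
E
python3 - <<'E'
from h import *
print(ctrl.get_state())
for c in ['side','top','wrist']:
    print(c,cams.camera_model(c))
    p,d=cams.read_camera(c); save(c+'0',p); np.savez(c+'0.npz',p=p,d=d)
E
```

```text
pics
{'time': 0.0, 'qpos': array([-1.30200111e+00,  2.87197676e-01,  1.57821277e+00, -4.54727641e-07,
        1.27862876e+00, -1.49993291e-01]), 'dq': array([ 6.90360520e-04,  4.90149868e-04,  1.29946598e-03, -2.07542251e-04,
        7.06975353e-04,  9.75183373e-05]), 'joint_efforts': array([ 6.18960275e-04, -4.05979800e+01, -2.92625320e+01, -1.50031619e-04,
        5.81306987e-03, -1.81615277e-06]), 'eef_pos': array([ 0.27433992, -0.61599142,  0.22990649]), 'tcp_rot': array([-0.1470359 ,  0.69252438, -0.69079747,  0.14693289]), 'contact_force': array([-0.03216342, -0.14142239, -0.1449525 ]), 'wrist_torque': array([ 0.00086719,  0.02369911, -0.03461989]), 'opening': 0.998246150724619}
side {'intrinsics': array([[518.04725946,   0.        , 318.16056392],
       [  0.        , 518.04725946, 245.8162548 ],
       [  0.        ,   0.        ,   1.        ]]), 'distortion': array([-0.10976517,  0.        ,  0.        ,  0.        ,  0.        ]), 'rvec': array([ 0.43959052, -2.69722898,  1.25664105]), 'tvec': array([0.55826902, 0.13309706, 1.29465729])}
top {'intrinsics': array([[442.704
[... 257 characters left out ...]
85647,  0.16188492]), 'tvec': array([0.14333826, 0.54508572, 0.97349652])}
wrist {'intrinsics': array([[407.71240817,   0.        , 310.59916383],
       [  0.        , 407.71240817, 235.1700483 ],
       [  0.        ,   0.        ,   1.        ]]), 'distortion': array([-0.00590808,  0.        ,  0.        ,  0.        ,  0.        ]), 'tool_from_camera': array([[ 9.45528153e-04,  9.51467566e-01,  3.07747586e-01,
        -7.95090653e-02],
       [ 2.44940307e-04, -3.07747935e-01,  9.51467892e-01,
        -1.42169179e-01],
       [ 9.99999523e-01, -8.24259890e-04, -5.24037094e-04,
        -6.55651724e-04],
       [ 0.00000000e+00,  0.00000000e+00,  0.00000000e+00,
         1.00000000e+00]])}
```

View pics/top0.png

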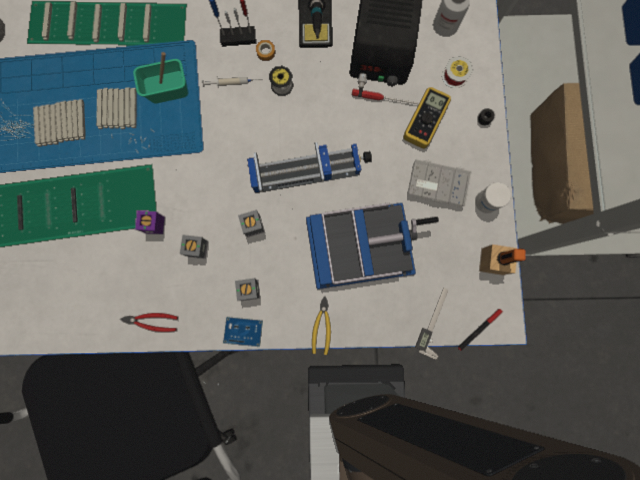

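View pics/side0.png

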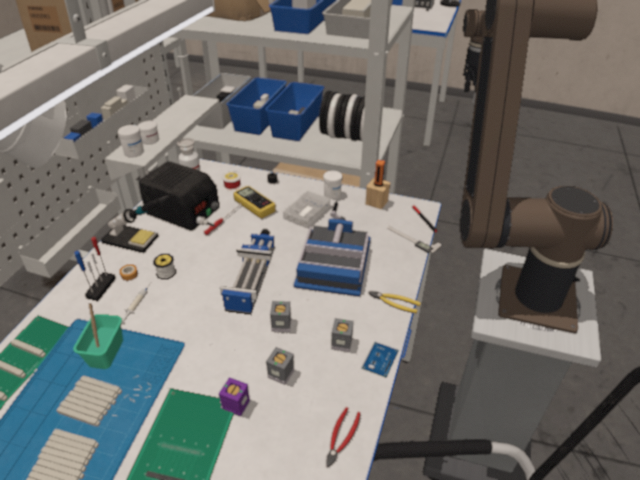

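View pics/wrist0.png

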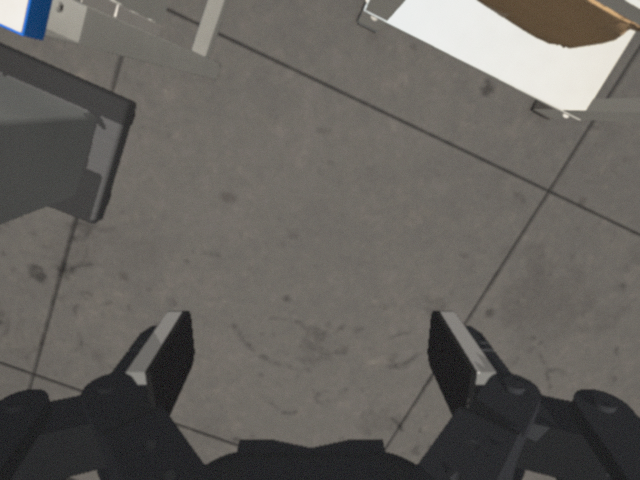

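```bash
cat >> h.py <<'E'
def cam(c,st=None):
    m=cams.camera_model(c); K=m['intrinsics']; D=m['distortion']
    if c=='wrist':
        T=np.eye(4); T[:3,:3]=R.from_quat(st['tcp_rot']).as_matrix(); T[:3,3]=st['eef_pos']
        W=T@m['tool_from_camera']
        return K,D,W[:3,:3],W[:3,3]
    r=cv2.Rodrigues(m['rvec'])[0]
    return K,D,r.T,-r.T@m['tvec']
def rays(C,px):
    K,D,Rw,o=C
    u=cv2.undistortPoints(np.array(px,float).reshape(-1,1,2),K,D).reshape(-1,2)
    return np.c_[u,np.ones(len(u))]@Rw.T
def onz(C,px,z):
    d=rays(C,px); o=C[3]
    return o+d*((z-o[2])/d[:,2])[:,None]
def cloud(C,d):
    ys,xs=np.mgrid[0:480,0:640]
    r=rays(C,np.stack([xs,ys],-1).reshape(-1,2))
    return (C[3]+r*d.reshape(-1,1)).reshape(480,640,3)
def proj(C,P):
    K,D,Rw,o=C
    return cv2.projectPoints(np.array(P,float).reshape(-1,3),cv2.Rodrigues(Rw.T)[0],-Rw.T@o,K,D)[0].reshape(-1,2)
def look(c,n):
    st=ctrl.get_state(); p,d=cams.read_camera(c); save(n,p); C=cam(c,st); np.savez('last_'+c+'.npz',p=p,d=d)
    return st,p,d,C
E
python3 - <<'E'
from h import *
f=np.load('top0.npz');p,d=f['p'],f['d']; C=cam('top'); X=cloud(C,d)
for px in [(251,222),(194,246),(247,289),(149,222),(363,245),(330,330),(325,250),(386,240),(498,198),(438,185),(480,258),(515,255),(430,221)]:
    print(px,X[px[1],px[0]].round(3))
save('topA',cv2.resize(p[190:310,130:330],None,fx=4,fy=4,interpolation=cv2.INTER_CUBIC))
save('topB',cv2.resize(p[190:300,290:450],None,fx=5,fy=5,interpolation=cv2.INTER_CUBIC))
E
```

```text
(251, 222) [0.586 0.282 0.055]
(194, 246) [0.533 0.41  0.056]
(247, 289) [0.434 0.291 0.057]
(149, 222) [0.59  0.513 0.056]
(363, 245) [0.527 0.031 0.063]
(330, 330) [0.339 0.108 0.013]
(325, 250) [0.518 0.116 0.06 ]
(386, 240) [ 0.537 -0.022  0.061]
(498, 198) [ 0.625 -0.274  0.074]
(438, 185) [ 0.67  -0.155  0.03 ]
(480, 258) [ 0.498 -0.251  0.001]
(515, 255) [ 0.488 -0.267  0.151]
(430, 221) [ 0.575 -0.118  0.08 ]
```

View pics/topA.png

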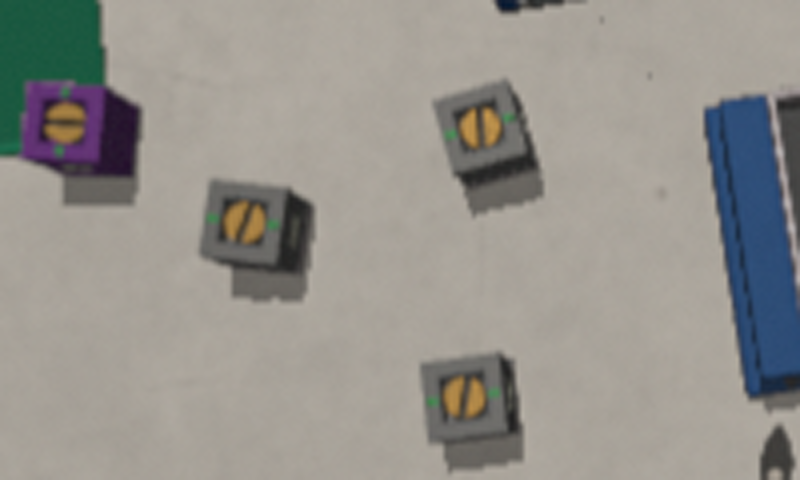

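View pics/topB.png

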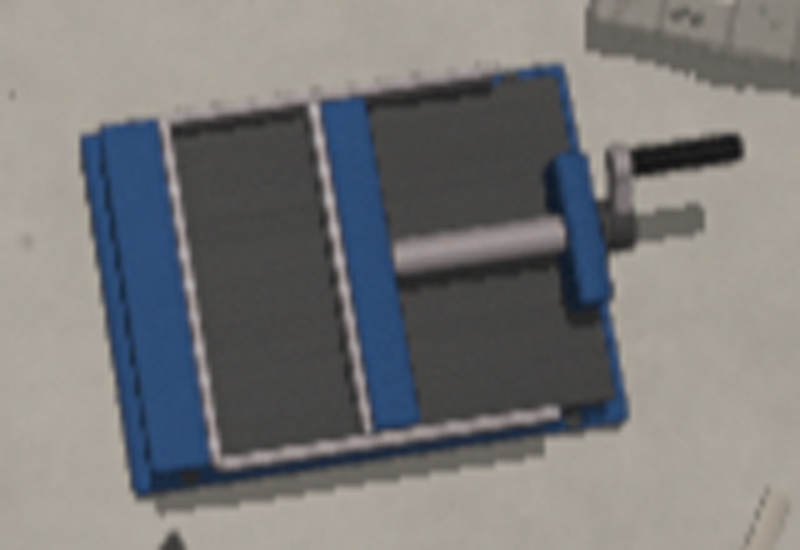

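```bash
cat >> h.py <<'E'
def pose(psi):  # tool down, tool z axis horizontal at angle psi(deg) in world
    a=np.radians(psi); z=np.array([np.cos(a),np.sin(a),0]); y=np.array([0,0,-1.]); x=np.cross(y,z)
    return np.c_[x,y,z]
def psi_now(st):
    z=R.from_quat(st['tcp_rot']).as_matrix()[:,2]; return np.degrees(np.arctan2(z[1],z[0]))
def plan(*tg):
    """targets (x,y,z,psi) -> row numbers from present pose"""
    st=ctrl.get_state(); M=R.from_quat(st['tcp_rot']).as_matrix()
    print('now',st['eef_pos'].round(4),'psi',psi_now(st).round(2),'t',round(st['time'],2),'F',st['contact_force'].round(1),'op',round(st['opening']*8.54,2),'q1,q6',st['qpos'][[0,5]].round(2))
    for t in tg:
        s=M.T@(np.array(t[:3])-st['eef_pos'])*100
        r=R.from_matrix(M.T@pose(t[3])).as_rotvec(degrees=True)
        print(t,'t',s.round(2),'a',r.round(2))
E
python3 - <<'E'
from h import *
plan((0.5,0.02,0.32,90),(0.5,0.02,0.32,-90))
f=np.load('top0.npz');p,d=f['p'],f['d']; C=cam('top')
q=lambda L,z:print(onz(C,[(x/5+290-.4,y/5+190-.4) for x,y in L],z).round(4))
q([(165,120),(215,465),(315,105),(368,430)],0.06)
q([(735,150),(640,160)],.08)
E
```

```text
now [ 0.2744 -0.6161  0.2302] psi -66.0 t 0.15 F [-0.1  0.3 -0. ] op 8.54 q1,q6 [-1.3  -0.15]
(0.5, 0.02, 0.32, 90) t [-46.48  -8.87 -48.96] a [ 1.00e-02 -1.56e+02 -1.50e-01]
(0.5, 0.02, 0.32, -90) t [-46.48  -8.87 -48.96] a [1.1e-01 2.4e+01 1.0e-02]
[[0.6008 0.1193 0.06  ]
 [0.4445 0.1006 0.06  ]
 [0.6064 0.0511 0.06  ]
 [0.4586 0.0323 0.06  ]]
[[ 0.5779 -0.1325  0.08  ]
 [ 0.5742 -0.0902  0.08  ]]
```

Call:
{"api": "play_rows", "payload": {
  "steps": [
    {"tx": -46.5,"ty": -7,"tz": -49,"ay": 17},
    {"tx": -46.5,"ty": -7,"tz": -49,"ay": 17},
    {"tx": -46.5,"ty": -7,"tz": -49,"ay": 17},
    {"tx": -46.5,"ty": -7,"tz": -49,"ay": 17},
    {"tx": -46.5,"ty": -7,"tz": -49,"ay": 17},
    {"tx": -46.5,"ty": -7,"tz": -49,"ay": 17},
    {"tx": -46.5,"ty": -7,"tz": -49,"ay": 17},
    {"tx": -46.5,"ty": -7,"tz": -49,"ay": 17},
    {"tx": -46.5,"ty": -7,"tz": -49,"ay": 17},
    {"tx": -46.5,"ty": -7,"tz": -49,"ay": 17},
    {"tx": -46.5,"ty": -7,"tz": -49,"ay": 17},
    {"tx": -46.5,"ty": -7,"tz": -49,"ay": 17}
  ]
}}

```text
invalid input at $.steps[0]: expected keys claw, tx, ty, tz, ax, ay, az
```

Call:
{"api": "play_rows", "payload": {
  "steps": [
    {},
    {},
    {},
    {}
  ]
}}

```text
invalid input at $.steps[0]: expected keys claw, tx, ty, tz, ax, ay, az
```

```bash
python3 - <<'E'
from h import *
plan((0.5,0.02,0.3,-83))
st,p,d,C=look('wrist','w1')
E
```

```text
now [ 0.2744 -0.6161  0.2302] psi -66.0 t 0.15 F [-0.1  0.3 -0. ] op 8.54 q1,q6 [-1.3  -0.15]
(0.5, 0.02, 0.3, -83) t [-46.48  -6.87 -48.95] a [ 0.11 17.   -0.  ]
```

View pics/w1.png

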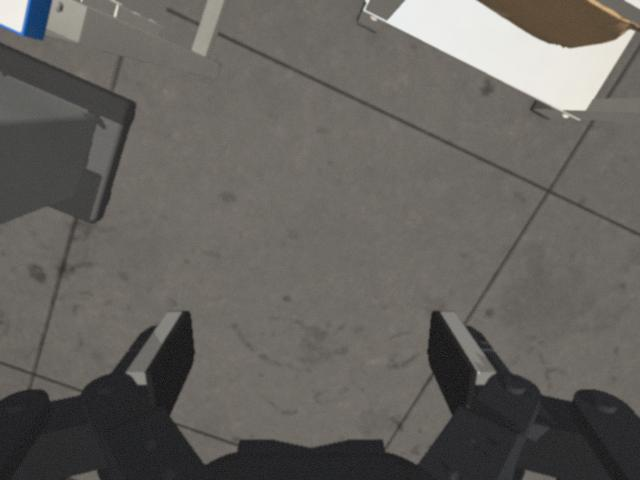

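Call:
{"api": "play_rows", "payload": {
  "steps": [
    {"claw": 8.5,"tx": -46.5,"ty": -7,"tz": -49,"ax": 0,"ay": 17,"az": 0},
    {"claw": 8.5,"tx": -46.5,"ty": -7,"tz": -49,"ax": 0,"ay": 17,"az": 0},
    {"claw": 8.5,"tx": -46.5,"ty": -7,"tz": -49,"ax": 0,"ay": 17,"az": 0},
    {"claw": 8.5,"tx": -46.5,"ty": -7,"tz": -49,"ax": 0,"ay": 17,"az": 0},
    {"claw": 8.5,"tx": -46.5,"ty": -7,"tz": -49,"ax": 0,"ay": 17,"az": 0},
    {"claw": 8.5,"tx": -46.5,"ty": -7,"tz": -49,"ax": 0,"ay": 17,"az": 0},
    {"claw": 8.5,"tx": -46.5,"ty": -7,"tz": -49,"ax": 0,"ay": 17,"az": 0},
    {"claw": 8.5,"tx": -46.5,"ty": -7,"tz": -49,"ax": 0,"ay": 17,"az": 0},
    {"claw": 8.5,"tx": -46.5,"ty": -7,"tz": -49,"ax": 0,"ay": 17,"az": 0},
    {"claw": 8.5,"tx": -46.5,"ty": -7,"tz": -49,"ax": 0,"ay": 17,"az": 0},
    {"claw": 8.5,"tx": -46.5,"ty": -7,"tz": -49,"ax": 0,"ay": 17,"az": 0},
    {"claw": 8.5,"tx": -46.5,"ty": -7,"tz": -49,"ax": 0,"ay": 17,"az": 0}
  ]
}}

```text
time: 1.2
eef_pos: [0.4406, -0.1458, 0.2832]
tcp_rot: [0.043, -0.706, 0.706, -0.043]
contact_force: [1.0, 0.2, -0.4]
opening: 0.996
```

```bash
python3 - <<'E'
from h import *
plan((0.5,0.02,0.3,-83))
E
```

```text
now [ 0.4406 -0.1458  0.2832] psi -83.02 t 1.2 F [ 1.   0.2 -0.4] op 8.51 q1,q6 [-0.54  0.91]
(0.5, 0.02, 0.3, -83) t [ -7.91  -1.68 -15.74] a [-0.03 -0.02 -0.03]
```

Call:
{"api": "play_rows", "payload": {
  "steps": [
    {"claw": 8.5,"tx": -2.5,"ty": -0.6,"tz": -4,"ax": 0,"ay": 0,"az": 0},
    {"claw": 8.5,"tx": -6.9,"ty": -1.6,"tz": -13,"ax": 0,"ay": 0,"az": 0},
    {"claw": 8.5,"tx": -6.9,"ty": -1.6,"tz": -13,"ax": 0,"ay": 0,"az": 0},
    {"claw": 8.5,"tx": -6.9,"ty": -1.6,"tz": -13,"ax": 0,"ay": 0,"az": 0},
    {"claw": 8.5,"tx": -6.9,"ty": -1.6,"tz": -13,"ax": 0,"ay": 0,"az": 0},
    {"claw": 8.5,"tx": -6.9,"ty": -1.6,"tz": -13,"ax": 0,"ay": 0,"az": 0},
    {"claw": 8.5,"tx": -6.9,"ty": -1.6,"tz": -13,"ax": 0,"ay": 0,"az": 0}
  ]
}}

```text
time: 1.78
eef_pos: [0.4929, -0.0107, 0.2985]
tcp_rot: [0.043, -0.706, 0.706, -0.043]
contact_force: [-0.2, 0.0, -0.5]
opening: 0.992
```

```bash
python3 - <<'E'
from h import *
plan((0.5,0.02,0.3,-83))
st,p,d,C=look('wrist','w1')
plan((0.5,0.02,0.3,-83))
E
```

```text
now [ 0.4929 -0.0107  0.2985] psi -83.0 t 1.78 F [-0.2  0.  -0.5] op 8.47 q1,q6 [-0.23  1.22]
(0.5, 0.02, 0.3, -83) t [-1.08 -0.15 -2.96] a [-0.02  0.    0.05]
now [ 0.4928 -0.0112  0.2985] psi -83.06 t 1.83 F [-0.1  0.1 -0.2] op 8.52 q1,q6 [-0.23  1.22]
(0.5, 0.02, 0.3, -83) t [-1.09 -0.15 -3.01] a [-0.01 -0.06  0.05]
```

View pics/w1.png

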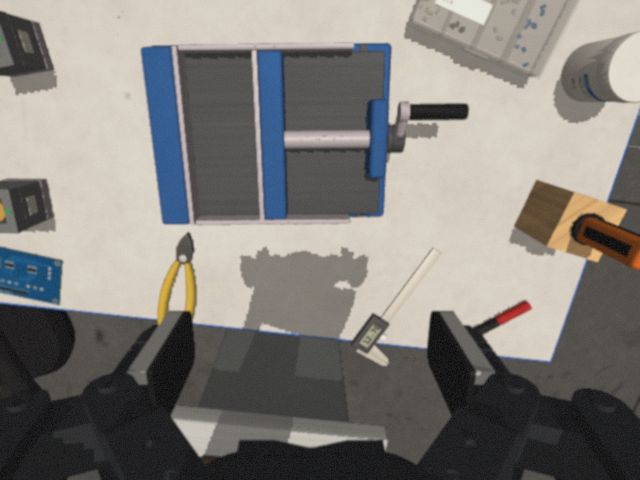

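```bash
python3 - <<'E'
from h import *
p=np.load('last_wrist.npz')['p']
save('w1c',cv2.resize(p[30:235,130:400],None,fx=2.9,fy=2.9,interpolation=cv2.INTER_CUBIC))
save('w1d',cv2.resize(p[80:175,360:490],None,fx=6,fy=6,interpolation=cv2.INTER_CUBIC))
E
```

```text
(no output)
```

View pics/w1c.png

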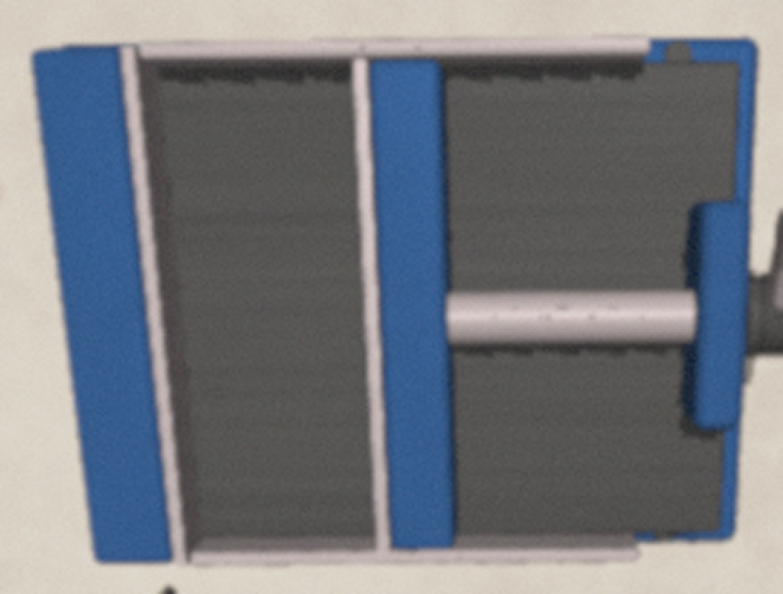

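View pics/w1d.png

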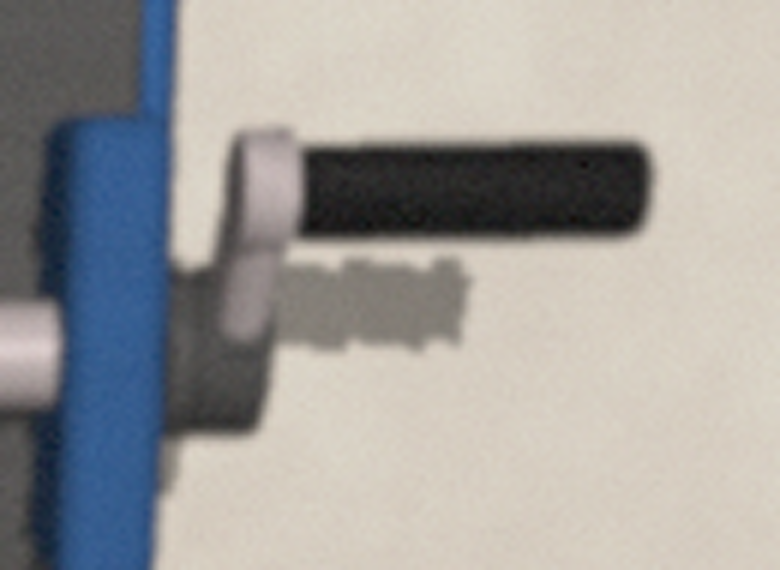

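```bash
python3 - <<'E'
from h import *
st=ctrl.get_state(); C=cam('wrist',st)
f=np.load('last_wrist.npz'); 
c=lambda L:[(x/2.9+130-.33,y/2.9+30-.33) for x,y in L]
fj=onz(C,c([(135,47),(187,560)]),.06); sj=onz(C,c([(355,60),(377,548)]),.06)
up=onz(C,c([(150,58),(640,57)]),.054); lo=onz(C,c([(200,551),(630,549)]),.054)
sp=onz(C,c([(450,292),(690,292),(450,345),(690,345)]),.054)
for n,a in [('fj',fj),('sj',sj),('up',up),('lo',lo),('sp',sp)]: print(n,a.round(4).tolist(), np.degrees(np.arctan2(*(a[0]-a[1])[[1,0]])).round(2))
yaw=np.radians(7.0)
for yaw in np.radians([6.5,7,7.5]):
    ex=np.array([np.cos(yaw),np.sin(yaw)]); ey=np.array([-np.sin(yaw),np.cos(yaw)])
    print(np.degrees(yaw),'y76',fj[:,:2]@ey,'gap',((fj-sj)[:,:2]@ey),'x77',up[:,:2]@ex,'x-77',lo[:,:2]@ex,'sp',sp[:,:2]@ex)
X=cloud(C,f['d']); g=[(360+x/6,80+y/6) for x,y in [(320,190),(400,190),(480,190),(560,190),(630,190)]]
for u,v in g: print(X[int(v),int(u)].round(4))
E
```

```text
fj [[0.604, 0.1188, 0.06], [0.448, 0.0984, 0.06]] 7.46
sj [[0.6082, 0.0542, 0.06], [0.4598, 0.0355, 0.06]] 7.19
up [[0.602, 0.1162, 0.054], [0.6198, -0.0297, 0.054]] 96.96
lo [[0.4498, 0.0957, 0.054], [0.468, -0.0492, 0.054]] 97.16
sp [[0.5449, 0.0199, 0.054], [0.554, -0.0557, 0.054], [0.5284, 0.0183, 0.054], [0.5377, -0.0584, 0.054]] 96.89
6.5 y76 [0.04969641 0.04704889] gap [0.06470445 0.06385075] x77 [0.61129449 0.61247945] x-77 [0.45769775 0.45938531] sp [0.54365112 0.54417401 0.52709425 0.52762309]
7.0 y76 [0.04434014 0.04306569] gap [0.06467442 0.06388847] x77 [0.61168388 0.61158625] x-77 [0.45806554 0.4584787 ] sp [0.54326503 0.54312314 0.52671061 0.5265657 ]
7.499999999999999 y76 [0.0389805 0.0390792] gap [0.06463947 0.06392132] x77 [0.61202669 0.61064647] x-77 [0.45839845 0.45753718] sp [0.54283756 0.54203092 0.52628685 0.52546821]
[ 0.5756 -0.0883  0.0771]
[ 0.5769 -0.0988  0.0788]
[ 0.5784 -0.1115  0.0759]
[ 0.5797 -0.1219  0.078 ]
[ 0.5809 -0.1315  0.0795]
```

```bash
python3 - <<'E'
from h import *
plan((0.47,0.33,0.32,-83))
E
```

```text
now [ 0.4928 -0.0112  0.2985] psi -83.06 t 1.83 F [-0.1  0.1 -0.2] op 8.52 q1,q6 [-0.23  1.22]
(0.47, 0.33, 0.32, -83) t [ -1.85  -2.16 -34.14] a [-0.01 -0.06  0.05]
```

Call:
{"api": "play_rows", "payload": {
  "steps": [
    {"claw": 8.5,"tx": -1.8,"ty": -2.2,"tz": -34,"ax": 0,"ay": 0,"az": 0},
    {"claw": 8.5,"tx": -1.8,"ty": -2.2,"tz": -34,"ax": 0,"ay": 0,"az": 0},
    {"claw": 8.5,"tx": -1.8,"ty": -2.2,"tz": -34,"ax": 0,"ay": 0,"az": 0},
    {"claw": 8.5,"tx": -1.8,"ty": -2.2,"tz": -34,"ax": 0,"ay": 0,"az": 0},
    {"claw": 8.5,"tx": -1.8,"ty": -2.2,"tz": -34,"ax": 0,"ay": 0,"az": 0},
    {"claw": 8.5,"tx": -1.8,"ty": -2.2,"tz": -34,"ax": 0,"ay": 0,"az": 0},
    {"claw": 8.5,"tx": -1.8,"ty": -2.2,"tz": -34,"ax": 0,"ay": 0,"az": 0},
    {"claw": 8.5,"tx": -1.8,"ty": -2.2,"tz": -34,"ax": 0,"ay": 0,"az": 0},
    {"claw": 8.5,"tx": -1.8,"ty": -2.2,"tz": -34,"ax": 0,"ay": 0,"az": 0},
    {"claw": 8.5,"tx": -1.8,"ty": -2.2,"tz": -34,"ax": 0,"ay": 0,"az": 0},
    {"claw": 8.5,"tx": -1.8,"ty": -2.2,"tz": -34,"ax": 0,"ay": 0,"az": 0},
    {"claw": 8.5,"tx": -1.8,"ty": -2.2,"tz": -34,"ax": 0,"ay": 0,"az": 0}
  ]
}}

```text
time: 2.83
eef_pos: [0.4702, 0.3273, 0.3205]
tcp_rot: [0.042, -0.706, 0.706, -0.042]
contact_force: [0.2, -0.6, 0.3]
opening: 0.995
```

```bash
python3 - <<'E'
from h import *
st,p,d,C=look('wrist','w2')
plan((0.47,0.33,0.32,-83))
E
```

```text
now [0.4703 0.3273 0.3206] psi -83.16 t 2.88 F [ 0.2 -0.5 -0.4] op 8.53 q1,q6 [0.43 1.88]
(0.47, 0.33, 0.32, -83) t [-0.    0.06 -0.27] a [-0.04 -0.16  0.03]
```

View pics/w2.png

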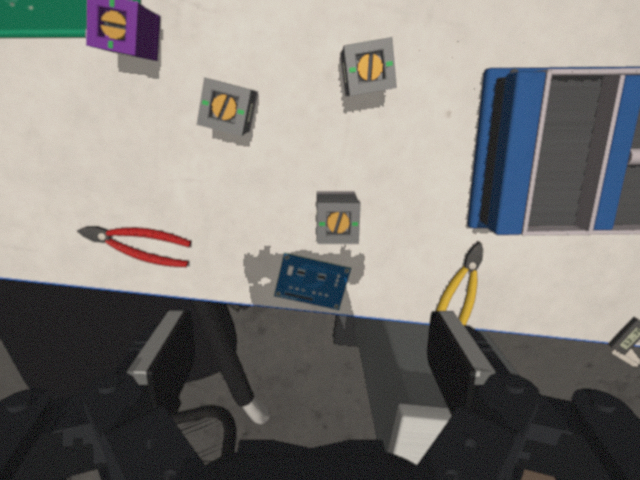

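```bash
cat >> h.py <<'E'
def modules(C,p,zf=0.0):
    """screws: orange blobs; green marks near them. zf = foot height"""
    hsv=cv2.cvtColor(p,cv2.COLOR_BGR2HSV)
    o=cv2.inRange(hsv,(10,110,90),(28,255,255)); g=cv2.inRange(hsv,(50,90,60),(80,255,255))
    n,l,s,c=cv2.connectedComponentsWithStats(o); ng,lg,sg,cg=cv2.connectedComponentsWithStats(g)
    res=[]
    # merge halves of a screw (split by slot)
    pts=[(c[i],s[i,4]) for i in range(1,n) if s[i,4]>15]
    used=set()
    for i in range(len(pts)):
        if i in used: continue
        grp=[i]+[j for j in range(i+1,len(pts)) if j not in used and np.linalg.norm(pts[i][0]-pts[j][0])<25]
        used|=set(grp)
        m=np.average([pts[k][0] for k in grp],axis=0,weights=[pts[k][1] for k in grp])
        P=onz(C,[m],zf+.056)[0]
        G=[]
        for j in range(1,ng):
            if sg[j,4]<3: continue
            Q=onz(C,[cg[j]],zf+.06)[0]
            if .010<np.linalg.norm((Q-P)[:2])<.026: G.append(Q)
        a=None; gm=None
        if len(G)==2:
            dd=G[0]-G[1]; a=np.degrees(np.arctan2(dd[1],dd[0]))%180; gm=(G[0]+G[1])/2
        res.append((m,P,a,gm,len(G), np.linalg.norm((G[0]-G[1])) if len(G)==2 else None))
        print(m.round(1),P.round(4),'marks dir',None if a is None else round(a,1),'mid',None if gm is None else gm.round(4),'sep',res[-1][5],len(G),sum(pts[k][1] for k in grp))
    return res
E
python3 - <<'E'
from h import *
f=np.load('last_wrist.npz'); C=cam('wrist',ctrl.get_state())
modules(C,f['p'])
C=cam('top'); f=np.load('top0.npz'); modules(C,f['p'])
plan((0.5,.4,.3,-83))
E
```

```text
[113.1  24.1] [0.5954 0.522  0.056 ] marks dir 176.6 mid [0.5951 0.5221 0.06  ] sep 0.0338782186753165 2 475
[369.7  66.6] [0.5874 0.2869 0.056 ] marks dir 106.0 mid [0.5874 0.2867 0.06  ] sep 0.03366347556774404 2 445
[223.6 106.6] [0.5362 0.4194 0.056 ] marks dir 82.5 mid [0.5359 0.4193 0.06  ] sep 0.03403679649378676 2 423
[337.8 222. ] [0.4357 0.2956 0.056 ] marks dir 96.6 mid [0.4353 0.2955 0.06  ] sep 0.03383370775145637 2 314
[460.4 293.8] [0.3702 0.1501 0.056 ] marks dir None mid None sep None 0 871
[315.1  32.6] [1.0491 0.1275 0.056 ] marks dir None mid None sep None 0 260
[264.8  49. ] [1.0088 0.2497 0.056 ] marks dir None mid None sep None 0 131
[458.9  67.9] [ 0.9499 -0.2142  0.056 ] marks dir None mid None sep None 0 178
[280.3  76. ] [0.9387 0.2128 0.056 ] marks dir None mid None sep None 0 170
[426.3 118. ] [ 0.8258 -0.1294  0.056 ] marks dir None mid None sep None 0 420
[145.7 220. ] [0.5949 0.521  0.056 ] marks dir None mid None sep None 0 66
[249.6 221.5] [0.5868 0.2855 0.056 ] marks dir None mid None sep None 0 69
[190.6 245.1] [0.5354 0.4181 0.056 ] marks dir None mid None sep None 1 73
[504.8 258.3] [ 0.4913 -0.2859  0.056 ] marks dir None mid None sep None 0 504
[245.7 288.8] [0.4349 0.2937 0.056 ] marks dir None mid None sep None 1 71
[321.2 332.7] [0.3362 0.1282 0.056 ] marks dir None mid None sep None 0 345
now [0.4703 0.3273 0.3206] psi -83.16 t 2.88 F [ 0.2 -0.5 -0.4] op 8.53 q1,q6 [0.43 1.88]
(0.5, 0.4, 0.3, -83) t [-3.82  2.05 -6.87] a [-0.04 -0.16  0.03]
```

```bash
python3 - <<'E'
from h import *
plan((.4355,.2955,.10,-83.4),(.4355,.2955,.027,-83.4))
E
```

```text
now [0.4703 0.3273 0.3206] psi -83.16 t 2.88 F [ 0.2 -0.5 -0.4] op 8.53 q1,q6 [0.43 1.88]
(0.4355, 0.2955, 0.1, -83.4) t [ 3.82 22.06  2.73] a [-0.04  0.24  0.02]
(0.4355, 0.2955, 0.027, -83.4) t [ 3.82 29.36  2.72] a [-0.04  0.24  0.02]
```

Call:
{"api": "play_rows", "payload": {
  "steps": [
    {"claw": 8.5,"tx": 3.8,"ty": 4,"tz": 2.7,"ax": 0,"ay": 0.2,"az": 0},
    {"claw": 8.5,"tx": 3.8,"ty": 8,"tz": 2.7,"ax": 0,"ay": 0.2,"az": 0},
    {"claw": 8.5,"tx": 3.8,"ty": 12,"tz": 2.7,"ax": 0,"ay": 0.2,"az": 0},
    {"claw": 8.5,"tx": 3.8,"ty": 16,"tz": 2.7,"ax": 0,"ay": 0.2,"az": 0},
    {"claw": 8.5,"tx": 3.8,"ty": 20,"tz": 2.7,"ax": 0,"ay": 0.2,"az": 0},
    {"claw": 8.5,"tx": 3.8,"ty": 24,"tz": 2.7,"ax": 0,"ay": 0.2,"az": 0},
    {"claw": 8.5,"tx": 3.8,"ty": 27,"tz": 2.7,"ax": 0,"ay": 0.2,"az": 0},
    {"claw": 8.5,"tx": 3.8,"ty": 29.3,"tz": 2.7,"ax": 0,"ay": 0.2,"az": 0},
    {"claw": 8.5,"tx": 3.8,"ty": 29.3,"tz": 2.7,"ax": 0,"ay": 0.2,"az": 0}
  ]
}}

```text
time: 3.63
eef_pos: [0.4312, 0.2942, 0.0222]
tcp_rot: [0.045, -0.704, 0.707, -0.037]
contact_force: [-1.0, -0.7, 0.2]
opening: 0.996
```

```bash
python3 - <<'E'
from h import *
plan((.4355,.2955,.027,-83.4))
st,p,d,C=look('wrist','w3')
E
```

```text
now [0.4312 0.2942 0.0222] psi -83.36 t 3.63 F [-1.  -0.7  0.2] op 8.5 q1,q6 [0.4  1.86]
(0.4355, 0.2955, 0.027, -83.4) t [-0.43 -0.48 -0.08] a [-0.21  0.04  0.66]
```

View pics/w3.png

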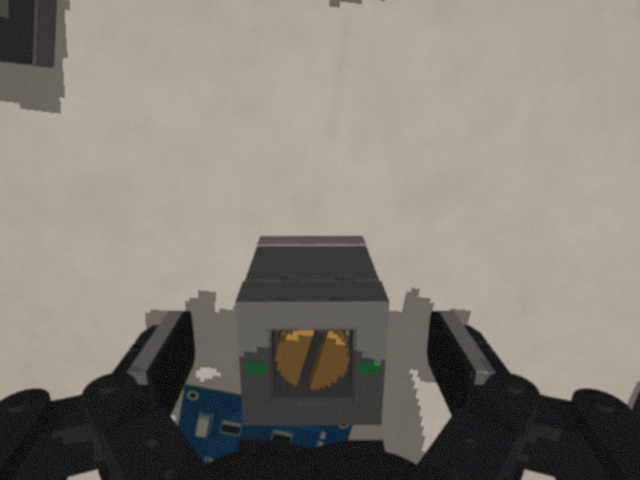

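Call:
{"api": "play_rows", "payload": {
  "grip_force": 50,
  "steps": [
    {"claw": 8.5,"tx": 0,"ty": 0,"tz": 0,"ax": 0,"ay": 0,"az": 0},
    {"claw": 8.5,"tx": 0,"ty": 0,"tz": 0,"ax": 0,"ay": 0,"az": 0}
  ]
}}

```text
time: 3.85
eef_pos: [0.4375, 0.2981, 0.0305]
tcp_rot: [-0.04, 0.706, -0.705, 0.043]
contact_force: [-0.1, -0.9, 0.2]
opening: 0.998
```

```bash
python3 - <<'E'
from h import *
plan((.4355,.2955,.027,-83.4))
E
```

```text
now [0.4375 0.2981 0.0305] psi -83.26 t 3.85 F [-0.1 -0.9  0.2] op 8.53 q1,q6 [0.41 1.86]
(0.4355, 0.2955, 0.027, -83.4) t [0.23 0.35 0.23] a [ 0.08  0.14 -0.27]
```

Call:
{"api": "play_rows", "payload": {
  "grip_force": 50,
  "steps": [
    {"claw": 3.5,"tx": 0,"ty": 0,"tz": 0,"ax": 0,"ay": 0,"az": 0},
    {"claw": 3.5,"tx": 0,"ty": 0,"tz": 0,"ax": 0,"ay": 0,"az": 0},
    {"claw": 3.5,"tx": 0,"ty": 0,"tz": 0,"ax": 0,"ay": 0,"az": 0},
    {"claw": 3.5,"tx": 0,"ty": 0,"tz": 0,"ax": 0,"ay": 0,"az": 0},
    {"claw": 3.5,"tx": 0,"ty": 0,"tz": 0,"ax": 0,"ay": 0,"az": 0},
    {"claw": 3.5,"tx": 0,"ty": 0,"tz": 0,"ax": 0,"ay": 0,"az": 0}
  ]
}}

```text
time: 4.35
eef_pos: [0.4363, 0.2981, 0.0293]
tcp_rot: [-0.041, 0.706, -0.706, 0.043]
contact_force: [-0.3, -2.5, 6.3]
opening: 0.509
```

```bash
python3 - <<'E'
from h import *
plan((.4355,.2955,.15,-82.9),(.4815,.0751,.15,-82.9),(.4815,.0751,.066,-82.9))
E
```

```text
now [0.4363 0.2981 0.0293] psi -83.17 t 4.35 F [-0.3 -2.5  6.3] op 4.35 q1,q6 [0.41 1.86]
(0.4355, 0.2955, 0.15, -82.9) t [  0.09 -12.07   0.25] a [-0.   -0.27 -0.12]
(0.4815, 0.0751, 0.15, -82.9) t [ -1.86 -12.06  22.68] a [-0.   -0.27 -0.12]
(0.4815, 0.0751, 0.066, -82.9) t [-1.84 -3.66 22.68] a [-0.   -0.27 -0.12]
```

Call:
{"api": "play_rows", "payload": {
  "steps": [
    {"claw": 3.5,"tx": 0,"ty": -3,"tz": 0,"ax": 0,"ay": 0,"az": 0},
    {"claw": 3.5,"tx": 0,"ty": -7,"tz": 0,"ax": 0,"ay": 0,"az": 0},
    {"claw": 3.5,"tx": 0,"ty": -10,"tz": 2,"ax": 0,"ay": 0,"az": 0},
    {"claw": 3.5,"tx": -1,"ty": -11,"tz": 6,"ax": 0,"ay": 0,"az": 0},
    {"claw": 3.5,"tx": -1,"ty": -11,"tz": 10,"ax": 0,"ay": 0,"az": 0},
    {"claw": 3.5,"tx": -1,"ty": -11,"tz": 14,"ax": 0,"ay": -0.3,"az": 0},
    {"claw": 3.5,"tx": -1.8,"ty": -11,"tz": 18,"ax": 0,"ay": -0.3,"az": 0},
    {"claw": 3.5,"tx": -1.8,"ty": -11,"tz": 21,"ax": 0,"ay": -0.3,"az": 0},
    {"claw": 3.5,"tx": -1.8,"ty": -11,"tz": 22.7,"ax": 0,"ay": -0.3,"az": 0},
    {"claw": 3.5,"tx": -1.8,"ty": -11,"tz": 22.7,"ax": 0,"ay": -0.3,"az": 0},
    {"claw": 3.5,"tx": -1.8,"ty": -11,"tz": 22.7,"ax": 0,"ay": -0.3,"az": 0},
    {"claw": 3.5,"tx": -1.8,"ty": -11,"tz": 22.7,"ax": 0,"ay": -0.3,"az": 0}
  ]
}}

```text
time: 5.35
eef_pos: [0.4792, 0.0752, 0.1371]
tcp_rot: [-0.044, 0.706, -0.705, 0.043]
contact_force: [1.6, -0.4, -4.0]
opening: 0.506
```

```bash
python3 - <<'E'
from h import *
plan((.4815,.0751,.066,-82.9))
st,p,d,C=look('wrist','w4')
E
```

```text
now [0.4792 0.0752 0.1371] psi -82.9 t 5.35 F [ 1.6 -0.4 -4. ] op 4.32 q1,q6 [-0.05  1.39]
(0.4815, 0.0751, 0.066, -82.9) t [-0.24  7.11  0.05] a [ 0.06 -0.    0.09]
```

View pics/w4.png

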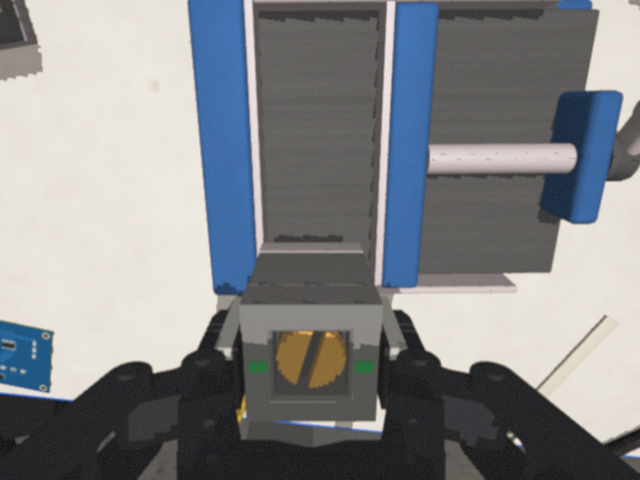

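Call:
{"api": "play_rows", "payload": {
  "steps": [
    {"claw": 3.5,"tx": -0.2,"ty": 2,"tz": 0,"ax": 0,"ay": 0,"az": 0},
    {"claw": 3.5,"tx": -0.2,"ty": 4,"tz": 0,"ax": 0,"ay": 0,"az": 0},
    {"claw": 3.5,"tx": -0.2,"ty": 5.5,"tz": 0,"ax": 0,"ay": 0,"az": 0},
    {"claw": 3.5,"tx": -0.2,"ty": 6.5,"tz": 0,"ax": 0,"ay": 0,"az": 0},
    {"claw": 3.5,"tx": -0.2,"ty": 6.8,"tz": 0,"ax": 0,"ay": 0,"az": 0},
    {"claw": 3.5,"tx": -0.2,"ty": 6.9,"tz": 0,"ax": 0,"ay": 0,"az": 0},
    {"claw": 3.5,"tx": -0.2,"ty": 6.9,"tz": 0,"ax": 0,"ay": 0,"az": 0}
  ]
}}

```text
time: 5.98
eef_pos: [0.4824, 0.0753, 0.0693]
tcp_rot: [-0.044, 0.706, -0.706, 0.044]
contact_force: [0.5, -0.4, -2.8]
opening: 0.51
```

```bash
python3 - <<'E'
from h import *
plan((.4815,.0751,.066,-82.9))
E
```

```text
now [0.4824 0.0753 0.0693] psi -82.86 t 5.98 F [ 0.5 -0.4 -2.8] op 4.35 q1,q6 [-0.05  1.39]
(0.4815, 0.0751, 0.066, -82.9) t [0.09 0.33 0.01] a [-0.    0.04 -0.04]
```

Call:
{"api": "play_rows", "payload": {
  "steps": [
    {"claw": 3.5,"tx": 0,"ty": 0.2,"tz": 0,"ax": 0,"ay": 0,"az": 0},
    {"claw": 3.5,"tx": 0,"ty": 0.4,"tz": 0,"ax": 0,"ay": 0,"az": 0},
    {"claw": 3.5,"tx": 0,"ty": 0.4,"tz": 0,"ax": 0,"ay": 0,"az": 0},
    {"claw": 3.5,"tx": 0,"ty": 0.4,"tz": 0,"ax": 0,"ay": 0,"az": 0}
  ]
}}

```text
time: 6.32
eef_pos: [0.4824, 0.0748, 0.0654]
tcp_rot: [0.043, -0.706, 0.706, -0.044]
contact_force: [0.3, -0.6, -2.7]
opening: 0.507
```

Call:
{"api": "play_rows", "payload": {
  "steps": [
    {"claw": 3.5,"tx": 0,"ty": 0.1,"tz": 0,"ax": 0,"ay": 0,"az": 0},
    {"claw": 5.2,"tx": 0,"ty": 0.1,"tz": 0,"ax": 0,"ay": 0,"az": 0},
    {"claw": 7,"tx": 0,"ty": 0.1,"tz": 0,"ax": 0,"ay": 0,"az": 0},
    {"claw": 7,"tx": 0,"ty": 0.1,"tz": 0,"ax": 0,"ay": 0,"az": 0},
    {"claw": 7.5,"tx": 0,"ty": -2,"tz": 0,"ax": 0,"ay": 0,"az": 0},
    {"claw": 8.5,"tx": 0,"ty": -6,"tz": 0,"ax": 0,"ay": 0,"az": 0},
    {"claw": 8.5,"tx": 0,"ty": -9,"tz": 0,"ax": 0,"ay": 0,"az": 0},
    {"claw": 8.5,"tx": 0,"ty": -9,"tz": 0,"ax": 0,"ay": 0,"az": 0}
  ]
}}

```text
time: 6.98
eef_pos: [0.4867, 0.0746, 0.1623]
tcp_rot: [0.039, -0.705, 0.706, -0.049]
contact_force: [1.2, -0.7, -0.2]
opening: 0.994
```

```bash
python3 - <<'E'
from h import *
plan((.5873,.2865,.16,-74),(.5873,.2865,.028,-74),(.536,.419,.16,-97.5),(.536,.419,.028,-97.5))
st,p,d,C=look('wrist','w5')
st,p,d,C=look('top','t5'); modules(C,p)
E
```

```text
now [0.4867 0.0746 0.1623] psi -82.9 t 6.98 F [ 1.2 -0.7 -0.2] op 8.49 q1,q6 [-0.05  1.39]
(0.5873, 0.2865, 0.16, -74) t [-12.6    0.36 -19.78] a [-0.2  -8.9  -0.77]
(0.5873, 0.2865, 0.028, -74) t [-12.42  13.56 -19.81] a [-0.2  -8.9  -0.77]
(0.536, 0.419, 0.16, -97.5) t [ -9.15   0.28 -33.56] a [-0.04 14.6  -0.8 ]
(0.536, 0.419, 0.028, -97.5) t [ -8.97  13.48 -33.59] a [-0.04 14.6  -0.8 ]
[315.2  32.8] [1.0486 0.1274 0.056 ] marks dir None mid None sep None 0 268
[264.9  49. ] [1.0088 0.2494 0.056 ] marks dir None mid None sep None 0 130
[459.   67.9] [ 0.95   -0.2143  0.056 ] marks dir None mid None sep None 0 177
[280.2  76. ] [0.9387 0.2131 0.056 ] marks dir None mid None sep None 0 175
[426.1 118.3] [ 0.825  -0.1289  0.056 ] marks dir None mid None sep None 0 428
[145.8 220. ] [0.5949 0.5207 0.056 ] marks dir None mid None sep None 0 68
[249.6 221.5] [0.5868 0.2855 0.056 ] marks dir None mid None sep None 0 69
[190.6 245.1] [0.5354 0.4181 0.056 ] marks dir None mid None sep None 1 73
[504.8 258.3] [ 0.4913 -0.2858  0.056 ] marks dir None mid None sep None 0 512
[314.3 336.3] [0.3289 0.1434 0.056 ] marks dir None mid None sep None 0 139
```

View pics/w5.png

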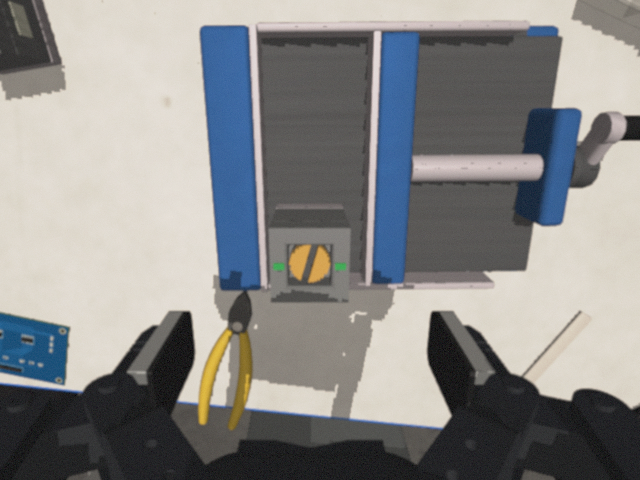

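Call:
{"api": "play_rows", "payload": {
  "steps": [
    {"claw": 8.5,"tx": -2,"ty": 0,"tz": -3,"ax": 0,"ay": -2,"az": 0},
    {"claw": 8.5,"tx": -4,"ty": 0,"tz": -6.5,"ax": 0,"ay": -6,"az": 0},
    {"claw": 8.5,"tx": -6,"ty": 0,"tz": -10,"ax": 0,"ay": -8.9,"az": 0},
    {"claw": 8.5,"tx": -8,"ty": 0,"tz": -13,"ax": 0,"ay": -8.9,"az": 0},
    {"claw": 8.5,"tx": -10,"ty": 0,"tz": -16,"ax": 0,"ay": -8.9,"az": 0},
    {"claw": 8.5,"tx": -12,"ty": 0,"tz": -18.5,"ax": 0,"ay": -8.9,"az": 0},
    {"claw": 8.5,"tx": -12.8,"ty": 0,"tz": -19.8,"ax": 0,"ay": -8.9,"az": 0},
    {"claw": 8.5,"tx": -12.8,"ty": 1,"tz": -19.8,"ax": 0,"ay": -8.9,"az": 0},
    {"claw": 8.5,"tx": -12.8,"ty": 2,"tz": -19.8,"ax": 0,"ay": -8.9,"az": 0},
    {"claw": 8.5,"tx": -12.8,"ty": 3,"tz": -19.8,"ax": 0,"ay": -8.9,"az": 0},
    {"claw": 8.5,"tx": -12.8,"ty": 3,"tz": -19.8,"ax": 0,"ay": -8.9,"az": 0},
    {"claw": 8.5,"tx": -12.8,"ty": 3,"tz": -19.8,"ax": 0,"ay": -8.9,"az": 0}
  ]
}}

```text
time: 8.08
eef_pos: [0.583, 0.2856, 0.1226]
tcp_rot: [0.099, -0.7, 0.701, -0.096]
contact_force: [-0.0, 0.9, -0.9]
opening: 0.996
```

```bash
python3 - <<'E'
from h import *
st,p,d,C=look('wrist','w6'); modules(C,p)
plan((.5873,.2865,.028,-74))
E
```

```text
[312.1 246.4] [0.588 0.287 0.056] marks dir 105.9 mid [0.5874 0.2869 0.06  ] sep 0.03407529164157537 2 1077
[ 57.  269.6] [0.5362 0.4194 0.056 ] marks dir 82.7 mid [0.5359 0.4195 0.06  ] sep 0.033959509179355585 2 999
now [0.5839 0.2859 0.1239] psi -74.07 t 8.13 F [-0.3 -0.1 -0.4] op 8.51 q1,q6 [0.3  1.59]
(0.5873, 0.2865, 0.028, -74) t [-0.37  9.59  0.04] a [-0.01 -0.07  0.11]
```

View pics/w6.png

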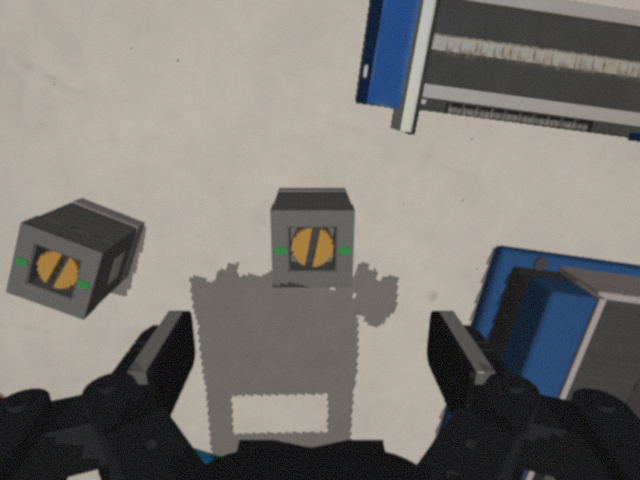

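Call:
{"api": "play_rows", "payload": {
  "steps": [
    {"claw": 8.5,"tx": -0.3,"ty": 3,"tz": 0,"ax": 0,"ay": 0,"az": 0},
    {"claw": 8.5,"tx": -0.3,"ty": 6,"tz": 0,"ax": 0,"ay": 0,"az": 0},
    {"claw": 8.5,"tx": -0.3,"ty": 8.3,"tz": 0,"ax": 0,"ay": 0,"az": 0},
    {"claw": 8.5,"tx": -0.3,"ty": 9.3,"tz": 0,"ax": 0,"ay": 0,"az": 0},
    {"claw": 8.5,"tx": -0.3,"ty": 9.5,"tz": 0,"ax": 0,"ay": 0,"az": 0},
    {"claw": 6,"tx": -0.3,"ty": 9.5,"tz": 0,"ax": 0,"ay": 0,"az": 0},
    {"claw": 3.5,"tx": -0.3,"ty": 9.5,"tz": 0,"ax": 0,"ay": 0,"az": 0},
    {"claw": 3.5,"tx": -0.3,"ty": 9.5,"tz": 0,"ax": 0,"ay": 0,"az": 0},
    {"claw": 3.5,"tx": -0.3,"ty": 9.5,"tz": 0,"ax": 0,"ay": 0,"az": 0},
    {"claw": 3.5,"tx": -0.3,"ty": 9.5,"tz": 0,"ax": 0,"ay": 0,"az": 0},
    {"claw": 3.5,"tx": -0.3,"ty": 9.5,"tz": 0,"ax": 0,"ay": 0,"az": 0}
  ]
}}

```text
time: 9.05
eef_pos: [0.5893, 0.2884, 0.0325]
tcp_rot: [-0.097, 0.7, -0.7, 0.1]
contact_force: [-0.8, -1.1, 6.1]
opening: 0.507
```

```bash
python3 - <<'E'
from h import *
plan((.5767,.0869,.138,-82.9))
E
```

```text
now [0.5893 0.2884 0.0325] psi -74.0 t 9.05 F [-0.8 -1.1  6.1] op 4.33 q1,q6 [0.3  1.59]
(0.5767, 0.0869, 0.138, -82.9) t [  6.72 -10.58  19.02] a [ 0.01  8.9  -0.27]
```

Call:
{"api": "play_rows", "payload": {
  "steps": [
    {"claw": 3.5,"tx": 0,"ty": -3,"tz": 0,"ax": 0,"ay": 0,"az": 0},
    {"claw": 3.5,"tx": 0,"ty": -7,"tz": 0,"ax": 0,"ay": 0,"az": 0},
    {"claw": 3.5,"tx": 1,"ty": -10,"tz": 2,"ax": 0,"ay": 3,"az": 0},
    {"claw": 3.5,"tx": 2,"ty": -10.6,"tz": 6,"ax": 0,"ay": 6,"az": 0},
    {"claw": 3.5,"tx": 3.5,"ty": -10.6,"tz": 9.5,"ax": 0,"ay": 8.9,"az": 0},
    {"claw": 3.5,"tx": 5,"ty": -10.6,"tz": 13,"ax": 0,"ay": 8.9,"az": 0},
    {"claw": 3.5,"tx": 6,"ty": -10.6,"tz": 16,"ax": 0,"ay": 8.9,"az": 0},
    {"claw": 3.5,"tx": 6.5,"ty": -10.6,"tz": 18.2,"ax": 0,"ay": 8.9,"az": 0},
    {"claw": 3.5,"tx": 6.5,"ty": -10.6,"tz": 19,"ax": 0,"ay": 8.9,"az": 0},
    {"claw": 3.5,"tx": 6.5,"ty": -10.6,"tz": 19,"ax": 0,"ay": 8.9,"az": 0},
    {"claw": 3.5,"tx": 6.5,"ty": -10.6,"tz": 19,"ax": 0,"ay": 8.9,"az": 0},
    {"claw": 3.5,"tx": 6.5,"ty": -10.6,"tz": 19,"ax": 0,"ay": 8.9,"az": 0}
  ]
}}

```text
time: 10.05
eef_pos: [0.577, 0.0885, 0.1355]
tcp_rot: [-0.044, 0.706, -0.705, 0.044]
contact_force: [-0.2, 0.2, -2.4]
opening: 0.505
```

```bash
python3 - <<'E'
from h import *
plan((.578,.0871,.0685,-82.9))
st,p,d,C=look('wrist','w7')
E
```

```text
now [0.577  0.0885 0.1355] psi -82.85 t 10.05 F [-0.2  0.2 -2.4] op 4.31 q1,q6 [-0.02  1.42]
(0.578, 0.0871, 0.0685, -82.9) t [-0.09  6.7   0.16] a [0.05 0.05 0.04]
```

View pics/w7.png

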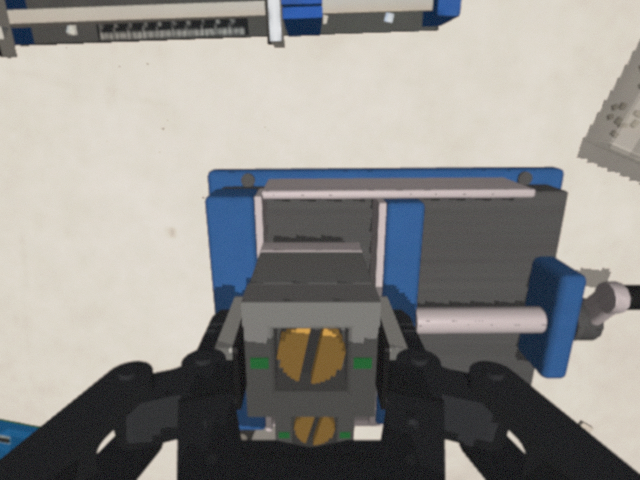

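Call:
{"api": "play_rows", "payload": {
  "steps": [
    {"claw": 3.5,"tx": -0.1,"ty": 2,"tz": 0.2,"ax": 0,"ay": 0,"az": 0},
    {"claw": 3.5,"tx": -0.1,"ty": 4,"tz": 0.2,"ax": 0,"ay": 0,"az": 0},
    {"claw": 3.5,"tx": -0.1,"ty": 5.3,"tz": 0.2,"ax": 0,"ay": 0,"az": 0},
    {"claw": 3.5,"tx": -0.1,"ty": 6.2,"tz": 0.2,"ax": 0,"ay": 0,"az": 0},
    {"claw": 3.5,"tx": -0.1,"ty": 6.5,"tz": 0.2,"ax": 0,"ay": 0,"az": 0},
    {"claw": 3.5,"tx": -0.1,"ty": 6.6,"tz": 0.2,"ax": 0,"ay": 0,"az": 0},
    {"claw": 3.5,"tx": -0.1,"ty": 6.6,"tz": 0.2,"ax": 0,"ay": 0,"az": 0},
    {"claw": 3.5,"tx": -0.1,"ty": 6.6,"tz": 0.2,"ax": 0,"ay": 0,"az": 0}
  ]
}}

```text
time: 10.77
eef_pos: [0.5794, 0.0856, 0.0709]
tcp_rot: [0.043, -0.706, 0.706, -0.045]
contact_force: [0.1, -0.1, -2.0]
opening: 0.505
```

Call:
{"api": "play_rows", "payload": {
  "steps": [
    {"claw": 3.5,"tx": 0,"ty": 0.2,"tz": 0,"ax": 0,"ay": 0,"az": 0},
    {"claw": 3.5,"tx": 0,"ty": 0.3,"tz": 0,"ax": 0,"ay": 0,"az": 0},
    {"claw": 3.5,"tx": 0,"ty": 0.3,"tz": 0,"ax": 0,"ay": 0,"az": 0},
    {"claw": 3.5,"tx": 0,"ty": 0.3,"tz": 0,"ax": 0,"ay": 0,"az": 0},
    {"claw": 5.2,"tx": 0,"ty": 0.3,"tz": 0,"ax": 0,"ay": 0,"az": 0},
    {"claw": 7,"tx": 0,"ty": 0.3,"tz": 0,"ax": 0,"ay": 0,"az": 0},
    {"claw": 7.5,"tx": 0,"ty": 0.3,"tz": 0,"ax": 0,"ay": 0,"az": 0},
    {"claw": 8.5,"tx": 0,"ty": -1,"tz": 0,"ax": 0,"ay": 0,"az": 0},
    {"claw": 8.5,"tx": 0,"ty": -5,"tz": 0,"ax": 0,"ay": 0,"az": 0},
    {"claw": 8.5,"tx": 0,"ty": -7.5,"tz": 0,"ax": 0,"ay": 0,"az": 0},
    {"claw": 8.5,"tx": 0,"ty": -8,"tz": 0,"ax": 0,"ay": 0,"az": 0},
    {"claw": 8.5,"tx": 0,"ty": -8,"tz": 0,"ax": 0,"ay": 0,"az": 0}
  ]
}}

```text
time: 11.77
eef_pos: [0.5806, 0.0855, 0.1538]
tcp_rot: [0.041, -0.706, 0.706, -0.046]
contact_force: [-0.3, 0.4, 0.2]
opening: 0.995
```

```bash
python3 - <<'E'
from h import *
plan((.536,.4193,.12,-97.4))
st,p,d,C=look('top','t6'); modules(C,p[:, :])
E
```

```text
now [0.5806 0.0855 0.1538] psi -82.9 t 11.77 F [-0.3  0.4  0.2] op 8.5 q1,q6 [-0.03  1.42]
(0.536, 0.4193, 0.12, -97.4) t [  0.32   3.34 -33.68] a [-1.00e-02  1.45e+01 -3.90e-01]
[315.1  32.9] [1.0483 0.1277 0.056 ] marks dir None mid None sep None 0 272
[264.8  49. ] [1.0087 0.2496 0.056 ] marks dir None mid None sep None 0 131
[458.9  67.9] [ 0.9499 -0.2142  0.056 ] marks dir None mid None sep None 0 178
[280.2  76. ] [0.9386 0.2131 0.056 ] marks dir None mid None sep None 0 177
[426.1 118.3] [ 0.825 -0.129  0.056] marks dir None mid None sep None 0 426
[145.8 220. ] [0.5949 0.5208 0.056 ] marks dir None mid None sep None 0 68
[190.6 245.1] [0.5353 0.4181 0.056 ] marks dir None mid None sep None 1 75
[504.7 258.2] [ 0.4913 -0.2857  0.056 ] marks dir None mid None sep None 0 513
```

View pics/t6.png

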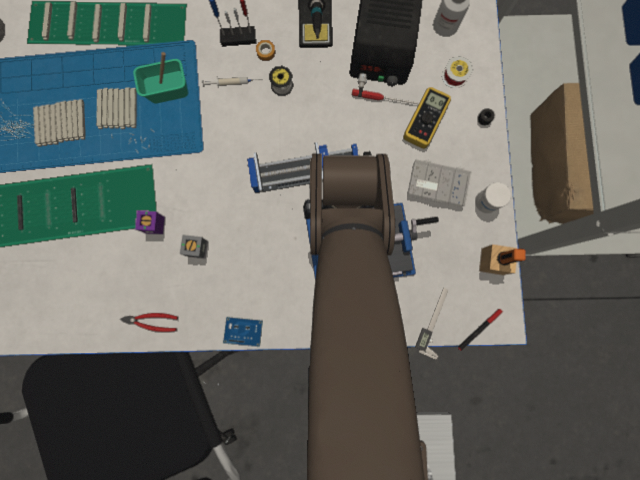

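Remaining grey module at (192,246) unmoved. Heading there.

Call:
{"api": "play_rows", "payload": {
  "steps": [
    {"claw": 8.5,"tx": 0.2,"ty": 0,"tz": -4,"ax": 0,"ay": 3,"az": 0},
    {"claw": 8.5,"tx": 0.2,"ty": 0,"tz": -8,"ax": 0,"ay": 6,"az": 0},
    {"claw": 8.5,"tx": 0.2,"ty": 0,"tz": -12,"ax": 0,"ay": 10,"az": 0},
    {"claw": 8.5,"tx": 0.2,"ty": 0,"tz": -16,"ax": 0,"ay": 14.5,"az": 0},
    {"claw": 8.5,"tx": 0.2,"ty": 0,"tz": -20,"ax": 0,"ay": 14.5,"az": 0},
    {"claw": 8.5,"tx": 0.2,"ty": 0,"tz": -24,"ax": 0,"ay": 14.5,"az": 0},
    {"claw": 8.5,"tx": 0.2,"ty": 1,"tz": -28,"ax": 0,"ay": 14.5,"az": 0},
    {"claw": 8.5,"tx": 0.2,"ty": 2,"tz": -31.5,"ax": 0,"ay": 14.5,"az": 0},
    {"claw": 8.5,"tx": 0.2,"ty": 3,"tz": -33.2,"ax": 0,"ay": 14.5,"az": 0},
    {"claw": 8.5,"tx": 0.2,"ty": 3,"tz": -33.7,"ax": 0,"ay": 14.5,"az": 0},
    {"claw": 8.5,"tx": 0.2,"ty": 3,"tz": -33.7,"ax": 0,"ay": 14.5,"az": 0},
    {"claw": 8.5,"tx": 0.2,"ty": 3,"tz": -33.7,"ax": 0,"ay": 14.5,"az": 0}
  ]
}}

```text
time: 12.82
eef_pos: [0.5345, 0.4188, 0.1187]
tcp_rot: [-0.045, -0.705, 0.706, 0.046]
contact_force: [0.1, 0.1, -0.1]
opening: 0.996
```

```bash
python3 - <<'E'
from h import *
st,p,d,C=look('wrist','w8'); modules(C,p)
plan((.536,.4193,.028,-97.4))
st,p,d,C=look('top','t7'); modules(C,p[:, :],.036)
E
```

```text
[ 93.2 170.7] [0.5953 0.5219 0.056 ] marks dir 176.1 mid [0.595  0.5222 0.06  ] sep 0.03390328464840527 2 1308
[310.6 254.7] [0.5363 0.4194 0.056 ] marks dir 82.8 mid [0.5358 0.4194 0.06  ] sep 0.03402874201690848 2 1097
now [0.5351 0.4184 0.1195] psi -97.46 t 12.87 F [-0.2  0.   0.2] op 8.53 q1,q6 [0.51 2.22]
(0.536, 0.4193, 0.028, -97.4) t [-0.08  9.15 -0.11] a [-0.06 -0.06  0.03]
[315.1  32.9] [1.0244 0.1279 0.092 ] marks dir None mid None sep None 0 274
[264.8  49.2] [0.9861 0.2455 0.092 ] marks dir None mid None sep None 0 133
[458.9  67.9] [ 0.9297 -0.2016  0.092 ] marks dir None mid None sep None 0 177
[280.2  76. ] [0.9188 0.2102 0.092 ] marks dir None mid None sep None 0 178
[426.  118.2] [ 0.8095 -0.1193  0.092 ] marks dir None mid None sep None 0 430
[338.8 220.8] [0.5774 0.0846 0.092 ] marks dir None mid None sep None 1 78
[192.7 247.4] [0.5251 0.403  0.092 ] marks dir None mid None sep None 0 24
[504.8 258.3] [ 0.4877 -0.2705  0.092 ] marks dir None mid None sep None 0 513
[345.  264.8] [0.4806 0.074  0.092 ] marks dir None mid None sep None 1 72
[321.2 332.8] [0.3381 0.1284 0.092 ] marks dir None mid None sep None 0 348
```

View pics/w8.png

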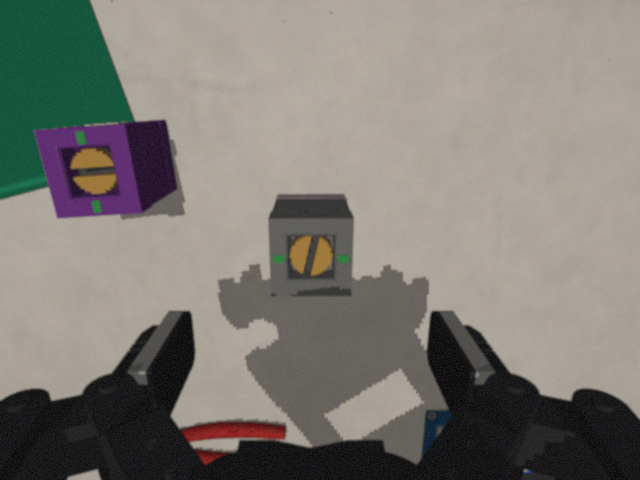

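Call:
{"api": "play_rows", "payload": {
  "steps": [
    {"claw": 8.5,"tx": -0.1,"ty": 3,"tz": -0.1,"ax": 0,"ay": 0,"az": 0},
    {"claw": 8.5,"tx": -0.1,"ty": 6,"tz": -0.1,"ax": 0,"ay": 0,"az": 0},
    {"claw": 8.5,"tx": -0.1,"ty": 8,"tz": -0.1,"ax": 0,"ay": 0,"az": 0},
    {"claw": 8.5,"tx": -0.1,"ty": 9,"tz": -0.1,"ax": 0,"ay": 0,"az": 0},
    {"claw": 8.5,"tx": -0.1,"ty": 9.1,"tz": -0.1,"ax": 0,"ay": 0,"az": 0},
    {"claw": 6,"tx": -0.1,"ty": 9.1,"tz": -0.1,"ax": 0,"ay": 0,"az": 0},
    {"claw": 3.5,"tx": -0.1,"ty": 9.1,"tz": -0.1,"ax": 0,"ay": 0,"az": 0},
    {"claw": 3.5,"tx": -0.1,"ty": 9.1,"tz": -0.1,"ax": 0,"ay": 0,"az": 0},
    {"claw": 3.5,"tx": -0.1,"ty": 9.1,"tz": -0.1,"ax": 0,"ay": 0,"az": 0},
    {"claw": 3.5,"tx": -0.1,"ty": 9.1,"tz": -0.1,"ax": 0,"ay": 0,"az": 0},
    {"claw": 3.5,"tx": -0.1,"ty": 9.1,"tz": -0.1,"ax": 0,"ay": 0,"az": 0}
  ]
}}

```text
time: 13.83
eef_pos: [0.5377, 0.4212, 0.0315]
tcp_rot: [0.047, 0.706, -0.705, -0.044]
contact_force: [0.8, -0.7, 6.1]
opening: 0.507
```

```bash
python3 - <<'E'
from h import *
plan((.5295,.0805,.144,-82.9))
E
```

```text
now [0.5377 0.4212 0.0315] psi -97.38 t 13.83 F [ 0.8 -0.7  6.1] op 4.33 q1,q6 [0.52 2.22]
(0.5295, 0.0805, 0.144, -82.9) t [ -3.61 -11.3   33.87] a [  0.08 -14.48  -0.22]
```

Call:
{"api": "play_rows", "payload": {
  "steps": [
    {"claw": 3.5,"tx": 0,"ty": -4,"tz": 0,"ax": 0,"ay": 0,"az": 0},
    {"claw": 3.5,"tx": 0,"ty": -8,"tz": 1,"ax": 0,"ay": 0,"az": 0},
    {"claw": 3.5,"tx": -0.5,"ty": -11,"tz": 4,"ax": 0,"ay": -3,"az": 0},
    {"claw": 3.5,"tx": -1,"ty": -11.3,"tz": 8,"ax": 0,"ay": -6,"az": 0},
    {"claw": 3.5,"tx": -1.5,"ty": -11.3,"tz": 12,"ax": 0,"ay": -9,"az": 0},
    {"claw": 3.5,"tx": -2,"ty": -11.3,"tz": 16,"ax": 0,"ay": -12,"az": 0},
    {"claw": 3.5,"tx": -2.5,"ty": -11.3,"tz": 20,"ax": 0,"ay": -14.5,"az": 0},
    {"claw": 3.5,"tx": -3,"ty": -11.3,"tz": 24,"ax": 0,"ay": -14.5,"az": 0},
    {"claw": 3.5,"tx": -3.4,"ty": -11.3,"tz": 28,"ax": 0,"ay": -14.5,"az": 0},
    {"claw": 3.5,"tx": -3.7,"ty": -11.3,"tz": 31.5,"ax": 0,"ay": -14.5,"az": 0},
    {"claw": 3.5,"tx": -3.7,"ty": -11.3,"tz": 33.3,"ax": 0,"ay": -14.5,"az": 0},
    {"claw": 3.5,"tx": -3.7,"ty": -11.3,"tz": 33.9,"ax": 0,"ay": -14.5,"az": 0}
  ]
}}

```text
time: 14.83
eef_pos: [0.528, 0.077, 0.141]
tcp_rot: [0.043, -0.706, 0.706, -0.042]
contact_force: [-0.7, 1.1, -2.8]
opening: 0.504
```

Call:
{"api": "play_rows", "payload": {
  "steps": [
    {"claw": 3.5,"tx": 0,"ty": 0,"tz": 0,"ax": 0,"ay": 0,"az": 0},
    {"claw": 3.5,"tx": 0,"ty": 0,"tz": 0,"ax": 0,"ay": 0,"az": 0},
    {"claw": 3.5,"tx": 0,"ty": 0,"tz": 0,"ax": 0,"ay": 0,"az": 0},
    {"claw": 3.5,"tx": 0,"ty": 0,"tz": 0,"ax": 0,"ay": 0,"az": 0}
  ]
}}

```text
time: 15.17
eef_pos: [0.529, 0.0809, 0.1417]
tcp_rot: [-0.044, 0.706, -0.706, 0.044]
contact_force: [0.4, 0.7, -3.9]
opening: 0.508
```

```bash
python3 - <<'E'
from h import *
plan((.5305,.0805,.0675,-82.9))
st,p,d,C=look('wrist','w9')
E
```

```text
now [0.529  0.0809 0.1417] psi -82.8 t 15.17 F [ 0.4  0.7 -3.9] op 4.34 q1,q6 [-0.04  1.41]
(0.5305, 0.0805, 0.0675, -82.9) t [-0.15  7.42  0.06] a [0.02 0.1  0.01]
```

View pics/w9.png

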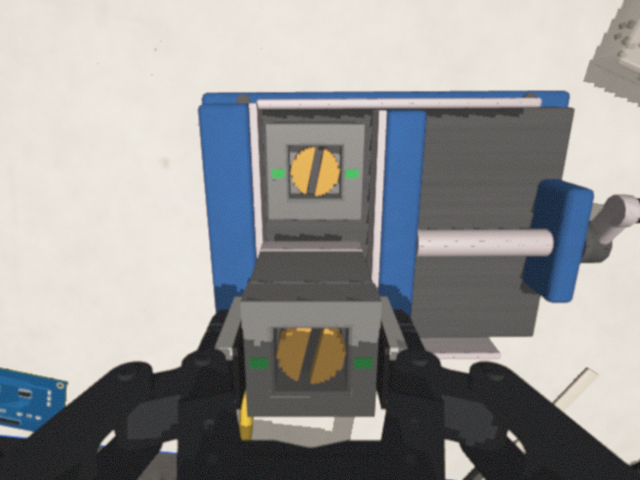

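Call:
{"api": "play_rows", "payload": {
  "steps": [
    {"claw": 3.5,"tx": -0.1,"ty": 1.5,"tz": 0.1,"ax": 0,"ay": 0,"az": 0},
    {"claw": 3.5,"tx": -0.1,"ty": 3,"tz": 0.1,"ax": 0,"ay": 0,"az": 0},
    {"claw": 3.5,"tx": -0.1,"ty": 4.5,"tz": 0.1,"ax": 0,"ay": 0,"az": 0},
    {"claw": 3.5,"tx": -0.1,"ty": 6,"tz": 0.1,"ax": 0,"ay": 0,"az": 0},
    {"claw": 3.5,"tx": -0.1,"ty": 6.8,"tz": 0.1,"ax": 0,"ay": 0,"az": 0},
    {"claw": 3.5,"tx": -0.1,"ty": 7.2,"tz": 0.1,"ax": 0,"ay": 0,"az": 0},
    {"claw": 3.5,"tx": -0.1,"ty": 7.3,"tz": 0.1,"ax": 0,"ay": 0,"az": 0},
    {"claw": 3.5,"tx": -0.1,"ty": 7.3,"tz": 0.1,"ax": 0,"ay": 0,"az": 0},
    {"claw": 3.5,"tx": -0.1,"ty": 7.3,"tz": 0.1,"ax": 0,"ay": 0,"az": 0}
  ]
}}

```text
time: 15.97
eef_pos: [0.531, 0.0789, 0.0698]
tcp_rot: [0.043, -0.706, 0.706, -0.044]
contact_force: [0.4, -0.1, -2.3]
opening: 0.5
```

Call:
{"api": "play_rows", "payload": {
  "steps": [
    {"claw": 3.5,"tx": 0,"ty": 0.2,"tz": 0,"ax": 0,"ay": 0,"az": 0},
    {"claw": 3.5,"tx": 0,"ty": 0.25,"tz": 0,"ax": 0,"ay": 0,"az": 0},
    {"claw": 3.5,"tx": 0,"ty": 0.25,"tz": 0,"ax": 0,"ay": 0,"az": 0},
    {"claw": 3.5,"tx": 0,"ty": 0.25,"tz": 0,"ax": 0,"ay": 0,"az": 0},
    {"claw": 5.2,"tx": 0,"ty": 0.25,"tz": 0,"ax": 0,"ay": 0,"az": 0},
    {"claw": 7,"tx": 0,"ty": 0.25,"tz": 0,"ax": 0,"ay": 0,"az": 0},
    {"claw": 7.5,"tx": 0,"ty": 0.25,"tz": 0,"ax": 0,"ay": 0,"az": 0},
    {"claw": 8.5,"tx": 0,"ty": -1,"tz": 0,"ax": 0,"ay": 0,"az": 0},
    {"claw": 8.5,"tx": 0,"ty": -5,"tz": 0,"ax": 0,"ay": 0,"az": 0},
    {"claw": 8.5,"tx": 0,"ty": -9,"tz": 0,"ax": 0,"ay": 0,"az": 0},
    {"claw": 8.5,"tx": 0,"ty": -12,"tz": 0,"ax": 0,"ay": 0,"az": 0},
    {"claw": 8.5,"tx": 0,"ty": -12,"tz": 0,"ax": 0,"ay": 0,"az": 0}
  ]
}}

```text
time: 16.97
eef_pos: [0.5348, 0.0787, 0.1984]
tcp_rot: [0.038, -0.705, 0.706, -0.049]
contact_force: [1.3, -1.3, 0.4]
opening: 0.997
```

Call:
{"api": "play_rows", "payload": {
  "steps": [
    {"claw": 8.5,"tx": 0,"ty": 0,"tz": 0,"ax": 0,"ay": 0,"az": 0},
    {"claw": 8.5,"tx": 2,"ty": -3,"tz": 4,"ax": 0,"ay": 0,"az": 0},
    {"claw": 8.5,"tx": 4,"ty": -6,"tz": 8,"ax": 0,"ay": 0,"az": 0},
    {"claw": 8.5,"tx": 4,"ty": -6,"tz": 10,"ax": 0,"ay": 0,"az": 0},
    {"claw": 8.5,"tx": 4,"ty": -6,"tz": 10,"ax": 0,"ay": 0,"az": 0},
    {"claw": 8.5,"tx": 4,"ty": -6,"tz": 10,"ax": 0,"ay": 0,"az": 0},
    {"claw": 8.5,"tx": 4,"ty": -6,"tz": 10,"ax": 0,"ay": 0,"az": 0}
  ]
}}

```text
time: 17.55
eef_pos: [0.502, -0.0252, 0.2472]
tcp_rot: [-0.044, 0.706, -0.705, 0.042]
contact_force: [-0.0, 0.3, -0.3]
opening: 0.989
```

```bash
python3 - <<'E'
from h import *
st,p,d,C=look('wrist','w10'); modules(C,p,.036)
plan((.5305,.0805,.0675,-82.9))
E
```

```text
[165.2  88.5] [0.5776 0.086  0.092 ] marks dir 96.9 mid [0.5775 0.0861 0.096 ] sep 0.03392629382749231 2 807
[173.7 158.9] [0.5301 0.0793 0.092 ] marks dir 96.9 mid [0.5296 0.0794 0.096 ] sep 0.0338532988270168 2 704
[582.4 242.6] [ 0.5042 -0.2352  0.092 ] marks dir None mid None sep None 0 4263
[177.5 223. ] [0.4819 0.0755 0.092 ] marks dir 96.9 mid [0.4815 0.0755 0.096 ] sep 0.03394098289120285 2 609
[620.6 254.1] [ 0.4987 -0.268   0.092 ] marks dir None mid None sep None 0 431
[633.3 284.8] [ 0.4747 -0.2875  0.092 ] marks dir None mid None sep None 0 36
[137.  316.4] [0.3974 0.107  0.092 ] marks dir None mid None sep None 0 598
[161.5 303.1] [0.4121 0.087  0.092 ] marks dir None mid None sep None 0 290
now [ 0.5019 -0.0246  0.247 ] psi -82.89 t 17.6 F [ 0.   0.3 -0. ] op 8.48 q1,q6 [-0.25  1.2 ]
(0.5305, 0.0805, 0.0675, -82.9) t [ -4.19  17.95 -10.05] a [0.1  0.01 0.18]
```

View pics/w10.png

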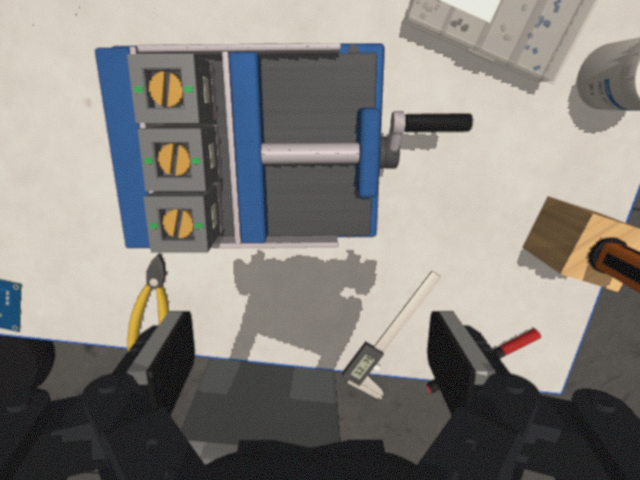

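```bash
cat >> h.py <<'E'
VO=np.array([.535,.0334,0]); VY=np.radians(7.05)
EX=np.array([np.cos(VY),np.sin(VY),0]); EY=np.array([-np.sin(VY),np.cos(VY),0]); EZ=np.array([0,0,1.])
def v2w(x,y,z): return VO+x*EX+y*EY+z*EZ
def w2v(P): P=np.array(P)-VO; return np.stack([P@EX,P@EY,P@EZ],-1)
E
python3 - <<'E'
from h import *
f=np.load('last_wrist.npz'); p=f['p'];C=cam('wrist',ctrl.get_state())
print(w2v([(.5776,.086,.092),(.5301,.0793,.092),(.4819,.0755,.092)]).round(4))
for th in np.arange(.7,1.4,.05):
    P=v2w(.03*np.sin(th),-.152,.054+.03*np.cos(th)); print(th.round(2),proj(C,[P]).round(1)[0])
for q in proj(C,[v2w(.03*np.sin(1),-.127,.054+.03*np.cos(1)),v2w(.03*np.sin(1),-.177,.054+.03*np.cos(1))]): print(q)
save('w10c',cv2.resize(p[95:200,360:490],None,fx=6,fy=6,interpolation=cv2.INTER_CUBIC))
E
```

```text
[[ 0.0487  0.047   0.092 ]
 [ 0.0008  0.0462  0.092 ]
 [-0.0475  0.0483  0.092 ]]
0.7 [444.8 131. ]
0.75 [444.5 129.3]
0.8 [444.2 127.8]
0.85 [443.9 126.3]
0.9 [443.6 124.9]
0.95 [443.2 123.5]
1.0 [442.8 122.3]
1.05 [442.4 121.1]
1.1 [441.9 120.1]
1.15 [441.5 119.1]
1.2 [441.  118.3]
1.25 [440.5 117.5]
1.3 [440.  116.9]
1.35 [439.5 116.3]
[409.6667501  122.25451294]
[475.90454096 122.34260819]
```

View pics/w10c.png

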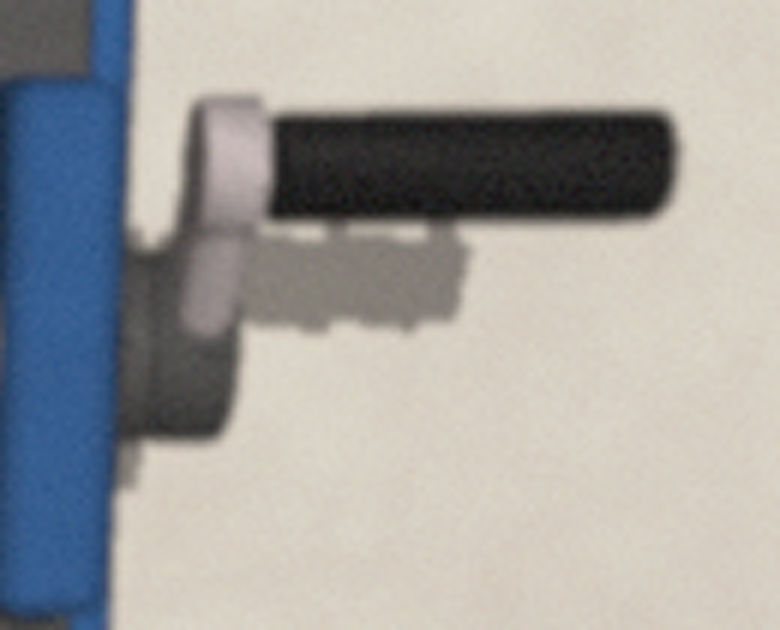

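```bash
python3 - <<'E'
from h import *
P=v2w(.0252,-.151,.0582); print(P)
plan((*P[:2],.15,7.05),(*P,7.05))
E
```

```text
[ 0.57854253 -0.11336542  0.0582    ]
now [ 0.5019 -0.0246  0.247 ] psi -82.89 t 17.6 F [ 0.   0.3 -0. ] op 8.48 q1,q6 [-0.25  1.2 ]
(np.float64(0.5785425274287981), np.float64(-0.11336541930956479), 0.15, 7.05) t [-6.53  9.66  9.77] a [ 2.200e-01 -8.994e+01  7.000e-02]
(np.float64(0.5785425274287981), np.float64(-0.11336541930956479), np.float64(0.0582), 7.05) t [-6.56 18.84  9.78] a [ 2.200e-01 -8.994e+01  7.000e-02]
```

Call:
{"api": "play_rows", "payload": {
  "steps": [
    {"claw": 6,"tx": -0.5,"ty": 0,"tz": 1,"ax": 0,"ay": -7,"az": 0},
    {"claw": 5,"tx": -1,"ty": 0,"tz": 2,"ax": 0,"ay": -14,"az": 0},
    {"claw": 5,"tx": -2,"ty": 1,"tz": 3,"ax": 0,"ay": -21,"az": 0},
    {"claw": 5,"tx": -3,"ty": 2,"tz": 4,"ax": 0,"ay": -28,"az": 0},
    {"claw": 5,"tx": -4,"ty": 3,"tz": 5,"ax": 0,"ay": -35,"az": 0},
    {"claw": 5,"tx": -5,"ty": 4,"tz": 6,"ax": 0,"ay": -42,"az": 0},
    {"claw": 5,"tx": -6,"ty": 5,"tz": 7,"ax": 0,"ay": -49,"az": 0},
    {"claw": 5,"tx": -6.5,"ty": 6,"tz": 8,"ax": 0,"ay": -56,"az": 0},
    {"claw": 5,"tx": -6.5,"ty": 7,"tz": 9,"ax": 0,"ay": -63,"az": 0},
    {"claw": 5,"tx": -6.5,"ty": 8,"tz": 9.8,"ax": 0,"ay": -70,"az": 0},
    {"claw": 5,"tx": -6.5,"ty": 9,"tz": 9.8,"ax": 0,"ay": -77,"az": 0},
    {"claw": 5,"tx": -6.5,"ty": 9.6,"tz": 9.8,"ax": 0,"ay": -84,"az": 0}
  ]
}}

```text
time: 18.6
eef_pos: [0.5783, -0.1129, 0.1494]
tcp_rot: [0.507, -0.495, 0.491, -0.506]
contact_force: [0.3, 0.9, -0.5]
opening: 0.588
```

Call:
{"api": "play_rows", "payload": {
  "steps": [
    {"claw": 5,"tx": 0,"ty": 0,"tz": 0,"ax": 0,"ay": -5.9,"az": 0},
    {"claw": 5,"tx": 0,"ty": 0,"tz": 0,"ax": 0,"ay": -5.9,"az": 0},
    {"claw": 5,"tx": 0,"ty": 0,"tz": 0,"ax": 0,"ay": -5.9,"az": 0},
    {"claw": 5,"tx": 0,"ty": 0,"tz": 0,"ax": 0,"ay": -5.9,"az": 0}
  ]
}}

```text
time: 18.93
eef_pos: [0.5794, -0.1136, 0.1523]
tcp_rot: [0.529, -0.469, 0.468, -0.529]
contact_force: [0.4, -0.6, 0.1]
opening: 0.587
```

```bash
python3 - <<'E'
from h import *
st,p,d,C=look('wrist','w11')
P=v2w(.0252,-.151,.0582)
plan((*P,7.05))
E
```

```text
now [ 0.5795 -0.1139  0.1526] psi 6.95 t 18.98 F [ 0.1 -0.1  0.4] op 5.01 q1,q6 [-0.37 -0.49]
(np.float64(0.5785425274287981), np.float64(-0.11336541930956479), np.float64(0.0582), 7.05) t [-0.07  9.44 -0.09] a [ 0.02 -0.1  -0.01]
```

View pics/w11.png

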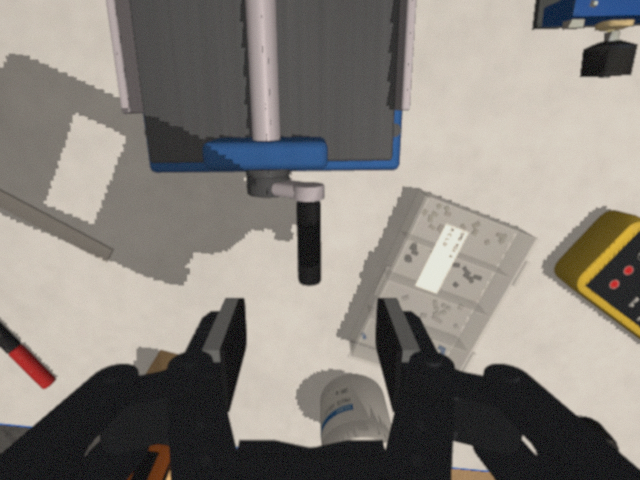

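```bash
python3 - <<'E'
from h import *
C=cam('wrist',ctrl.get_state())
L=[(405,188),(420,195),(385,235),(365,285),(342,335),(355,340)]
print(w2v(onz(C,L,.029)).round(4)); print(w2v(onz(C,L,0)).round(4))
print(w2v(onz(C,[(310,200),(310,280)],.072)).round(4))
E
```

```text
[[ 0.0888 -0.1253  0.029 ]
 [ 0.0991 -0.13    0.029 ]
 [ 0.0773 -0.1579  0.029 ]
 [ 0.065  -0.1953  0.029 ]
 [ 0.0495 -0.236   0.029 ]
 [ 0.0593 -0.2403  0.029 ]]
[[ 0.0956 -0.1311  0.    ]
 [ 0.107  -0.1363  0.    ]
 [ 0.0828 -0.1672  0.    ]
 [ 0.0692 -0.2088  0.    ]
 [ 0.052  -0.2539  0.    ]
 [ 0.0629 -0.2587  0.    ]]
[[ 0.0261 -0.1233  0.072 ]
 [ 0.0259 -0.172   0.072 ]]
```

Call:
{"api": "play_rows", "payload": {
  "grip_force": 40,
  "steps": [
    {"claw": 4.5,"tx": 0,"ty": 2.5,"tz": 0,"ax": 0,"ay": 0,"az": 0},
    {"claw": 4.5,"tx": 0,"ty": 5,"tz": 0,"ax": 0,"ay": 0,"az": 0},
    {"claw": 4.5,"tx": 0,"ty": 7.5,"tz": 0,"ax": 0,"ay": 0,"az": 0},
    {"claw": 4.5,"tx": 0,"ty": 9,"tz": 0,"ax": 0,"ay": 0,"az": 0},
    {"claw": 4.5,"tx": 0,"ty": 9.4,"tz": 0,"ax": 0,"ay": 0,"az": 0},
    {"claw": 4.5,"tx": 0,"ty": 9.4,"tz": 0,"ax": 0,"ay": 0,"az": 0},
    {"claw": 0.5,"tx": 0,"ty": 9.4,"tz": 0,"ax": 0,"ay": 0,"az": 0},
    {"claw": 0.5,"tx": 0,"ty": 9.4,"tz": 0,"ax": 0,"ay": 0,"az": 0},
    {"claw": 0.5,"tx": 0,"ty": 9.4,"tz": 0,"ax": 0,"ay": 0,"az": 0},
    {"claw": 0.5,"tx": 0,"ty": 9.4,"tz": 0,"ax": 0,"ay": 0,"az": 0},
    {"claw": 0.5,"tx": 0,"ty": 9.4,"tz": 0,"ax": 0,"ay": 0,"az": 0}
  ]
}}

```text
time: 19.9
eef_pos: [0.5791, -0.1153, 0.0602]
tcp_rot: [0.53, -0.468, 0.468, -0.529]
contact_force: [-5.6, -0.7, 3.7]
opening: 0.147
```

```bash
python3 - <<'E'
from h import *
st=ctrl.get_state(); print(st['contact_force'],st['opening']*8.54,w2v(st['eef_pos']).round(4))
# circle rows: from theta0, tool axes tz=+ex, ty=-z
t0=1.0
for k in range(1,80):
    pass
for deg in [10,25,40,55,70,85,100,115,130,145,160,175,190,205,220,235,250,265,280,295,310]:
    t=t0+np.radians(deg); print(deg,'tz',round(3*(np.sin(t)-np.sin(t0)),2),'ty',round(-3*(np.cos(t)-np.cos(t0)),2))
E
```

```text
[-5.56220331 -0.71479774  3.65608291] 1.2535981960104474 [ 0.0256 -0.153   0.0602]
10 tz 0.24 ty 0.46
25 tz 0.45 ty 1.22
40 tz 0.45 ty 2.0
55 tz 0.25 ty 2.76
70 tz -0.14 ty 3.44
85 tz -0.69 ty 3.99
100 tz -1.37 ty 4.39
115 tz -2.12 ty 4.59
130 tz -2.91 ty 4.6
145 tz -3.66 ty 4.4
160 tz -4.34 ty 4.01
175 tz -4.9 ty 3.46
190 tz -5.29 ty 2.78
205 tz -5.5 ty 2.02
220 tz -5.5 ty 1.24
235 tz -5.3 ty 0.48
250 tz -4.91 ty -0.2
265 tz -4.36 ty -0.75
280 tz -3.68 ty -1.15
295 tz -2.93 ty -1.35
310 tz -2.14 ty -1.35
```

Call:
{"api": "play_rows", "payload": {
  "steps": [
    {"claw": 0.5,"tx": 0,"ty": 0.46,"tz": 0.24,"ax": 0,"ay": 0,"az": 0},
    {"claw": 0.5,"tx": 0,"ty": 1.22,"tz": 0.45,"ax": 0,"ay": 0,"az": 0},
    {"claw": 0.5,"tx": 0,"ty": 2.0,"tz": 0.45,"ax": 0,"ay": 0,"az": 0},
    {"claw": 0.5,"tx": 0,"ty": 2.76,"tz": 0.25,"ax": 0,"ay": 0,"az": 0},
    {"claw": 0.5,"tx": 0,"ty": 3.44,"tz": -0.14,"ax": 0,"ay": 0,"az": 0},
    {"claw": 0.5,"tx": 0,"ty": 3.99,"tz": -0.69,"ax": 0,"ay": 0,"az": 0},
    {"claw": 0.5,"tx": 0,"ty": 4.39,"tz": -1.37,"ax": 0,"ay": 0,"az": 0}
  ]
}}

```text
time: 20.48
eef_pos: [0.5713, -0.1166, 0.0184]
tcp_rot: [-0.526, 0.465, -0.473, 0.532]
contact_force: [10.2, 5.8, 0.1]
opening: 0.147
```

```bash
python3 - <<'E'
from h import *
st=ctrl.get_state(); print(st['contact_force'],st['opening']*8.54,w2v(st['eef_pos']).round(4))
E
```

```text
[10.1502744   5.76079212  0.0961621 ] 1.2559228152318536 [ 0.0176 -0.1533  0.0184]
```

Call:
{"api": "play_rows", "payload": {
  "steps": [
    {"claw": 0.5,"tx": 0,"ty": 0.2,"tz": -0.75,"ax": 0,"ay": 0,"az": 0},
    {"claw": 0.5,"tx": 0,"ty": 0.21,"tz": -1.54,"ax": 0,"ay": 0,"az": 0},
    {"claw": 0.5,"tx": 0,"ty": 0.01,"tz": -2.29,"ax": 0,"ay": 0,"az": 0},
    {"claw": 0.5,"tx": 0,"ty": -0.38,"tz": -2.97,"ax": 0,"ay": 0,"az": 0},
    {"claw": 0.5,"tx": 0,"ty": -0.93,"tz": -3.53,"ax": 0,"ay": 0,"az": 0},
    {"claw": 0.5,"tx": 0,"ty": -1.61,"tz": -3.92,"ax": 0,"ay": 0,"az": 0},
    {"claw": 0.5,"tx": 0,"ty": -2.37,"tz": -4.13,"ax": 0,"ay": 0,"az": 0}
  ]
}}

```text
time: 21.07
eef_pos: [0.5253, -0.1224, 0.0382]
tcp_rot: [-0.529, 0.467, -0.47, 0.53]
contact_force: [4.5, -3.5, -10.0]
opening: 0.147
```

```bash
python3 - <<'E'
from h import *
st=ctrl.get_state(); print(st['contact_force'],st['opening']*8.54,w2v(st['eef_pos']).round(4))
E
```

```text
[ 4.49791246 -3.49171248 -9.9790191 ] 1.2520403262892996 [-0.0288 -0.1534  0.0382]
```

Call:
{"api": "play_rows", "payload": {
  "steps": [
    {"claw": 0.5,"tx": 0,"ty": -0.78,"tz": 0,"ax": 0,"ay": 0,"az": 0},
    {"claw": 0.5,"tx": 0,"ty": -1.54,"tz": 0.2,"ax": 0,"ay": 0,"az": 0},
    {"claw": 0.5,"tx": 0,"ty": -2.22,"tz": 0.59,"ax": 0,"ay": 0,"az": 0},
    {"claw": 0.5,"tx": 0,"ty": -2.77,"tz": 1.14,"ax": 0,"ay": 0,"az": 0},
    {"claw": 0.5,"tx": 0,"ty": -3.17,"tz": 1.82,"ax": 0,"ay": 0,"az": 0},
    {"claw": 0.5,"tx": 0,"ty": -3.17,"tz": 1.82,"ax": 0,"ay": 0,"az": 0}
  ]
}}

```text
time: 21.57
eef_pos: [0.5414, -0.1202, 0.0699]
tcp_rot: [0.532, -0.469, 0.467, -0.528]
contact_force: [-5.2, -4.0, -2.1]
opening: 0.147
```

```bash
python3 - <<'E'
from h import *
st=ctrl.get_state(); print(st['contact_force'],st['opening']*8.54,w2v(st['eef_pos']).round(4))
E
```

```text
[-5.16913054 -4.01482026 -2.14729173] 1.2539823306899134 [-0.0125 -0.1532  0.0699]
```

Call:
{"api": "play_rows", "payload": {
  "steps": [
    {"claw": 0.5,"tx": 0,"ty": -0.13,"tz": 0.38,"ax": 0,"ay": 0,"az": 0},
    {"claw": 0.5,"tx": 0,"ty": -0.22,"tz": 0.9,"ax": 0,"ay": 0,"az": 0},
    {"claw": 0.5,"tx": 0,"ty": -0.22,"tz": 1.2,"ax": 0,"ay": 0,"az": 0},
    {"claw": 0.5,"tx": 0,"ty": -0.22,"tz": 1.2,"ax": 0,"ay": 0,"az": 0}
  ]
}}

```text
time: 21.9
eef_pos: [0.5534, -0.1187, 0.0729]
tcp_rot: [0.531, -0.469, 0.467, -0.528]
contact_force: [-7.4, -2.8, 1.7]
opening: 0.145
```

```bash
python3 - <<'E'
from h import *
st=ctrl.get_state(); print(st['contact_force'],st['opening']*8.54,w2v(st['eef_pos']).round(4))
E
```

```text
[-7.36396642 -2.77687199  1.65639447] 1.2423343305435537 [-0.0004 -0.1532  0.0729]
```

Call:
{"api": "play_rows", "payload": {
  "steps": [
    {"claw": 0.5,"tx": 0,"ty": 0.02,"tz": 0.3,"ax": 0,"ay": 0,"az": 0},
    {"claw": 0.5,"tx": 0,"ty": 0.06,"tz": 0.6,"ax": 0,"ay": 0,"az": 0},
    {"claw": 0.5,"tx": 0,"ty": 0.06,"tz": 0.6,"ax": 0,"ay": 0,"az": 0},
    {"claw": 0.5,"tx": 0,"ty": 0.06,"tz": 0.6,"ax": 0,"ay": 0,"az": 0}
  ]
}}

```text
time: 22.23
eef_pos: [0.557, -0.1183, 0.0726]
tcp_rot: [0.533, -0.47, 0.465, -0.527]
contact_force: [-14.4, -5.4, 10.0]
opening: 0.145
```

```bash
python3 - <<'E'
from h import *
st=ctrl.get_state(); print(st['contact_force'],st['opening']*8.54,w2v(st['eef_pos']).round(4))
E
```

```text
[-14.42707876  -5.41782852   9.9801714 ] 1.2377007847741248 [ 0.0032 -0.1532  0.0726]
```

Call:
{"api": "play_rows", "payload": {
  "steps": [
    {"claw": 0.5,"tx": 0,"ty": -0.1,"tz": 0.3,"ax": 0,"ay": 0,"az": 0},
    {"claw": 0.5,"tx": 0,"ty": -0.1,"tz": 0.5,"ax": 0,"ay": 0,"az": 0},
    {"claw": 0.5,"tx": 0,"ty": -0.1,"tz": 0.5,"ax": 0,"ay": 0,"az": 0},
    {"claw": 0.5,"tx": 0,"ty": -0.1,"tz": 0.5,"ax": 0,"ay": 0,"az": 0}
  ]
}}

```text
time: 22.57
eef_pos: [0.5582, -0.1181, 0.0725]
tcp_rot: [0.536, -0.473, 0.462, -0.525]
contact_force: [-22.4, -7.8, 10.3]
opening: 0.145
```

```bash
python3 - <<'E'
from h import *
st=ctrl.get_state(); print(st['contact_force'],st['opening']*8.54,w2v(st['eef_pos']).round(4))
E
```

```text
[-22.40878671  -7.76912523  10.27834882] 1.2344584886850358 [ 0.0044 -0.1532  0.0725]
```

Call:
{"api": "play_rows", "payload": {
  "grip_force": 70,
  "steps": [
    {"claw": 0.5,"tx": 0,"ty": 0,"tz": 0.3,"ax": 0,"ay": 0,"az": 0},
    {"claw": 0.5,"tx": 0,"ty": 0,"tz": 0.6,"ax": 0,"ay": 0,"az": 0},
    {"claw": 0.5,"tx": 0,"ty": 0,"tz": 0.7,"ax": 0,"ay": 0,"az": 0},
    {"claw": 0.5,"tx": 0,"ty": 0,"tz": 0.7,"ax": 0,"ay": 0,"az": 0},
    {"claw": 0.5,"tx": 0,"ty": 0,"tz": 0.7,"ax": 0,"ay": 0,"az": 0}
  ]
}}

```text
time: 22.98
eef_pos: [0.5602, -0.1178, 0.072]
tcp_rot: [0.54, -0.476, 0.457, -0.522]
contact_force: [-35.8, -11.0, 19.5]
opening: 0.135
```

```bash
python3 - <<'E'
from h import *
st=ctrl.get_state(); print(st['contact_force'],st['opening']*8.54,w2v(st['eef_pos']).round(4), st['wrist_torque'])
st,p,d,C=look('wrist','w12')
st,p,d,C=look('top','t12');save('t12c',cv2.resize(p[190:300,290:450],None,fx=5,fy=5,interpolation=cv2.INTER_CUBIC))
E
```

```text
[-35.83325011 -11.01440494  19.48830217] 1.1554248052291092 [ 0.0065 -0.1531  0.072 ] [-1.60943079  5.99690201  0.51167983]
```

View pics/w12.png

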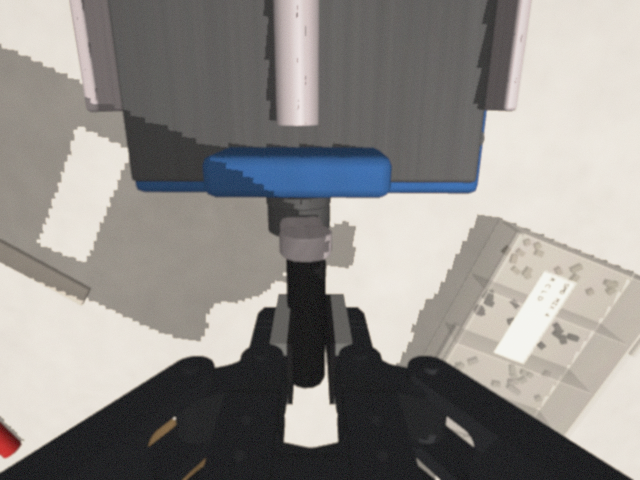

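Call:
{"api": "play_rows", "payload": {
  "steps": [
    {"claw": 3.5,"tx": 0,"ty": 0,"tz": 0,"ax": 0,"ay": 0,"az": 0},
    {"claw": 4,"tx": 0,"ty": 0,"tz": -0.6,"ax": 0,"ay": 0,"az": 0},
    {"claw": 4,"tx": 0,"ty": 0,"tz": -1.2,"ax": 0,"ay": 0,"az": 0},
    {"claw": 4,"tx": 0,"ty": 0,"tz": -1.2,"ax": 0,"ay": 0,"az": 0},
    {"claw": 4,"tx": 0,"ty": -3,"tz": -1.2,"ax": 0,"ay": 0,"az": 0},
    {"claw": 4,"tx": 0,"ty": -7,"tz": -1.2,"ax": 0,"ay": 0,"az": 0},
    {"claw": 4,"tx": 0,"ty": -11,"tz": -1.2,"ax": 0,"ay": 0,"az": 0},
    {"claw": 4,"tx": 0,"ty": -15,"tz": -1.2,"ax": 0,"ay": 0,"az": 0},
    {"claw": 4,"tx": 0,"ty": -17,"tz": -1.2,"ax": 0,"ay": 0,"az": 0},
    {"claw": 4,"tx": 0,"ty": -17,"tz": -1.2,"ax": 0,"ay": 0,"az": 0},
    {"claw": 4,"tx": 0,"ty": -17,"tz": -1.2,"ax": 0,"ay": 0,"az": 0}
  ]
}}

```text
time: 24.0
eef_pos: [0.5625, -0.117, 0.246]
tcp_rot: [-0.529, 0.466, -0.471, 0.531]
contact_force: [0.1, -0.3, -1.5]
opening: 0.47
```

```bash
python3 - <<'E'
from h import *
plan((.45,-.26,.25,7))
st,p,d,C=look('wrist','w13')
E
```

```text
now [ 0.5625 -0.117   0.246 ] psi 7.03 t 24.0 F [ 0.1 -0.3 -1.5] op 4.01 q1,q6 [-0.38 -0.5 ]
(0.45, -0.26, 0.25, 7) t [ 12.82  -0.45 -12.91] a [-0.35  0.03  0.15]
```

View pics/w13.png

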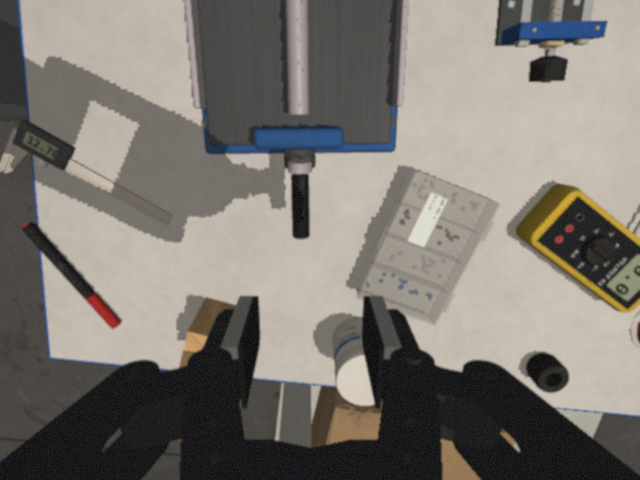

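View pics/t12c.png

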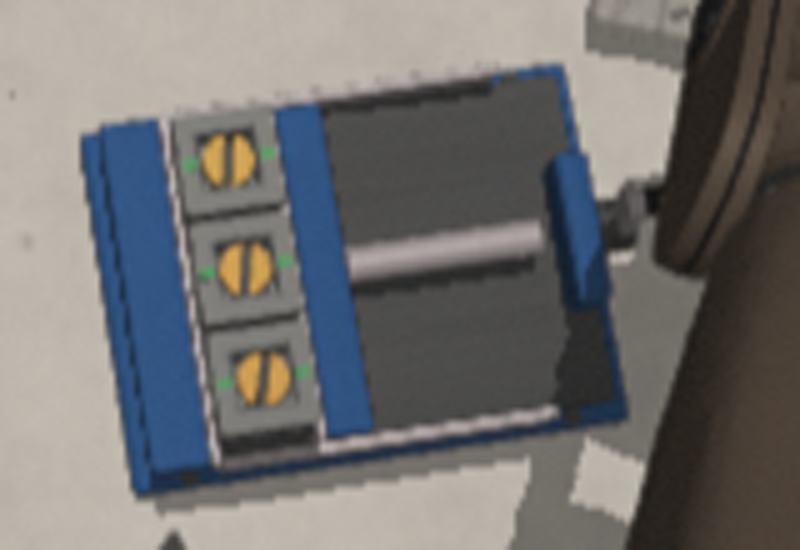

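```bash
python3 - <<'E'
from h import *
f=np.load('top0.npz'); C=cam('top'); p=f['p']; X=cloud(C,f['d'])
hsv=cv2.cvtColor(p,cv2.COLOR_BGR2HSV); m=cv2.inRange(hsv,(5,180,120),(16,255,255)); m[:, :470]=0;m[300:]=0;m[:230]=0
q=X[m>0]; q=q[q[:,2]>.145]; print(len(q), q.mean(0), q.min(0),q.max(0))
plan((.485,-.29,.3,7))
save('drv',cv2.resize(p[230:290,460:540],None,fx=8,fy=8,interpolation=cv2.INTER_CUBIC))
s=cv2.imread('pics/side0.png'); save('drvs',cv2.resize(s[150:220,340:420],None,fx=8,fy=8,interpolation=cv2.INTER_CUBIC))
E
```

```text
109 [ 0.48885741 -0.27256312  0.15654483] [ 0.39559384 -0.28748069  0.14506068] [0.50089133 0.13388594 1.04448066]
now [ 0.5613 -0.1166  0.2435] psi 7.02 t 24.05 F [-0.2 -0.1 -0.6] op 3.99 q1,q6 [-0.38 -0.5 ]
(0.485, -0.29, 0.3, 7) t [16.28 -5.66 -9.68] a [-0.11  0.02  0.02]
```

View pics/drv.png

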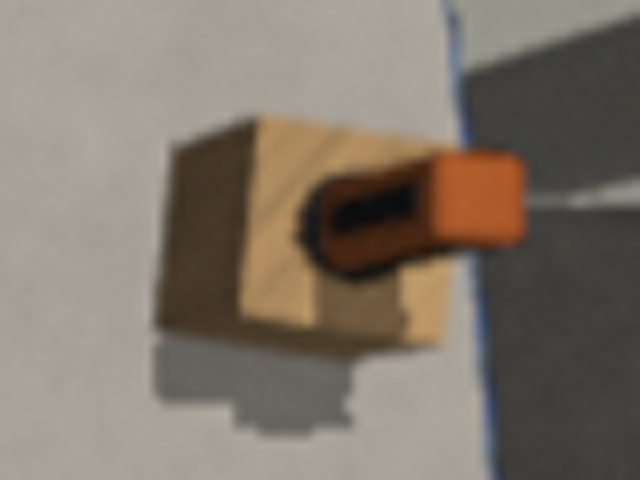

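View pics/drvs.png

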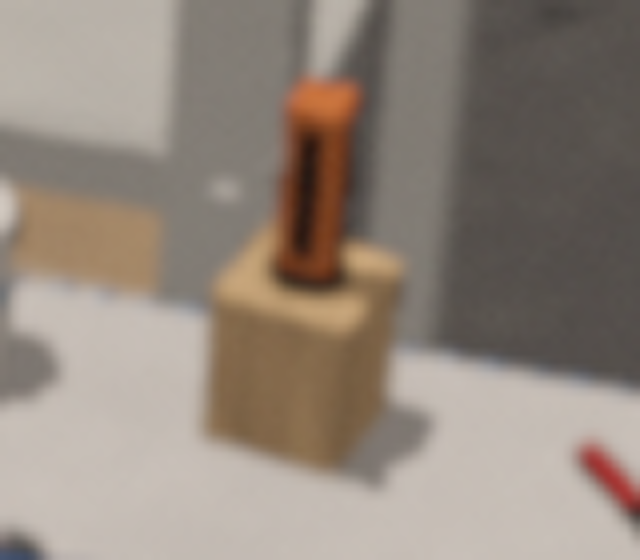

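Call:
{"api": "play_rows", "payload": {
  "steps": [
    {"claw": 6,"tx": 3,"ty": -1,"tz": -2,"ax": 0,"ay": 0,"az": 0},
    {"claw": 6,"tx": 6,"ty": -3,"tz": -4,"ax": 0,"ay": 0,"az": 0},
    {"claw": 6,"tx": 9,"ty": -5,"tz": -6,"ax": 0,"ay": 0,"az": 0},
    {"claw": 6,"tx": 12,"ty": -7,"tz": -8,"ax": 0,"ay": 0,"az": 0},
    {"claw": 6,"tx": 15,"ty": -8,"tz": -9,"ax": 0,"ay": 0,"az": 0},
    {"claw": 6,"tx": 17.5,"ty": -8,"tz": -9.7,"ax": 0,"ay": 0,"az": 0},
    {"claw": 6,"tx": 18.3,"ty": -8,"tz": -9.7,"ax": 0,"ay": 0,"az": 0},
    {"claw": 6,"tx": 18.3,"ty": -8,"tz": -9.7,"ax": 0,"ay": 0,"az": 0},
    {"claw": 6,"tx": 18.3,"ty": -8,"tz": -9.7,"ax": 0,"ay": 0,"az": 0},
    {"claw": 6,"tx": 18.3,"ty": -8,"tz": -9.7,"ax": 0,"ay": 0,"az": 0}
  ]
}}

```text
time: 24.88
eef_pos: [0.4869, -0.3089, 0.3213]
tcp_rot: [-0.53, 0.469, -0.467, 0.53]
contact_force: [0.1, 1.0, -0.1]
opening: 0.7
```

```bash
python3 - <<'E'
from h import *
st,p,d,C=look('wrist','w14')
plan((.485,-.31,.32,7))
E
```

```text
now [ 0.487  -0.3088  0.3217] psi 7.09 t 24.93 F [ 0.  -0.5  0.1] op 5.98 q1,q6 [-0.74 -0.87]
(0.485, -0.31, 0.32, 7) t [ 0.09  0.17 -0.21] a [ 0.07  0.09 -0.12]
```

View pics/w14.png

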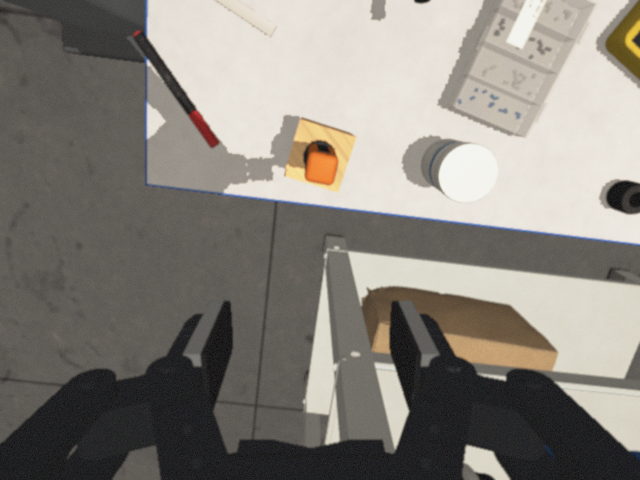

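```bash
python3 - <<'E'
from h import *
f=np.load('last_wrist.npz'); p=f['p']; st=ctrl.get_state();C=cam('wrist',st)
hsv=cv2.cvtColor(p,cv2.COLOR_BGR2HSV)
m=cv2.inRange(hsv,(5,190,190),(16,255,255)); m[:, :290]=0;m[:,350:]=0;m[200:]=0
c=max(cv2.findContours(m,0,1)[0],key=cv2.contourArea); r=cv2.minAreaRect(c); b=cv2.boxPoints(r); print(r)
W=onz(C,b,.148); print('top',W.mean(0).round(4),[ (np.linalg.norm(W[i]-W[i-1]).round(4),np.degrees(np.arctan2(*(W[i]-W[i-1])[[1,0]])).round(1)) for i in range(4)])
save('w14c',cv2.resize(p[105:205,270:370],None,fx=6,fy=6,interpolation=cv2.INTER_CUBIC))
E
```

```text
((321.1346435546875, 167.82691955566406), (27.652374267578125, 27.848487854003906), 11.309932708740234)
top [ 0.4912 -0.2755  0.148 ] [(np.float64(0.0216), np.float64(175.7)), (np.float64(0.0214), np.float64(85.6)), (np.float64(0.0212), np.float64(-4.1)), (np.float64(0.0215), np.float64(-93.3))]
```

View pics/w14c.png

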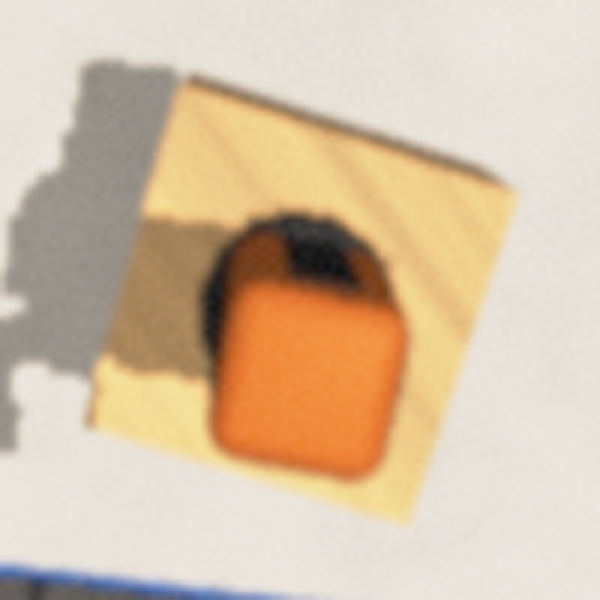

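```bash
python3 - <<'E'
from h import *
st=ctrl.get_state();C=cam('wrist',st)
b=[(270+x/6-.4,105+y/6-.4) for x,y in [(185,80),(515,187),(410,522),(93,428)]]
W=onz(C,b,.068); print(W.mean(0).round(4),[ (np.linalg.norm(W[i]-W[i-1]).round(4),np.degrees(np.arctan2(*(W[i]-W[i-1])[[1,0]])).round(1)) for i in range(4)])
b=[(270+x/6-.4,105+y/6-.4) for x,y in [(235,280),(408,315),(382,482),(210,455)]]
W=onz(C,b,.148); print(W.mean(0).round(4),[ (np.linalg.norm(W[i]-W[i-1]).round(4),np.degrees(np.arctan2(*(W[i]-W[i-1])[[1,0]])).round(1)) for i in range(4)])
b=[(270+x/6-.4,105+y/6-.4) for x,y in [(285,240),(355,252)]]
W=onz(C,b,.09); print('label',W.round(4),np.degrees(np.arctan2(*(W[1]-W[0])[[1,0]])).round(1))
plan((.491,-.2755,.18,-3.5),(.491,-.2755,.092,-3.5))
E
```

```text
[ 0.4918 -0.2757  0.068 ] [(np.float64(0.0565), np.float64(81.3)), (np.float64(0.0544), np.float64(-10.3)), (np.float64(0.0559), np.float64(-99.0)), (np.float64(0.0541), np.float64(170.4))]
[ 0.4912 -0.2759  0.148 ] [(np.float64(0.0227), np.float64(88.7)), (np.float64(0.0225), np.float64(-4.2)), (np.float64(0.0218), np.float64(-90.8)), (np.float64(0.0227), np.float64(178.1))]
label [[ 0.4874 -0.2635  0.09  ]
 [ 0.498  -0.2639  0.09  ]] -2.5
now [ 0.487  -0.3088  0.3217] psi 7.09 t 24.93 F [ 0.  -0.5  0.1] op 5.98 q1,q6 [-0.74 -0.87]
(0.491, -0.2755, 0.18, -3.5) t [-3.23 14.17  0.82] a [ 0.08 10.59 -0.11]
(0.491, -0.2755, 0.092, -3.5) t [-3.21 22.97  0.83] a [ 0.08 10.59 -0.11]
```

Call:
{"api": "play_rows", "payload": {
  "grip_force": 60,
  "steps": [
    {"claw": 6,"tx": -3.2,"ty": 2,"tz": 0.8,"ax": 0,"ay": 5,"az": 0},
    {"claw": 6,"tx": -3.2,"ty": 6,"tz": 0.8,"ax": 0,"ay": 10,"az": 0},
    {"claw": 6,"tx": -3.2,"ty": 10,"tz": 0.8,"ax": 0,"ay": 10,"az": 0},
    {"claw": 6,"tx": -3.2,"ty": 13.5,"tz": 0.8,"ax": 0,"ay": 10,"az": 0},
    {"claw": 6,"tx": -3.2,"ty": 16,"tz": 0.8,"ax": 0,"ay": 10,"az": 0},
    {"claw": 6,"tx": -3.2,"ty": 18.5,"tz": 0.8,"ax": 0,"ay": 10,"az": 0},
    {"claw": 6,"tx": -3.2,"ty": 21,"tz": 0.8,"ax": 0,"ay": 10,"az": 0},
    {"claw": 6,"tx": -3.2,"ty": 22.5,"tz": 0.8,"ax": 0,"ay": 10,"az": 0},
    {"claw": 6,"tx": -3.2,"ty": 23,"tz": 0.8,"ax": 0,"ay": 10,"az": 0},
    {"claw": 6,"tx": -3.2,"ty": 23,"tz": 0.8,"ax": 0,"ay": 10,"az": 0},
    {"claw": 6,"tx": -3.2,"ty": 23,"tz": 0.8,"ax": 0,"ay": 10,"az": 0}
  ]
}}

```text
time: 25.85
eef_pos: [0.4915, -0.2773, 0.0937]
tcp_rot: [0.487, -0.512, 0.513, -0.487]
contact_force: [0.3, -0.5, 0.7]
opening: 0.703
```

```bash
python3 - <<'E'
from h import *
st,p,d,C=look('wrist','w15')
plan((.491,-.2755,.092,-3))
E
```

```text
now [ 0.4919 -0.2778  0.0945] psi -2.95 t 25.9 F [0.1 0.5 0.4] op 6.0 q1,q6 [-0.69 -0.64]
(0.491, -0.2755, 0.092, -3) t [-0.23  0.25 -0.1 ] a [-0.12  0.05  0.08]
```

View pics/w15.png

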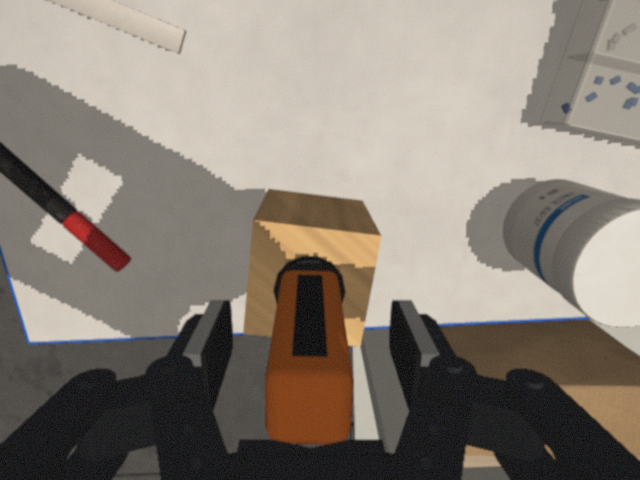

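Handle centred between the fingers, flats parallel to the pads. Close, then lift 10 cm.

Call:
{"api": "play_rows", "payload": {
  "grip_force": 80,
  "steps": [
    {"claw": 1.5,"tx": -0.1,"ty": 0,"tz": 0,"ax": 0,"ay": 0,"az": 0},
    {"claw": 1.5,"tx": -0.1,"ty": 0,"tz": 0,"ax": 0,"ay": 0,"az": 0},
    {"claw": 1.5,"tx": -0.1,"ty": 0,"tz": 0,"ax": 0,"ay": 0,"az": 0},
    {"claw": 1.5,"tx": -0.1,"ty": 0,"tz": 0,"ax": 0,"ay": 0,"az": 0},
    {"claw": 1.5,"tx": -0.1,"ty": 0,"tz": 0,"ax": 0,"ay": 0,"az": 0},
    {"claw": 1.5,"tx": -0.1,"ty": 0,"tz": 0,"ax": 0,"ay": 0,"az": 0}
  ]
}}

```text
time: 26.4
eef_pos: [0.4916, -0.2773, 0.0942]
tcp_rot: [0.487, -0.512, 0.514, -0.487]
contact_force: [-0.1, 0.9, 5.1]
opening: 0.272
```

```bash
python3 - <<'E'
from h import *
plan((.491,-.2755,.18,-3))
E
```

```text
now [ 0.4916 -0.2773  0.0942] psi -3.02 t 26.4 F [-0.1  0.9  5.1] op 2.32 q1,q6 [-0.69 -0.64]
(0.491, -0.2755, 0.18, -3) t [-0.16 -8.58 -0.05] a [-0.1  -0.02  0.07]
```

Call:
{"api": "play_rows", "payload": {
  "steps": [
    {"claw": 1.5,"tx": 0,"ty": -2,"tz": 0,"ax": 0,"ay": 0,"az": 0},
    {"claw": 1.5,"tx": 0,"ty": -4,"tz": 0,"ax": 0,"ay": 0,"az": 0},
    {"claw": 1.5,"tx": 0,"ty": -6,"tz": 0,"ax": 0,"ay": 0,"az": 0},
    {"claw": 1.5,"tx": 0,"ty": -8,"tz": 0,"ax": 0,"ay": 0,"az": 0},
    {"claw": 1.5,"tx": 0,"ty": -10,"tz": 0,"ax": 0,"ay": 0,"az": 0},
    {"claw": 1.5,"tx": 0,"ty": -10,"tz": 0,"ax": 0,"ay": 0,"az": 0},
    {"claw": 1.5,"tx": 0,"ty": -10,"tz": 0,"ax": 0,"ay": 0,"az": 0}
  ]
}}

```text
time: 26.98
eef_pos: [0.4911, -0.2769, 0.1933]
tcp_rot: [0.487, -0.512, 0.514, -0.487]
contact_force: [-0.4, -0.1, -1.7]
opening: 0.27
```

```bash
python3 - <<'E'
from h import *
plan((.491,-.2755,.18,-3))
st,p,d,C=look('wrist','w16')
st,p,d,C=look('side','s16'); save('s16c',cv2.resize(p[100:230,310:450],None,fx=5,fy=4.6,interpolation=cv2.INTER_CUBIC))
E
```

```text
now [ 0.4911 -0.2769  0.1933] psi -3.01 t 26.98 F [-0.4 -0.1 -1.7] op 2.3 q1,q6 [-0.69 -0.64]
(0.491, -0.2755, 0.18, -3) t [-0.14  1.33 -0.02] a [-0.07 -0.01  0.06]
```

View pics/w16.png

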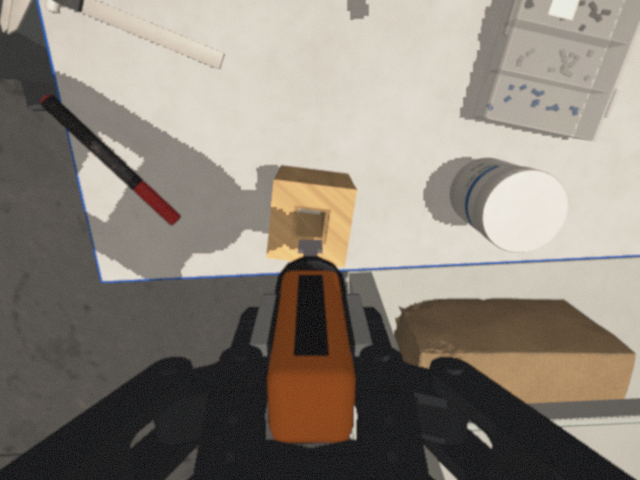

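View pics/s16c.png

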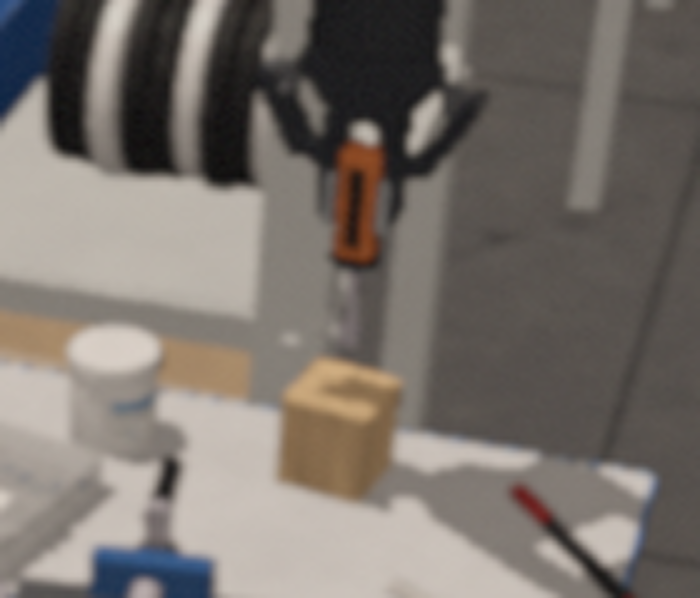

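```bash
python3 - <<'E'
from h import *
plan((.53,.03,.245,0))
f=np.load('last_wrist.npz'); p=f['p']; save('w16c',cv2.resize(p[190:290,260:360],None,fx=6,fy=6,interpolation=cv2.INTER_CUBIC))
E
```

```text
now [ 0.49   -0.276   0.1908] psi -3.01 t 27.08 F [-0.1 -0.  -0.6] op 2.32 q1,q6 [-0.69 -0.64]
(0.53, 0.03, 0.245, 0) t [-30.78  -5.36   2.38] a [ 0.15 -3.01 -0.12]
```

View pics/w16c.png

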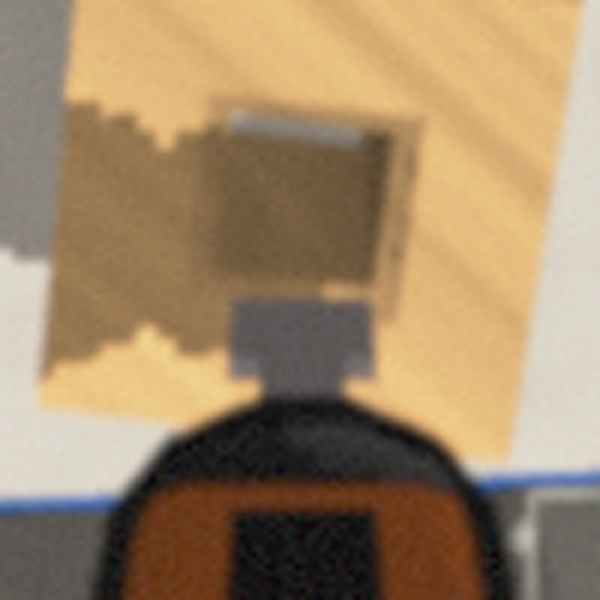

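```bash
cat >> h.py <<'E'
def tool_ray(px,ytool):
    m=cams.camera_model('wrist'); K,D,T=m['intrinsics'],m['distortion'],m['tool_from_camera']
    u=cv2.undistortPoints(np.array(px,float).reshape(-1,1,2),K,D).reshape(-1,2)
    d=np.c_[u,np.ones(len(u))]@T[:3,:3].T; o=T[:3,3]
    return o+d*((ytool-o[1])/d[:,1])[:,None]
E
python3 - <<'E'
from h import *
print(tool_ray([(298.1,239.3),(322.1,239.3),(310.1,239.3)],.090).round(4))
E
```

```text
[[-0.0021  0.09   -0.0074]
 [-0.0021  0.09    0.0071]
 [-0.0021  0.09   -0.0001]]
```

Call:
{"api": "play_rows", "payload": {
  "steps": [
    {"claw": 1.5,"tx": 0,"ty": -3,"tz": 0,"ax": 0,"ay": 0,"az": 0},
    {"claw": 1.5,"tx": -3,"ty": -5.4,"tz": 0,"ax": 0,"ay": 0,"az": 0},
    {"claw": 1.5,"tx": -7,"ty": -5.4,"tz": 0.5,"ax": 0,"ay": -1,"az": 0},
    {"claw": 1.5,"tx": -11,"ty": -5.4,"tz": 1,"ax": 0,"ay": -2,"az": 0},
    {"claw": 1.5,"tx": -15,"ty": -5.4,"tz": 1.5,"ax": 0,"ay": -3,"az": 0},
    {"claw": 1.5,"tx": -19,"ty": -5.4,"tz": 2,"ax": 0,"ay": -3,"az": 0},
    {"claw": 1.5,"tx": -23,"ty": -5.4,"tz": 2.4,"ax": 0,"ay": -3,"az": 0},
    {"claw": 1.5,"tx": -26.5,"ty": -5.4,"tz": 2.4,"ax": 0,"ay": -3,"az": 0},
    {"claw": 1.5,"tx": -29.5,"ty": -5.4,"tz": 2.4,"ax": 0,"ay": -3,"az": 0},
    {"claw": 1.5,"tx": -30.8,"ty": -5.4,"tz": 2.4,"ax": 0,"ay": -3,"az": 0},
    {"claw": 1.5,"tx": -30.8,"ty": -5.4,"tz": 2.4,"ax": 0,"ay": -3,"az": 0},
    {"claw": 1.5,"tx": -30.8,"ty": -5.4,"tz": 2.4,"ax": 0,"ay": -3,"az": 0}
  ]
}}

```text
time: 28.08
eef_pos: [0.5304, 0.0297, 0.2454]
tcp_rot: [0.501, -0.5, 0.499, -0.5]
contact_force: [-0.1, -0.9, -0.2]
opening: 0.273
```

Call:
{"api": "play_rows", "payload": {
  "steps": [
    {"claw": 1.5,"tx": 0,"ty": 0,"tz": 0,"ax": 0,"ay": 0,"az": 0},
    {"claw": 1.5,"tx": 0,"ty": 0,"tz": 0,"ax": 0,"ay": 0,"az": 0},
    {"claw": 1.5,"tx": 0,"ty": 0,"tz": 0,"ax": 0,"ay": 0,"az": 0}
  ]
}}

```text
time: 28.33
eef_pos: [0.531, 0.0283, 0.2467]
tcp_rot: [-0.5, 0.501, -0.5, 0.499]
contact_force: [0.0, -0.2, -1.0]
opening: 0.268
```

```bash
python3 - <<'E'
from h import *
st,p,d,C=look('wrist','w17'); modules(C,p,.036)
save('w17c',cv2.resize(p[60:300,120:440],None,fx=2.5,fy=2.5,interpolation=cv2.INTER_CUBIC))
plan((.53,.03,.245,0))
E
```

```text
[83.9 61.8] [0.3785 0.1354 0.092 ] marks dir None mid None sep None 0 1341
[85.1 94.4] [0.3758 0.1146 0.092 ] marks dir None mid None sep None 0 1273
[373.9 123.8] [0.5759 0.0943 0.092 ] marks dir 97.4 mid [0.5761 0.0942 0.096 ] sep 0.034000706226380004 2 731
[306.2 133. ] [0.5282 0.0881 0.092 ] marks dir 97.3 mid [0.5282 0.0879 0.096 ] sep 0.033916775927893945 2 690
[239.6 142.2] [0.4807 0.0819 0.092 ] marks dir 97.4 mid [0.4803 0.0816 0.096 ] sep 0.03403109599901517 2 685
[310.3 374. ] [ 0.5305 -0.1135  0.092 ] marks dir None mid None sep None 0 10245
[576.9 331.1] [ 0.7521 -0.0724  0.092 ] marks dir None mid None sep None 0 2686
now [0.5311 0.0284 0.2469] psi -0.12 t 28.38 F [ 0.4 -0.7 -1.3] op 2.31 q1,q6 [-0.14 -0.14]
(0.53, 0.03, 0.245, 0) t [-0.16  0.19 -0.11] a [ 0.01 -0.12  0.01]
```

View pics/w17.png

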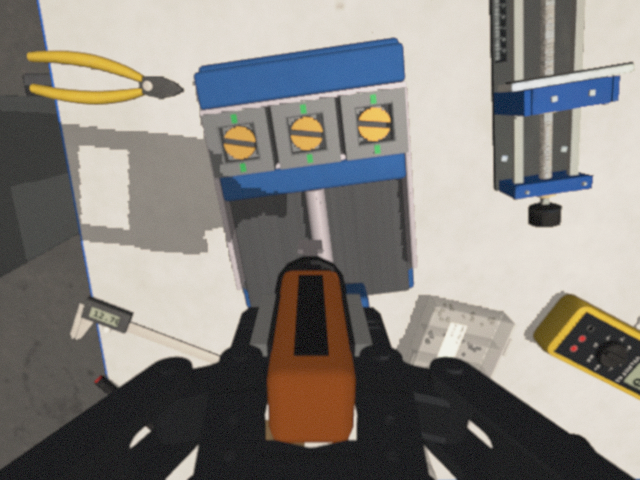

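```bash
cat >> h.py <<'E'
def slotdir(C,p,c,P,zf=.036,r=.0105):
    """direction of dark slot in the brass disc about world P (deg), and slot centre"""
    ys,xs=np.mgrid[int(c[1])-60:int(c[1])+60,int(c[0])-60:int(c[0])+60]
    px=np.stack([xs,ys],-1).reshape(-1,2); ok=(px[:,0]>=0)&(px[:,0]<640)&(px[:,1]>=0)&(px[:,1]<480); px=px[ok]
    W=onz(C,px,zf+.056); k=np.linalg.norm(W[:,:2]-P[:2],axis=1)<r; W=W[k];px=px[k]
    v=p[px[:,1],px[:,0]].astype(float).max(1); t=np.percentile(v,85)
    w=np.clip(t*.75-v,0,None); m=(W*w[:,None]).sum(0)/w.sum(); q=(W-m)[:,:2]
    cov=(q*w[:,None]).T@q/w.sum(); e,V=np.linalg.eigh(cov); a=np.degrees(np.arctan2(V[1,1],V[0,1]))
    a=(a+90)%180-90
    print('slot dir',a.round(1),'ctr',m.round(4),'len',(np.sqrt(e)*np.sqrt(12)).round(4)); return a,m
E
python3 - <<'E'
from h import *
f=np.load('last_wrist.npz'); p=f['p']; st=ctrl.get_state();C=cam('wrist',st)
for c,P in [((373.9,123.8),(.5759,.0943)),((306.2,133),(.5282,.0881)),((239.6,142.2),(.4807,.0819))]:
    slotdir(C,p,c,np.array(P))
E
```

```text
slot dir -3.8 ctr [0.5761 0.0944 0.092 ] len [0.0032 0.0217]
slot dir -5.5 ctr [0.528  0.0881 0.092 ] len [0.0033 0.0206]
slot dir -7.6 ctr [0.4807 0.0818 0.092 ] len [0.0033 0.0214]
```

View pics/w17c.png

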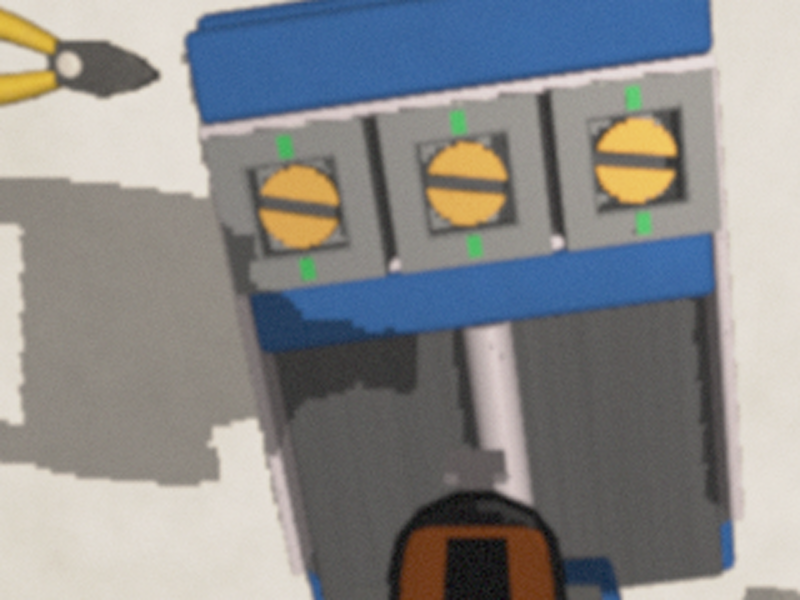

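```bash
python3 - <<'E'
from h import *
plan((.576,.0923,.200,-3.8))
E
```

```text
now [0.5311 0.0284 0.2469] psi -0.12 t 28.38 F [ 0.4 -0.7 -1.3] op 2.31 q1,q6 [-0.14 -0.14]
(0.576, 0.0923, 0.2, -3.8) t [-6.4   4.68  4.48] a [0.01 3.68 0.01]
```

Call:
{"api": "play_rows", "payload": {
  "steps": [
    {"claw": 1.5,"tx": -2,"ty": 1,"tz": 1.5,"ax": 0,"ay": 1,"az": 0},
    {"claw": 1.5,"tx": -4,"ty": 2,"tz": 3,"ax": 0,"ay": 2.5,"az": 0},
    {"claw": 1.5,"tx": -5.5,"ty": 3.3,"tz": 4,"ax": 0,"ay": 3.7,"az": 0},
    {"claw": 1.5,"tx": -6.4,"ty": 4.3,"tz": 4.5,"ax": 0,"ay": 3.7,"az": 0},
    {"claw": 1.5,"tx": -6.4,"ty": 4.7,"tz": 4.5,"ax": 0,"ay": 3.7,"az": 0},
    {"claw": 1.5,"tx": -6.4,"ty": 4.7,"tz": 4.5,"ax": 0,"ay": 3.7,"az": 0},
    {"claw": 1.5,"tx": -6.4,"ty": 4.7,"tz": 4.5,"ax": 0,"ay": 3.7,"az": 0},
    {"claw": 1.5,"tx": -6.4,"ty": 4.7,"tz": 4.5,"ax": 0,"ay": 3.7,"az": 0},
    {"claw": 1.5,"tx": -6.4,"ty": 4.7,"tz": 4.5,"ax": 0,"ay": 3.7,"az": 0}
  ]
}}

```text
time: 29.13
eef_pos: [0.5762, 0.0929, 0.2011]
tcp_rot: [0.483, -0.516, 0.517, -0.484]
contact_force: [0.1, -0.2, -0.8]
opening: 0.273
```

```bash
python3 - <<'E'
from h import *
st,p,d,C=look('wrist','w18')
save('w18c',cv2.resize(p[170:290,240:400],None,fx=5,fy=5,interpolation=cv2.INTER_CUBIC))
plan((.576,.0923,.2,-3.8))
E
```

```text
now [0.5763 0.093  0.2011] psi -3.75 t 29.18 F [ 0.2 -0.9 -0.2] op 2.32 q1,q6 [-0.01  0.05]
(0.576, 0.0923, 0.2, -3.8) t [ 0.07  0.11 -0.02] a [-0.1   0.05  0.  ]
```

View pics/w18c.png

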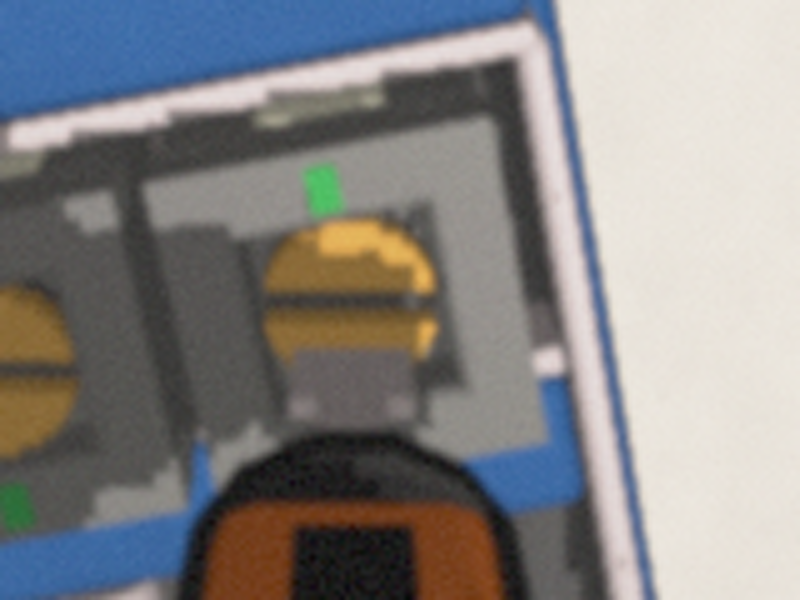

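```bash
python3 - <<'E'
from h import *
print(tool_ray([(240+354/5-.4,170+347/5-.4),(240+292/5-.4,170+347/5-.4),(240+414/5-.4,170+347/5-.4)],.0902).round(4))
print(tool_ray([(240+352/5-.4,170+300/5-.4),(240+265/5-.4,170+302/5-.4),(240+438/5-.4,170+300/5-.4)],.1091).round(4))
E
```

```text
[[-0.0022  0.0902  0.    ]
 [-0.0022  0.0902 -0.0074]
 [-0.0022  0.0902  0.0072]]
[[-0.0023  0.1091 -0.0002]
 [-0.0021  0.1091 -0.0115]
 [-0.0023  0.1091  0.0108]]
```

Call:
{"api": "play_rows", "payload": {
  "steps": [
    {"claw": 1.5,"tx": 0,"ty": 0.8,"tz": 0,"ax": 0,"ay": 0,"az": 0},
    {"claw": 1.5,"tx": 0,"ty": 1.5,"tz": 0,"ax": 0,"ay": 0,"az": 0},
    {"claw": 1.5,"tx": 0,"ty": 1.8,"tz": 0,"ax": 0,"ay": 0,"az": 0},
    {"claw": 1.5,"tx": 0,"ty": 2.0,"tz": 0,"ax": 0,"ay": 0,"az": 0},
    {"claw": 1.5,"tx": 0,"ty": 2.2,"tz": 0,"ax": 0,"ay": 0,"az": 0},
    {"claw": 1.5,"tx": 0,"ty": 2.3,"tz": 0,"ax": 0,"ay": 0,"az": 0},
    {"claw": 1.5,"tx": 0,"ty": 2.3,"tz": 0,"ax": 0,"ay": 0,"az": 0},
    {"claw": 1.5,"tx": 0,"ty": 2.3,"tz": 0,"ax": 0,"ay": 0,"az": 0},
    {"claw": 1.5,"tx": 0,"ty": 2.3,"tz": 0,"ax": 0,"ay": 0,"az": 0}
  ]
}}

```text
time: 29.93
eef_pos: [0.5762, 0.0937, 0.1772]
tcp_rot: [0.483, -0.516, 0.516, -0.484]
contact_force: [0.3, -0.3, -0.9]
opening: 0.274
```

```bash
python3 - <<'E'
from h import *
st,p,d,C=look('wrist','w19')
save('w19c',cv2.resize(p[170:290,240:400],None,fx=5,fy=5,interpolation=cv2.INTER_CUBIC))
plan((.576,.0923,.1775,-3.8)); print(ctrl.get_state()['wrist_torque'])
E
```

```text
now [0.5762 0.0937 0.1773] psi -3.7 t 29.98 F [0.4 0.1 0.1] op 2.32 q1,q6 [-0.01  0.05]
(0.576, 0.0923, 0.1775, -3.8) t [ 0.14 -0.02 -0.01] a [-0.03  0.1  -0.  ]
[-0.00023402  0.04094506  0.010603  ]
```

View pics/w19c.png

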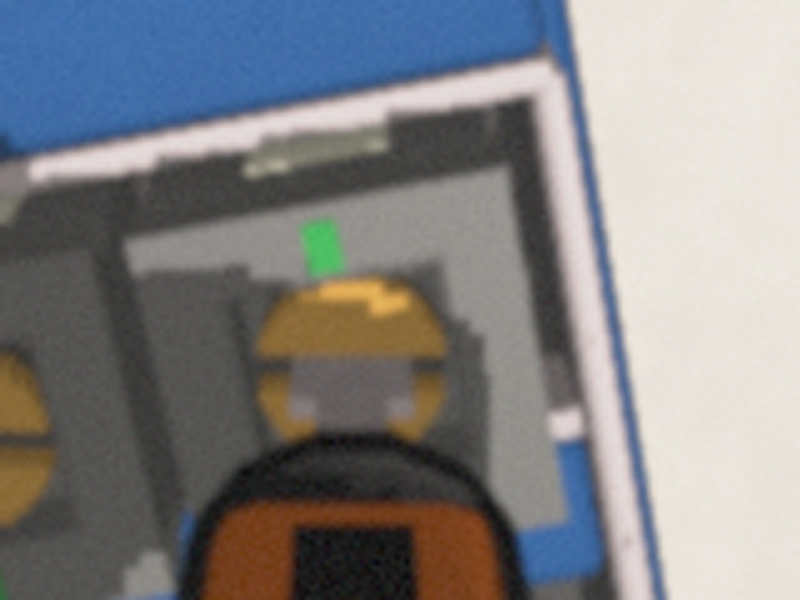

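Call:
{"api": "play_rows", "payload": {
  "steps": [
    {"claw": 1.5,"tx": 0,"ty": 0,"tz": -0.03,"ax": 0,"ay": 7,"az": 0},
    {"claw": 1.5,"tx": -0.01,"ty": 0,"tz": -0.05,"ax": 0,"ay": 14,"az": 0},
    {"claw": 1.5,"tx": -0.01,"ty": 0,"tz": -0.08,"ax": 0,"ay": 21,"az": 0},
    {"claw": 1.5,"tx": -0.03,"ty": 0,"tz": -0.1,"ax": 0,"ay": 28,"az": 0},
    {"claw": 1.5,"tx": -0.04,"ty": 0,"tz": -0.13,"ax": 0,"ay": 35,"az": 0},
    {"claw": 1.5,"tx": -0.06,"ty": 0,"tz": -0.15,"ax": 0,"ay": 42,"az": 0},
    {"claw": 1.5,"tx": -0.08,"ty": 0,"tz": -0.17,"ax": 0,"ay": 49,"az": 0},
    {"claw": 1.5,"tx": -0.1,"ty": 0,"tz": -0.18,"ax": 0,"ay": 56,"az": 0},
    {"claw": 1.5,"tx": -0.12,"ty": 0,"tz": -0.2,"ax": 0,"ay": 63,"az": 0},
    {"claw": 1.5,"tx": -0.14,"ty": 0,"tz": -0.21,"ax": 0,"ay": 70,"az": 0},
    {"claw": 1.5,"tx": -0.17,"ty": 0,"tz": -0.21,"ax": 0,"ay": 77,"az": 0},
    {"claw": 1.5,"tx": -0.2,"ty": 0,"tz": -0.22,"ax": 0,"ay": 84,"az": 0}
  ]
}}

```text
time: 30.98
eef_pos: [0.5751, 0.0941, 0.1774]
tcp_rot: [0.011, -0.705, 0.709, -0.014]
contact_force: [1.1, -4.1, -1.2]
opening: 0.275
```

```bash
python3 - <<'E'
from h import *
plan((.576,.0923,.1775,-3.8)); print(ctrl.get_state()['wrist_torque'])
E
```

```text
now [0.5751 0.0941 0.1774] psi -87.99 t 30.98 F [ 1.1 -4.1 -1.2] op 2.35 q1,q6 [-0.01  1.53]
(0.576, 0.0923, 0.1775, -3.8) t [-0.08 -0.01  0.19] a [-3.500e-01 -8.418e+01  3.000e-02]
[-1.03506214 -0.56525069  0.16326749]
```

Call:
{"api": "play_rows", "payload": {
  "steps": [
    {"claw": 1.5,"tx": 0,"ty": 0,"tz": 0,"ax": 0,"ay": 3,"az": 0},
    {"claw": 1.5,"tx": 0,"ty": 0,"tz": 0,"ax": 0,"ay": 6,"az": 0},
    {"claw": 1.5,"tx": 0,"ty": 0,"tz": 0,"ax": 0,"ay": 8,"az": 0},
    {"claw": 1.5,"tx": 0,"ty": 0,"tz": 0,"ax": 0,"ay": 8,"az": 0}
  ]
}}

```text
time: 31.32
eef_pos: [0.575, 0.0942, 0.1773]
tcp_rot: [-0.036, -0.705, 0.708, 0.034]
contact_force: [2.7, -4.1, -2.6]
opening: 0.274
```

```bash
python3 - <<'E'
from h import *
plan((.576,.0923,.1775,-3.8)); print(ctrl.get_state()['wrist_torque'])
st,p,d,C=look('wrist','w20')
save('w20c',cv2.resize(p[170:290,240:400],None,fx=5,fy=5,interpolation=cv2.INTER_CUBIC))
E
```

```text
now [0.575  0.0942 0.1773] psi -95.69 t 31.32 F [ 2.7 -4.1 -2.6] op 2.34 q1,q6 [-0.01  1.66]
(0.576, 0.0923, 0.1775, -3.8) t [-0.11 -0.02  0.18] a [ -0.33 -91.88   0.  ]
[-1.15261126 -0.65162813  0.06311426]
```

View pics/w20c.png

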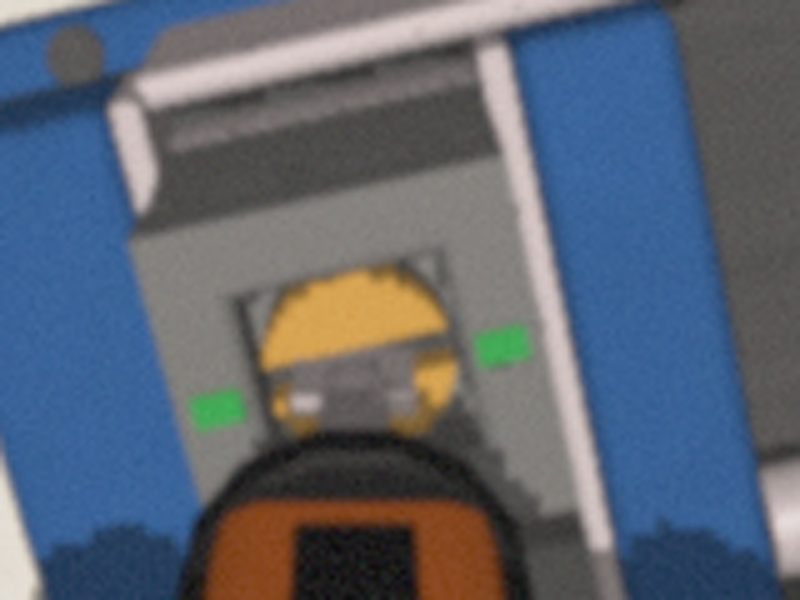

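Call:
{"api": "play_rows", "payload": {
  "steps": [
    {"claw": 1.5,"tx": 0,"ty": 0,"tz": 0,"ax": 0,"ay": 3,"az": 0},
    {"claw": 1.5,"tx": 0,"ty": 0,"tz": 0,"ax": 0,"ay": 5,"az": 0},
    {"claw": 1.5,"tx": 0,"ty": 0,"tz": 0,"ax": 0,"ay": 5,"az": 0}
  ]
}}

```text
time: 31.62
eef_pos: [0.575, 0.0942, 0.1774]
tcp_rot: [-0.067, -0.703, 0.705, 0.064]
contact_force: [2.5, -4.5, -1.5]
opening: 0.269
```

```bash
python3 - <<'E'
from h import *
plan((.576,.0923,.1775,-3.8)); print(ctrl.get_state()['wrist_torque'])
st,p,d,C=look('wrist','w21')
save('w21c',cv2.resize(p[170:290,240:400],None,fx=5,fy=5,interpolation=cv2.INTER_CUBIC))
E
```

```text
now [0.575  0.0942 0.1774] psi -100.63 t 31.62 F [ 2.5 -4.5 -1.5] op 2.3 q1,q6 [-0.01  1.75]
(0.576, 0.0923, 0.1775, -3.8) t [-0.13 -0.01  0.17] a [ -0.33 -96.83  -0.  ]
[-1.25766154 -0.71028936  0.09511946]
```

View pics/w21c.png

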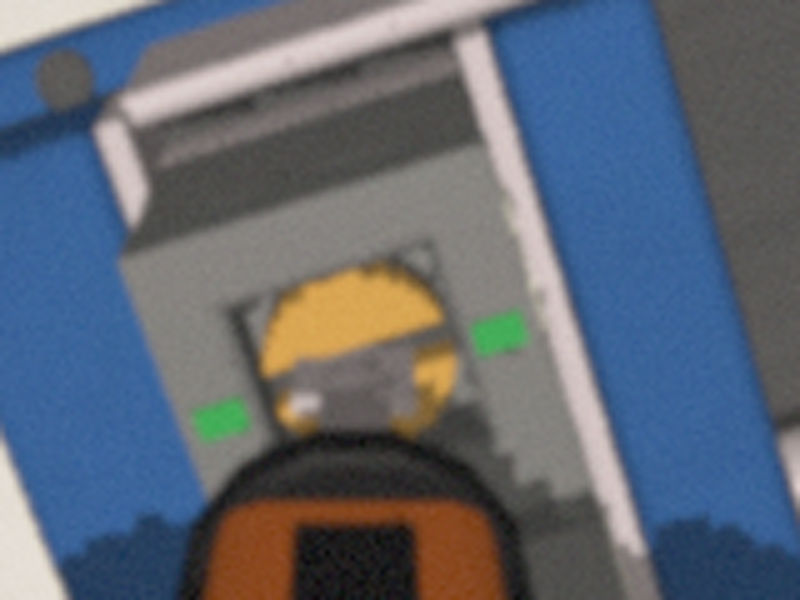

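Call:
{"api": "play_rows", "payload": {
  "steps": [
    {"claw": 1.5,"tx": 0,"ty": 0,"tz": 0,"ax": 0,"ay": 3,"az": 0},
    {"claw": 1.5,"tx": 0,"ty": 0,"tz": 0,"ax": 0,"ay": 6,"az": 0},
    {"claw": 1.5,"tx": 0,"ty": 0,"tz": 0,"ax": 0,"ay": 6,"az": 0},
    {"claw": 1.5,"tx": 0,"ty": 0,"tz": 0,"ax": 0,"ay": 6,"az": 0}
  ]
}}

```text
time: 32.0
eef_pos: [0.5749, 0.0942, 0.1773]
tcp_rot: [-0.103, -0.698, 0.701, 0.1]
contact_force: [2.5, -5.1, -2.0]
opening: 0.271
```

```bash
python3 - <<'E'
from h import *
plan((.576,.0923,.1775,-3.8)); print(ctrl.get_state()['wrist_torque'])
st,p,d,C=look('wrist','w22')
save('w22c',cv2.resize(p[170:290,240:400],None,fx=5,fy=5,interpolation=cv2.INTER_CUBIC))
E
```

```text
now [0.5749 0.0942 0.1773] psi -106.51 t 32.0 F [ 2.5 -5.1 -2. ] op 2.31 q1,q6 [-0.01  1.85]
(0.576, 0.0923, 0.1775, -3.8) t [-0.16 -0.02  0.16] a [-3.4000e-01 -1.0271e+02 -1.0000e-02]
[-1.2237706  -0.6887141   0.29020864]
```

View pics/w22c.png

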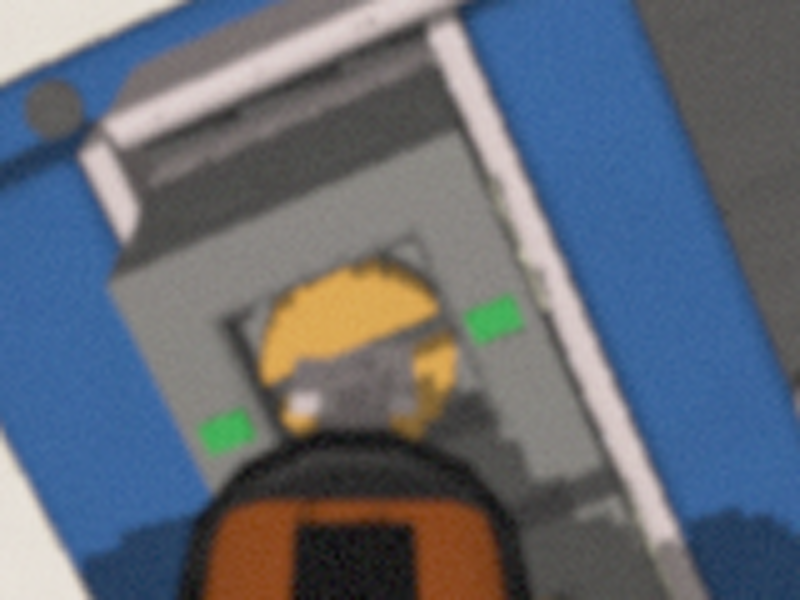

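Call:
{"api": "play_rows", "payload": {
  "steps": [
    {"claw": 1.5,"tx": 0,"ty": 0,"tz": 0,"ax": 0,"ay": -7,"az": 0},
    {"claw": 1.5,"tx": 0,"ty": 0,"tz": 0,"ax": 0,"ay": -14,"az": 0},
    {"claw": 1.5,"tx": 0,"ty": 0,"tz": 0,"ax": 0,"ay": -20,"az": 0},
    {"claw": 1.5,"tx": 0,"ty": 0,"tz": 0,"ax": 0,"ay": -20,"az": 0},
    {"claw": 1.5,"tx": 0,"ty": 0,"tz": 0,"ax": 0,"ay": -20,"az": 0}
  ]
}}

```text
time: 32.47
eef_pos: [0.5745, 0.0961, 0.1775]
tcp_rot: [-0.019, 0.707, -0.707, 0.02]
contact_force: [1.9, -0.7, -0.5]
opening: 0.27
```

```bash
python3 - <<'E'
from h import *
plan((.576,.0923,.1775,-3.8)); print(ctrl.get_state()['wrist_torque'])
st,p,d,C=look('wrist','w23')
save('w23c',cv2.resize(p[170:290,240:400],None,fx=5,fy=5,interpolation=cv2.INTER_CUBIC))
E
```

```text
now [0.5745 0.0961 0.1775] psi -86.84 t 32.47 F [ 1.9 -0.7 -0.5] op 2.31 q1,q6 [-0.01  1.51]
(0.576, 0.0923, 0.1775, -3.8) t [-0.13  0.    0.39] a [-4.000e-02 -8.304e+01 -1.200e-01]
[-0.09170452 -0.42752151  0.02268303]
```

View pics/w23c.png

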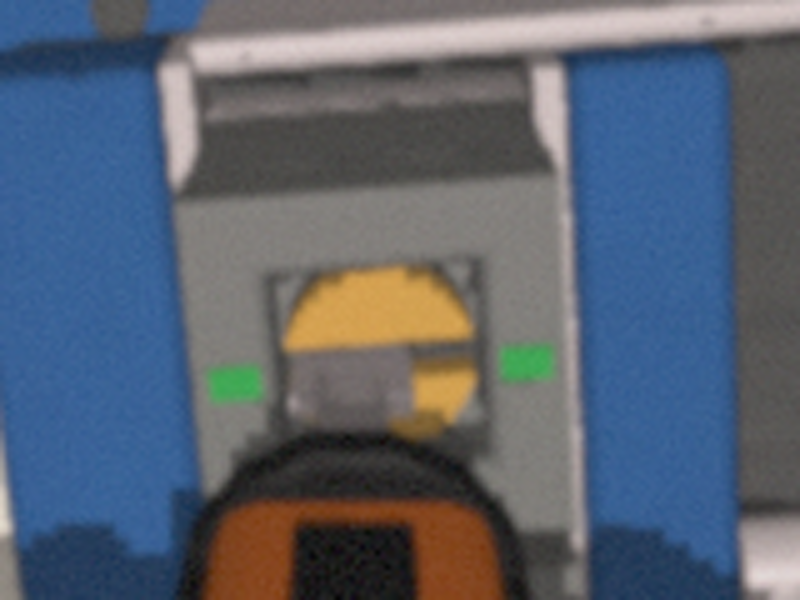

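Call:
{"api": "play_rows", "payload": {
  "steps": [
    {"claw": 1.5,"tx": 0,"ty": -1,"tz": 0.2,"ax": 0,"ay": 0,"az": 0},
    {"claw": 1.5,"tx": 0,"ty": -2.5,"tz": 0.2,"ax": 0,"ay": 0,"az": 0},
    {"claw": 1.5,"tx": 3,"ty": -4,"tz": 0.2,"ax": 0,"ay": 0,"az": 0},
    {"claw": 1.5,"tx": 5,"ty": -4,"tz": 0.2,"ax": 0,"ay": 0,"az": 0},
    {"claw": 1.5,"tx": 5,"ty": -4,"tz": 0.2,"ax": 0,"ay": 0,"az": 0},
    {"claw": 1.5,"tx": 5,"ty": -4,"tz": 0.2,"ax": 0,"ay": 0,"az": 0},
    {"claw": 1.5,"tx": 5,"ty": -4,"tz": 0.2,"ax": 0,"ay": 0,"az": 0}
  ]
}}

```text
time: 33.1
eef_pos: [0.5241, 0.091, 0.2172]
tcp_rot: [-0.02, 0.707, -0.707, 0.02]
contact_force: [0.2, -0.0, -0.5]
opening: 0.27
```

```bash
python3 - <<'E'
from h import *
plan((.576,.0923,.1775,-3.8))
st,p,d,C=look('wrist','w24'); 
for m,P,a,gm,n,s in modules(C,p,.036):
    if P[0]<.65 and n==2 or abs(P[1]-.09)<.02: slotdir(C,p,m,P)
save('w24c',cv2.resize(p[90:290,200:440],None,fx=3.3,fy=3,interpolation=cv2.INTER_CUBIC))
E
```

```text
now [0.5241 0.091  0.2172] psi -86.74 t 33.1 F [ 0.2 -0.  -0.5] op 2.3 q1,q6 [-0.02  1.49]
(0.576, 0.0923, 0.1775, -3.8) t [-5.19  3.97  0.17] a [ 3.000e-02 -8.294e+01  1.000e-02]
[311.7 147.1] [0.5763 0.0942 0.092 ] marks dir 97.5 mid [0.576  0.0943 0.096 ] sep 0.03371572863385017 2 827
[316.9 218.6] [0.5288 0.088  0.092 ] marks dir 97.5 mid [0.5283 0.088  0.096 ] sep 0.03372167452422503 2 707
[310.6 372.6] [0.405  0.0853 0.092 ] marks dir None mid None sep None 0 10394
slot dir -82.5 ctr [0.5763 0.0943 0.092 ] len [0.0033 0.0209]
slot dir -5.2 ctr [0.5287 0.088  0.092 ] len [0.0034 0.0213]
slot dir -90.0 ctr [0.4144 0.0894 0.092 ] len [0. 0.]
```

View pics/w24c.png

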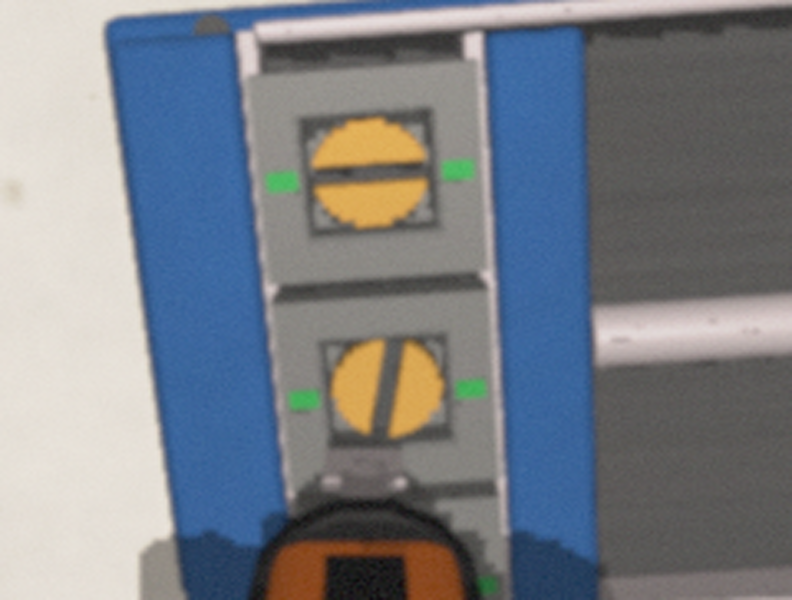

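```bash
python3 - <<'E'
from h import *
def C_(pos,psi): return cam('wrist',{'tcp_rot':R.from_matrix(pose(psi)).as_quat(),'eef_pos':np.array(pos)})
p=cv2.imread('pics/w23.png'); C=C_((.5745,.0961,.1775),-86.84)
px=[(240+x/5-.4,170+y/5-.4) for x,y in [(236,384),(527,362)]]
print('w23 marks',onz(C,px,.096).round(4), onz(C,px,.096).mean(0).round(4))
for n,pos,psi,px in [('w18',(.5763,.0930,.2011),-3.75,[(322,190)]),('w19',(.5762,.0937,.1773),-3.7,[(322,248)])]:
    C=C_(pos,psi); px=[(240+x/5-.4,170+y/5-.4) for x,y in px]; print(n,onz(C,px,.096).round(4))
C=cam('wrist',ctrl.get_state()); p=np.load('last_wrist.npz')['p']
# true +y mark world
print(onz(C,[(200+282/3.3-.4,90+181/3-.4),(200+457/3.3-.4,90+170/3-.4)],.096).round(4))
# tip now in w24
print(tool_ray([(200+x/3.3-.4,90+448/3-.4) for x in (325,362,402)],.0902).round(4))
E
```

```text
w23 marks [[0.5737 0.1109 0.096 ]
 [0.5782 0.0773 0.096 ]] [0.576  0.0941 0.096 ]
w18 [[0.5724 0.1106 0.096 ]]
w19 [[0.5726 0.1105 0.096 ]]
[[0.5742 0.111  0.096 ]
 [0.5784 0.0775 0.096 ]]
[[-0.0017  0.0902 -0.0085]
 [-0.0017  0.0902 -0.0017]
 [-0.0017  0.0902  0.0055]]
```

```bash
python3 - <<'E'
from h import *
plan((.53,.0861,.205,-5.3))
E
```

```text
now [0.5243 0.0909 0.217 ] psi -86.73 t 33.15 F [ 0.2  0.4 -1.2] op 2.31 q1,q6 [-0.02  1.49]
(0.53, 0.0861, 0.205, -5.3) t [-0.54  1.2   0.51] a [ 3.000e-02 -8.143e+01  1.000e-02]
```

Call:
{"api": "play_rows", "payload": {
  "steps": [
    {"claw": 1.5,"tx": -0.1,"ty": 0,"tz": 0.1,"ax": 0,"ay": -7,"az": 0},
    {"claw": 1.5,"tx": -0.2,"ty": 0,"tz": 0.1,"ax": 0,"ay": -14,"az": 0},
    {"claw": 1.5,"tx": -0.3,"ty": 0,"tz": 0.2,"ax": 0,"ay": -21,"az": 0},
    {"claw": 1.5,"tx": -0.4,"ty": 0,"tz": 0.3,"ax": 0,"ay": -28,"az": 0},
    {"claw": 1.5,"tx": -0.5,"ty": 0.2,"tz": 0.4,"ax": 0,"ay": -35,"az": 0},
    {"claw": 1.5,"tx": -0.5,"ty": 0.4,"tz": 0.5,"ax": 0,"ay": -42,"az": 0},
    {"claw": 1.5,"tx": -0.5,"ty": 0.6,"tz": 0.5,"ax": 0,"ay": -49,"az": 0},
    {"claw": 1.5,"tx": -0.5,"ty": 0.8,"tz": 0.5,"ax": 0,"ay": -56,"az": 0},
    {"claw": 1.5,"tx": -0.5,"ty": 1,"tz": 0.5,"ax": 0,"ay": -63,"az": 0},
    {"claw": 1.5,"tx": -0.5,"ty": 1.2,"tz": 0.5,"ax": 0,"ay": -70,"az": 0},
    {"claw": 1.5,"tx": -0.5,"ty": 1.2,"tz": 0.5,"ax": 0,"ay": -77,"az": 0},
    {"claw": 1.5,"tx": -0.5,"ty": 1.2,"tz": 0.5,"ax": 0,"ay": -81.4,"az": 0}
  ]
}}

```text
time: 34.15
eef_pos: [0.5297, 0.0862, 0.2043]
tcp_rot: [-0.478, 0.522, -0.521, 0.477]
contact_force: [0.2, 0.5, -0.9]
opening: 0.272
```

Call:
{"api": "play_rows", "payload": {
  "steps": [
    {"claw": 1.5,"tx": 0,"ty": 0,"tz": 0,"ax": 0,"ay": 0,"az": 0},
    {"claw": 1.5,"tx": 0,"ty": 0,"tz": 0,"ax": 0,"ay": 0,"az": 0},
    {"claw": 1.5,"tx": 0,"ty": 0,"tz": 0,"ax": 0,"ay": 0,"az": 0},
    {"claw": 1.5,"tx": 0,"ty": 0,"tz": 0,"ax": 0,"ay": 0,"az": 0}
  ]
}}

```text
time: 34.48
eef_pos: [0.5296, 0.0862, 0.2049]
tcp_rot: [-0.476, 0.523, -0.523, 0.476]
contact_force: [0.3, 0.8, -1.0]
opening: 0.273
```

```bash
python3 - <<'E'
from h import *
plan((.53,.0861,.205,-5.3))
st,p,d,C=look('wrist','w25'); modules(C,p,.036)
print('B slot in tool frame px',proj(C,[(.5285,.088,.092),(.5283,.088,.096)]).round(1))
save('w25c',cv2.resize(p[170:290,240:400],None,fx=5,fy=5,interpolation=cv2.INTER_CUBIC))
E
```

```text
now [0.5296 0.0862 0.2049] psi -5.38 t 34.48 F [ 0.3  0.8 -1. ] op 2.33 q1,q6 [-0.03  0.07]
(0.53, 0.0861, 0.205, -5.3) t [ 0.   -0.01  0.05] a [ 0.02 -0.08 -0.  ]
[ 69.4 156.4] [0.3853 0.1487 0.092 ] marks dir None mid None sep None 0 1406
[ 73.8 188.5] [0.3826 0.1288 0.092 ] marks dir None mid None sep None 0 1312
[380.8 212.5] [0.576  0.0945 0.092 ] marks dir 97.7 mid [0.576  0.0942 0.096 ] sep 0.033860942213597325 2 837
[308.4 225.7] [0.5285 0.0901 0.092 ] marks dir None mid None sep None 1 676
[237.6 243.6] [0.4807 0.0822 0.092 ] marks dir 97.5 mid [0.4803 0.0816 0.096 ] sep 0.033923945106135264 2 787
[310.8 373.2] [ 0.5193 -0.0232  0.092 ] marks dir None mid None sep None 0 10147
[602.3 377.3] [ 0.7349 -0.0477  0.092 ] marks dir None mid None sep None 0 2616
B slot in tool frame px [[308.6 228.8]
 [308.3 230.6]]
```

View pics/w25c.png

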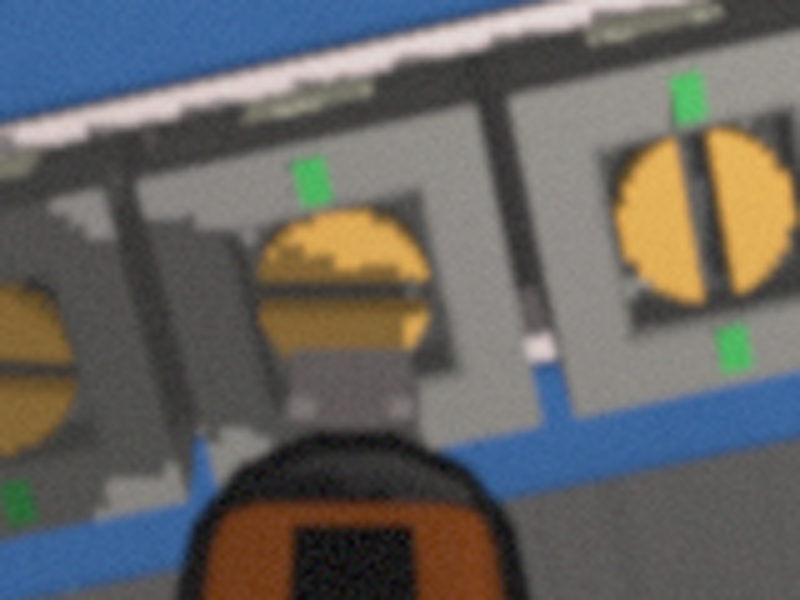

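Call:
{"api": "play_rows", "payload": {
  "steps": [
    {"claw": 1.5,"tx": 0.03,"ty": 0.7,"tz": -0.13,"ax": 0,"ay": 0,"az": 0},
    {"claw": 1.5,"tx": 0.03,"ty": 1.4,"tz": -0.13,"ax": 0,"ay": 0,"az": 0},
    {"claw": 1.5,"tx": 0.03,"ty": 1.9,"tz": -0.13,"ax": 0,"ay": 0,"az": 0},
    {"claw": 1.5,"tx": 0.03,"ty": 2.2,"tz": -0.13,"ax": 0,"ay": 0,"az": 0},
    {"claw": 1.5,"tx": 0.03,"ty": 2.4,"tz": -0.13,"ax": 0,"ay": 0,"az": 0},
    {"claw": 1.5,"tx": 0.03,"ty": 2.6,"tz": -0.13,"ax": 0,"ay": 0,"az": 0},
    {"claw": 1.5,"tx": 0.03,"ty": 2.7,"tz": -0.13,"ax": 0,"ay": 0,"az": 0},
    {"claw": 1.5,"tx": 0.03,"ty": 2.7,"tz": -0.13,"ax": 0,"ay": 0,"az": 0},
    {"claw": 1.5,"tx": 0.03,"ty": 2.7,"tz": -0.13,"ax": 0,"ay": 0,"az": 0},
    {"claw": 1.5,"tx": 0.03,"ty": 2.7,"tz": -0.13,"ax": 0,"ay": 0,"az": 0}
  ]
}}

```text
time: 35.37
eef_pos: [0.5282, 0.086, 0.1782]
tcp_rot: [0.476, -0.523, 0.523, -0.476]
contact_force: [0.0, 0.1, -0.3]
opening: 0.27
```

```bash
python3 - <<'E'
from h import *
plan((.5285,.0859,.177,-5.4)); print(ctrl.get_state()['wrist_torque'])
E
```

```text
now [0.5282 0.086  0.1782] psi -5.31 t 35.37 F [ 0.   0.1 -0.3] op 2.31 q1,q6 [-0.03  0.06]
(0.5285, 0.0859, 0.177, -5.4) t [0.01 0.12 0.03] a [-0.02  0.09 -0.  ]
[ 0.08192972  0.04703996 -0.0411406 ]
```

Call:
{"api": "play_rows", "payload": {
  "steps": [
    {"claw": 1.5,"tx": 0,"ty": 0.1,"tz": -0.03,"ax": 0,"ay": 7,"az": 0},
    {"claw": 1.5,"tx": -0.01,"ty": 0.1,"tz": -0.05,"ax": 0,"ay": 14,"az": 0},
    {"claw": 1.5,"tx": -0.01,"ty": 0.1,"tz": -0.08,"ax": 0,"ay": 21,"az": 0},
    {"claw": 1.5,"tx": -0.03,"ty": 0.1,"tz": -0.1,"ax": 0,"ay": 28,"az": 0},
    {"claw": 1.5,"tx": -0.04,"ty": 0.1,"tz": -0.13,"ax": 0,"ay": 35,"az": 0},
    {"claw": 1.5,"tx": -0.06,"ty": 0.1,"tz": -0.15,"ax": 0,"ay": 42,"az": 0},
    {"claw": 1.5,"tx": -0.08,"ty": 0.1,"tz": -0.17,"ax": 0,"ay": 49,"az": 0},
    {"claw": 1.5,"tx": -0.1,"ty": 0.1,"tz": -0.18,"ax": 0,"ay": 56,"az": 0},
    {"claw": 1.5,"tx": -0.12,"ty": 0.1,"tz": -0.2,"ax": 0,"ay": 63,"az": 0},
    {"claw": 1.5,"tx": -0.14,"ty": 0.1,"tz": -0.21,"ax": 0,"ay": 70,"az": 0},
    {"claw": 1.5,"tx": -0.17,"ty": 0.1,"tz": -0.21,"ax": 0,"ay": 77,"az": 0},
    {"claw": 1.5,"tx": -0.2,"ty": 0.1,"tz": -0.22,"ax": 0,"ay": 84,"az": 0}
  ]
}}

```text
time: 36.37
eef_pos: [0.5274, 0.0871, 0.1775]
tcp_rot: [0.001, -0.706, 0.708, -0.004]
contact_force: [2.3, -1.2, -2.2]
opening: 0.275
```

```bash
python3 - <<'E'
from h import *
plan((.5285,.0859,.177,-5.4)); print(ctrl.get_state()['wrist_torque'])
E
```

```text
now [0.5274 0.0871 0.1775] psi -89.6 t 36.37 F [ 2.3 -1.2 -2.2] op 2.35 q1,q6 [-0.02  1.54]
(0.5285, 0.0859, 0.177, -5.4) t [-0.11  0.05  0.13] a [-3.10e-01 -8.42e+01 -6.00e-02]
[-0.64569853 -0.58333055  0.07653572]
```

Call:
{"api": "play_rows", "payload": {
  "steps": [
    {"claw": 1.5,"tx": 0,"ty": 0,"tz": 0,"ax": 0,"ay": 4,"az": 0},
    {"claw": 1.5,"tx": 0,"ty": 0,"tz": 0,"ax": 0,"ay": 8,"az": 0},
    {"claw": 1.5,"tx": 0,"ty": 0,"tz": 0,"ax": 0,"ay": 10,"az": 0},
    {"claw": 1.5,"tx": 0,"ty": 0,"tz": 0,"ax": 0,"ay": 10,"az": 0},
    {"claw": 1.5,"tx": 0,"ty": 0,"tz": 0,"ax": 0,"ay": 10,"az": 0}
  ]
}}

```text
time: 36.78
eef_pos: [0.5272, 0.0872, 0.1775]
tcp_rot: [-0.058, -0.704, 0.706, 0.055]
contact_force: [3.8, -3.2, -2.2]
opening: 0.271
```

```bash
python3 - <<'E'
from h import *
plan((.5285,.0859,.177,-5.4)); print(ctrl.get_state()['wrist_torque'])
st,p,d,C=look('wrist','w26')
save('w26c',cv2.resize(p[170:290,240:400],None,fx=5,fy=5,interpolation=cv2.INTER_CUBIC))
E
```

```text
now [0.5272 0.0872 0.1775] psi -99.2 t 36.78 F [ 3.8 -3.2 -2.2] op 2.31 q1,q6 [-0.02  1.71]
(0.5285, 0.0859, 0.177, -5.4) t [-0.15  0.05  0.11] a [-2.70e-01 -9.38e+01 -7.00e-02]
[-0.94455146 -0.83287247  0.12216961]
```

View pics/w26c.png

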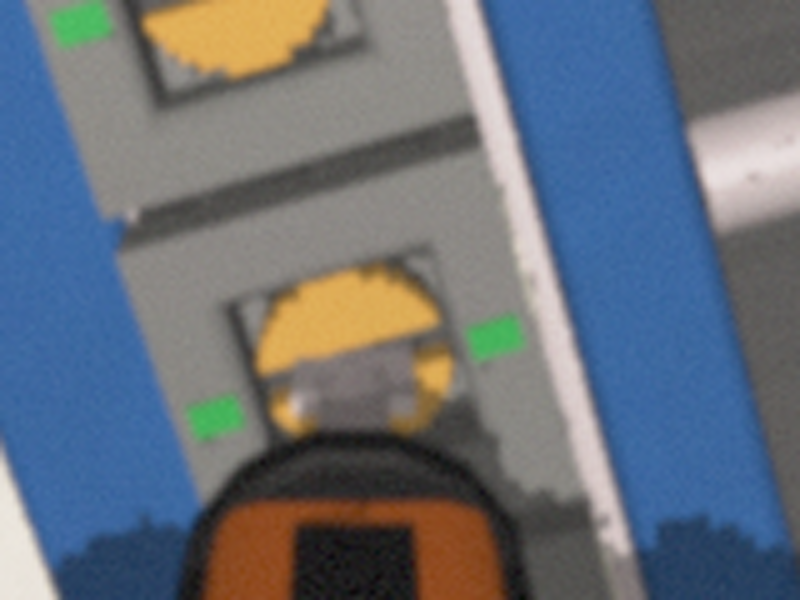

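Call:
{"api": "play_rows", "payload": {
  "steps": [
    {"claw": 1.5,"tx": 0,"ty": 0,"tz": 0,"ax": 0,"ay": 4,"az": 0},
    {"claw": 1.5,"tx": 0,"ty": 0,"tz": 0,"ax": 0,"ay": 8,"az": 0},
    {"claw": 1.5,"tx": 0,"ty": 0,"tz": 0,"ax": 0,"ay": 8,"az": 0},
    {"claw": 1.5,"tx": 0,"ty": 0,"tz": 0,"ax": 0,"ay": 8,"az": 0}
  ]
}}

```text
time: 37.17
eef_pos: [0.5271, 0.0873, 0.1775]
tcp_rot: [-0.106, -0.699, 0.7, 0.104]
contact_force: [3.5, -3.7, -0.8]
opening: 0.271
```

```bash
python3 - <<'E'
from h import *
plan((.5285,.0859,.177,-5.4)); print(ctrl.get_state()['wrist_torque'])
E
```

```text
now [0.5271 0.0873 0.1775] psi -107.1 t 37.17 F [ 3.5 -3.7 -0.8] op 2.31 q1,q6 [-0.02  1.85]
(0.5285, 0.0859, 0.177, -5.4) t [-0.18  0.05  0.09] a [-2.500e-01 -1.017e+02 -7.000e-02]
[-1.06696792 -0.84809765  0.3699429 ]
```

Call:
{"api": "play_rows", "payload": {
  "steps": [
    {"claw": 1.5,"tx": 0,"ty": 0,"tz": 0,"ax": 0,"ay": -7,"az": 0},
    {"claw": 1.5,"tx": 0,"ty": 0,"tz": 0,"ax": 0,"ay": -14,"az": 0},
    {"claw": 1.5,"tx": 0,"ty": 0,"tz": 0,"ax": 0,"ay": -20,"az": 0},
    {"claw": 1.5,"tx": 0,"ty": 0,"tz": 0,"ax": 0,"ay": -20,"az": 0},
    {"claw": 1.5,"tx": 0,"ty": -1.5,"tz": 0,"ax": 0,"ay": -20,"az": 0},
    {"claw": 1.5,"tx": 1,"ty": -3.5,"tz": 0,"ax": 0,"ay": -20,"az": 0},
    {"claw": 1.5,"tx": 4.5,"ty": -4,"tz": 0,"ax": 0,"ay": -20,"az": 0},
    {"claw": 1.5,"tx": 4.7,"ty": -4,"tz": 0,"ax": 0,"ay": -20,"az": 0},
    {"claw": 1.5,"tx": 4.7,"ty": -4,"tz": 0,"ax": 0,"ay": -20,"az": 0},
    {"claw": 1.5,"tx": 4.7,"ty": -4,"tz": 0,"ax": 0,"ay": -20,"az": 0},
    {"claw": 1.5,"tx": 4.7,"ty": -4,"tz": 0,"ax": 0,"ay": -20,"az": 0}
  ]
}}

```text
time: 38.08
eef_pos: [0.4812, 0.1023, 0.2165]
tcp_rot: [-0.017, 0.707, -0.707, 0.016]
contact_force: [-0.8, 0.4, -1.5]
opening: 0.273
```

```bash
python3 - <<'E'
from h import *
st,p,d,C=look('wrist','w27'); 
for m,P,a,gm,n,s in modules(C,p,.036):
    if n==2: slotdir(C,p,m,P)
save('w27c',cv2.resize(p[60:290,200:440],None,fx=3,fy=2.6,interpolation=cv2.INTER_CUBIC))
plan((.4806+.0000,.0818-.0021,.205,-7.6))
E
```

```text
[332.5  76.7] [0.5762 0.0943 0.092 ] marks dir 97.5 mid [0.576  0.0941 0.096 ] sep 0.033857402801167044 2 969
[337.5 155.7] [0.5287 0.0881 0.092 ] marks dir 97.6 mid [0.5283 0.0878 0.096 ] sep 0.03401634497760139 2 829
[342.3 226.9] [0.4809 0.0817 0.092 ] marks dir 97.4 mid [0.4803 0.0816 0.096 ] sep 0.03394265881576489 2 714
[310.7 372.9] [0.3621 0.0979 0.092 ] marks dir None mid None sep None 0 10298
slot dir -82.6 ctr [0.5761 0.0943 0.092 ] len [0.0034 0.021 ]
slot dir -82.4 ctr [0.5285 0.088  0.092 ] len [0.0034 0.0204]
slot dir -7.8 ctr [0.481  0.0816 0.092 ] len [0.0035 0.0211]
now [0.4814 0.1022 0.2164] psi -87.35 t 38.13 F [ 0.2  0.6 -0.3] op 2.3 q1,q6 [0.   1.53]
(0.4806, 0.0797, 0.205, -7.6) t [0.18 1.14 2.24] a [ 8.000e-02 -7.975e+01  5.000e-02]
```

View pics/w27c.png

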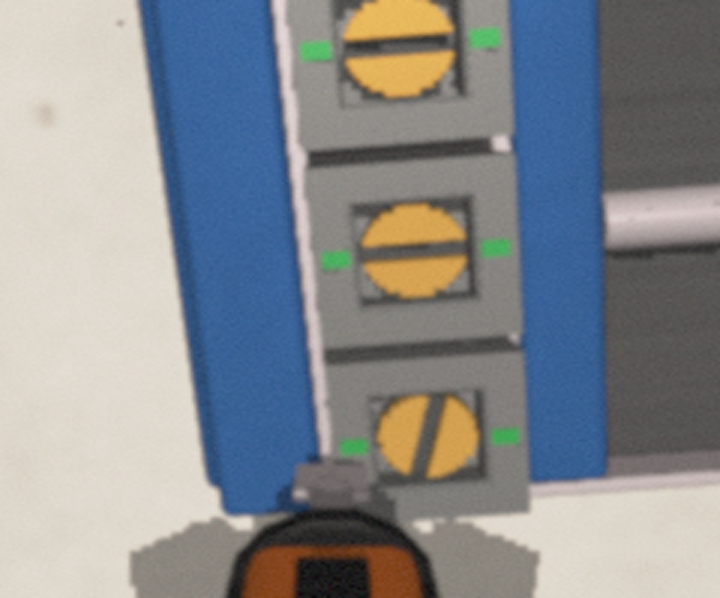

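Call:
{"api": "play_rows", "payload": {
  "steps": [
    {"claw": 1.5,"tx": 0.1,"ty": 0,"tz": 0.3,"ax": 0,"ay": -7,"az": 0},
    {"claw": 1.5,"tx": 0.2,"ty": 0,"tz": 0.6,"ax": 0,"ay": -14,"az": 0},
    {"claw": 1.5,"tx": 0.2,"ty": 0,"tz": 0.9,"ax": 0,"ay": -21,"az": 0},
    {"claw": 1.5,"tx": 0.2,"ty": 0,"tz": 1.2,"ax": 0,"ay": -28,"az": 0},
    {"claw": 1.5,"tx": 0.2,"ty": 0.2,"tz": 1.5,"ax": 0,"ay": -35,"az": 0},
    {"claw": 1.5,"tx": 0.2,"ty": 0.4,"tz": 1.8,"ax": 0,"ay": -42,"az": 0},
    {"claw": 1.5,"tx": 0.2,"ty": 0.6,"tz": 2.1,"ax": 0,"ay": -49,"az": 0},
    {"claw": 1.5,"tx": 0.2,"ty": 0.8,"tz": 2.2,"ax": 0,"ay": -56,"az": 0},
    {"claw": 1.5,"tx": 0.2,"ty": 1,"tz": 2.2,"ax": 0,"ay": -63,"az": 0},
    {"claw": 1.5,"tx": 0.2,"ty": 1.1,"tz": 2.2,"ax": 0,"ay": -70,"az": 0},
    {"claw": 1.5,"tx": 0.2,"ty": 1.1,"tz": 2.2,"ax": 0,"ay": -77,"az": 0},
    {"claw": 1.5,"tx": 0.2,"ty": 1.1,"tz": 2.2,"ax": 0,"ay": -79.7,"az": 0}
  ]
}}

```text
time: 39.13
eef_pos: [0.4805, 0.0799, 0.2052]
tcp_rot: [-0.467, 0.532, -0.531, 0.466]
contact_force: [-0.6, -1.4, -1.3]
opening: 0.271
```

Call:
{"api": "play_rows", "payload": {
  "steps": [
    {"claw": 1.5,"tx": 0,"ty": 0,"tz": 0,"ax": 0,"ay": 0,"az": 0},
    {"claw": 1.5,"tx": 0,"ty": 0,"tz": 0,"ax": 0,"ay": 0,"az": 0},
    {"claw": 1.5,"tx": 0,"ty": 0,"tz": 0,"ax": 0,"ay": 0,"az": 0},
    {"claw": 1.5,"tx": 0,"ty": 0,"tz": 0,"ax": 0,"ay": 0,"az": 0}
  ]
}}

```text
time: 39.47
eef_pos: [0.4803, 0.0801, 0.2058]
tcp_rot: [-0.466, 0.532, -0.532, 0.465]
contact_force: [-0.0, -0.5, -1.2]
opening: 0.27
```

```bash
python3 - <<'E'
from h import *
plan((.4806,.0797,.205,-7.7))
st,p,d,C=look('wrist','w28')
print(proj(C,[(.4806,.0817,.092)]).round(1))
save('w28c',cv2.resize(p[170:290,240:400],None,fx=5,fy=5,interpolation=cv2.INTER_CUBIC))
E
```

```text
now [0.4803 0.0801 0.2058] psi -7.67 t 39.47 F [-0.  -0.5 -1.2] op 2.3 q1,q6 [-0.04  0.09]
(0.4806, 0.0797, 0.205, -7.7) t [0.03 0.08 0.03] a [ 0.03  0.03 -0.  ]
[[310.6 228.5]]
```

View pics/w28c.png

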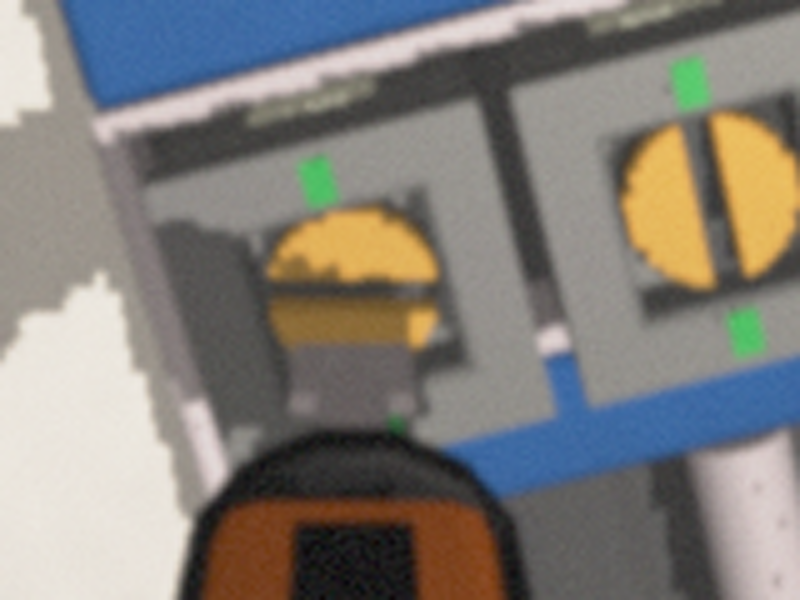

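Call:
{"api": "play_rows", "payload": {
  "steps": [
    {"claw": 1.5,"tx": 0.05,"ty": 0.7,"tz": 0,"ax": 0,"ay": 0,"az": 0},
    {"claw": 1.5,"tx": 0.05,"ty": 1.4,"tz": 0,"ax": 0,"ay": 0,"az": 0},
    {"claw": 1.5,"tx": 0.05,"ty": 1.9,"tz": 0,"ax": 0,"ay": 0,"az": 0},
    {"claw": 1.5,"tx": 0.05,"ty": 2.2,"tz": 0,"ax": 0,"ay": 0,"az": 0},
    {"claw": 1.5,"tx": 0.05,"ty": 2.4,"tz": 0,"ax": 0,"ay": 0,"az": 0},
    {"claw": 1.5,"tx": 0.05,"ty": 2.6,"tz": 0,"ax": 0,"ay": 0,"az": 0},
    {"claw": 1.5,"tx": 0.05,"ty": 2.8,"tz": 0,"ax": 0,"ay": 0,"az": 0},
    {"claw": 1.5,"tx": 0.05,"ty": 2.8,"tz": 0,"ax": 0,"ay": 0,"az": 0},
    {"claw": 1.5,"tx": 0.05,"ty": 2.8,"tz": 0,"ax": 0,"ay": 0,"az": 0},
    {"claw": 1.5,"tx": 0.05,"ty": 2.8,"tz": 0,"ax": 0,"ay": 0,"az": 0}
  ]
}}

```text
time: 40.35
eef_pos: [0.4803, 0.0796, 0.1782]
tcp_rot: [0.466, -0.532, 0.532, -0.466]
contact_force: [-0.5, -0.3, -1.9]
opening: 0.268
```

```bash
python3 - <<'E'
from h import *
plan((.4804,.0795,.177,-7.7)); print(ctrl.get_state()['wrist_torque'])
E
```

```text
now [0.4803 0.0796 0.1782] psi -7.6 t 40.35 F [-0.5 -0.3 -1.9] op 2.29 q1,q6 [-0.04  0.09]
(0.4804, 0.0795, 0.177, -7.7) t [0.01 0.12 0.01] a [-0.03  0.1  -0.  ]
[ 0.04496283 -0.00228197 -0.0427746 ]
```

Inserted without contact force. Turn to about -107° in total (99.5°).

Call:
{"api": "play_rows", "payload": {
  "steps": [
    {"claw": 1.5,"tx": 0,"ty": 0.1,"tz": -0.03,"ax": 0,"ay": 7,"az": 0},
    {"claw": 1.5,"tx": -0.01,"ty": 0.1,"tz": -0.05,"ax": 0,"ay": 14,"az": 0},
    {"claw": 1.5,"tx": -0.01,"ty": 0.1,"tz": -0.08,"ax": 0,"ay": 21,"az": 0},
    {"claw": 1.5,"tx": -0.03,"ty": 0.1,"tz": -0.1,"ax": 0,"ay": 28,"az": 0},
    {"claw": 1.5,"tx": -0.04,"ty": 0.1,"tz": -0.13,"ax": 0,"ay": 35,"az": 0},
    {"claw": 1.5,"tx": -0.06,"ty": 0.1,"tz": -0.15,"ax": 0,"ay": 42,"az": 0},
    {"claw": 1.5,"tx": -0.08,"ty": 0.1,"tz": -0.17,"ax": 0,"ay": 49,"az": 0},
    {"claw": 1.5,"tx": -0.1,"ty": 0.1,"tz": -0.18,"ax": 0,"ay": 56,"az": 0},
    {"claw": 1.5,"tx": -0.12,"ty": 0.1,"tz": -0.2,"ax": 0,"ay": 63,"az": 0},
    {"claw": 1.5,"tx": -0.14,"ty": 0.1,"tz": -0.21,"ax": 0,"ay": 70,"az": 0},
    {"claw": 1.5,"tx": -0.17,"ty": 0.1,"tz": -0.21,"ax": 0,"ay": 77,"az": 0},
    {"claw": 1.5,"tx": -0.2,"ty": 0.1,"tz": -0.22,"ax": 0,"ay": 84,"az": 0}
  ]
}}

```text
time: 41.35
eef_pos: [0.4792, 0.0809, 0.1774]
tcp_rot: [-0.013, -0.706, 0.708, 0.011]
contact_force: [1.5, -2.5, -2.2]
opening: 0.271
```

Call:
{"api": "play_rows", "payload": {
  "steps": [
    {"claw": 1.5,"tx": 0,"ty": 0,"tz": 0,"ax": 0,"ay": 5,"az": 0},
    {"claw": 1.5,"tx": 0,"ty": 0,"tz": 0,"ax": 0,"ay": 10,"az": 0},
    {"claw": 1.5,"tx": 0,"ty": 0,"tz": 0,"ax": 0,"ay": 15.5,"az": 0},
    {"claw": 1.5,"tx": 0,"ty": 0,"tz": 0,"ax": 0,"ay": 15.5,"az": 0},
    {"claw": 1.5,"tx": 0,"ty": 0,"tz": 0,"ax": 0,"ay": 15.5,"az": 0},
    {"claw": 1.5,"tx": 0,"ty": 0,"tz": 0,"ax": 0,"ay": 15.5,"az": 0}
  ]
}}

```text
time: 41.85
eef_pos: [0.4789, 0.0817, 0.1774]
tcp_rot: [-0.105, -0.699, 0.699, 0.104]
contact_force: [2.4, -1.4, -1.9]
opening: 0.268
```

```bash
python3 - <<'E'
from h import *
plan((.4804,.0795,.177,-7.7)); print(ctrl.get_state()['wrist_torque'])
E
```

```text
now [0.4789 0.0817 0.1774] psi -106.97 t 41.85 F [ 2.4 -1.4 -1.9] op 2.29 q1,q6 [-0.04  1.83]
(0.4804, 0.0795, 0.177, -7.7) t [-0.2   0.04  0.17] a [-1.100e-01 -9.927e+01 -9.000e-02]
[-0.40057995 -0.52427967  0.25964981]
```

Call:
{"api": "play_rows", "payload": {
  "steps": [
    {"claw": 1.5,"tx": 0,"ty": 0,"tz": 0,"ax": 0,"ay": 3,"az": 0},
    {"claw": 1.5,"tx": 0,"ty": 0,"tz": 0,"ax": 0,"ay": 3,"az": 0},
    {"claw": 1.5,"tx": 0,"ty": 0,"tz": 0,"ax": 0,"ay": -4,"az": 0},
    {"claw": 1.5,"tx": 0,"ty": 0,"tz": 0,"ax": 0,"ay": -11,"az": 0},
    {"claw": 1.5,"tx": 0,"ty": 0,"tz": 0,"ax": 0,"ay": -18,"az": 0},
    {"claw": 1.5,"tx": 0,"ty": 0,"tz": 0,"ax": 0,"ay": -20,"az": 0},
    {"claw": 1.5,"tx": 0,"ty": 0,"tz": 0,"ax": 0,"ay": -20,"az": 0},
    {"claw": 1.5,"tx": 0,"ty": -1.5,"tz": 0,"ax": 0,"ay": -20,"az": 0},
    {"claw": 1.5,"tx": 0,"ty": -4,"tz": 0,"ax": 0,"ay": -20,"az": 0},
    {"claw": 1.5,"tx": 2,"ty": -7,"tz": 2,"ax": 0,"ay": -20,"az": 0},
    {"claw": 1.5,"tx": 2,"ty": -8,"tz": 5,"ax": 0,"ay": -20,"az": 0},
    {"claw": 1.5,"tx": 2,"ty": -8,"tz": 5,"ax": 0,"ay": -20,"az": 0}
  ]
}}

```text
time: 42.85
eef_pos: [0.4445, 0.0379, 0.2606]
tcp_rot: [0.015, -0.706, 0.707, -0.019]
contact_force: [1.0, 0.8, -1.0]
opening: 0.27
```

Call:
{"api": "play_rows", "payload": {
  "steps": [
    {"claw": 1.5,"tx": 0,"ty": 0,"tz": 0,"ax": 0,"ay": 0,"az": 0},
    {"claw": 1.5,"tx": 0,"ty": 0,"tz": 0,"ax": 0,"ay": 0,"az": 0},
    {"claw": 1.5,"tx": 0,"ty": 0,"tz": 0,"ax": 0,"ay": 0,"az": 0}
  ]
}}

```text
time: 43.1
eef_pos: [0.4438, 0.0407, 0.2557]
tcp_rot: [-0.019, 0.707, -0.706, 0.017]
contact_force: [0.3, -0.3, 0.0]
opening: 0.275
```

```bash
python3 - <<'E'
from h import *
st,p,d,C=look('wrist','w29'); 
for m,P,a,gm,n,s in modules(C,p,.036):
    if n==2: slotdir(C,p,m,P)
plan((.4905,-.2735,.25,-3))
E
```

```text
[242.9  16.8] [0.5756 0.0941 0.092 ] marks dir 97.4 mid [0.5761 0.0941 0.096 ] sep 0.03406639811264124 2 849
[252.   91.1] [0.5286 0.0877 0.092 ] marks dir 97.5 mid [0.5283 0.0879 0.096 ] sep 0.03388094978424895 2 731
[632.3 128.2] [ 0.5173 -0.189   0.092 ] marks dir None mid None sep None 0 121
[626.3 162.9] [ 0.4922 -0.1919  0.092 ] marks dir None mid None sep None 0 725
[260.1 159.6] [0.4808 0.0813 0.092 ] marks dir 97.7 mid [0.4803 0.0815 0.096 ] sep 0.03394998012434098 2 645
[209.8 284.2] [0.3771 0.1215 0.092 ] marks dir None mid None sep None 0 777
[235.1 287.3] [0.3753 0.1007 0.092 ] marks dir None mid None sep None 0 772
[310.6 372.6] [0.2956 0.0345 0.092 ] marks dir None mid None sep None 0 10279
slot dir -82.4 ctr [0.5761 0.0941 0.092 ] len [0.0033 0.0212]
slot dir -82.3 ctr [0.5284 0.0876 0.092 ] len [0.0034 0.0202]
slot dir -82.5 ctr [0.4806 0.0812 0.092 ] len [0.0033 0.021 ]
now [0.4439 0.0407 0.2557] psi -87.07 t 43.15 F [-0.5 -0.5 -1.1] op 2.33 q1,q6 [-0.14  1.38]
(0.4905, -0.2735, 0.25, -3) t [-3.05  0.52 31.62] a [ 1.700e-01 -8.407e+01  8.000e-02]
```

View pics/w29.png

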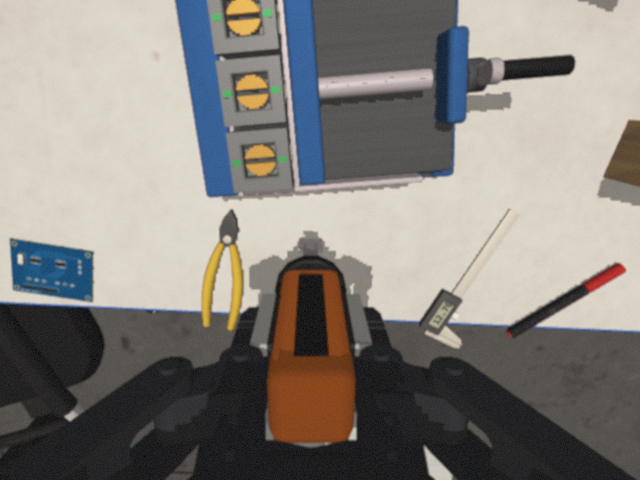

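Call:
{"api": "play_rows", "payload": {
  "steps": [
    {"claw": 1.5,"tx": -0.3,"ty": 0,"tz": 2,"ax": 0,"ay": -7,"az": 0},
    {"claw": 1.5,"tx": -0.6,"ty": 0,"tz": 5,"ax": 0,"ay": -14,"az": 0},
    {"claw": 1.5,"tx": -0.9,"ty": 0,"tz": 8,"ax": 0,"ay": -21,"az": 0},
    {"claw": 1.5,"tx": -1.2,"ty": 0,"tz": 11,"ax": 0,"ay": -28,"az": 0},
    {"claw": 1.5,"tx": -1.5,"ty": 0,"tz": 14,"ax": 0,"ay": -35,"az": 0},
    {"claw": 1.5,"tx": -1.8,"ty": 0,"tz": 17,"ax": 0,"ay": -42,"az": 0},
    {"claw": 1.5,"tx": -2.1,"ty": 0,"tz": 20,"ax": 0,"ay": -49,"az": 0},
    {"claw": 1.5,"tx": -2.4,"ty": 0,"tz": 23,"ax": 0,"ay": -56,"az": 0},
    {"claw": 1.5,"tx": -2.7,"ty": 0,"tz": 26,"ax": 0,"ay": -63,"az": 0},
    {"claw": 1.5,"tx": -3,"ty": 0,"tz": 29,"ax": 0,"ay": -70,"az": 0},
    {"claw": 1.5,"tx": -3,"ty": 0,"tz": 31,"ax": 0,"ay": -77.6,"az": 0},
    {"claw": 1.5,"tx": -3,"ty": 0,"tz": 31.7,"ax": 0,"ay": -77.6,"az": 0}
  ]
}}

```text
time: 44.15
eef_pos: [0.4905, -0.277, 0.2554]
tcp_rot: [-0.457, 0.54, -0.539, 0.457]
contact_force: [-0.6, 0.0, 0.2]
opening: 0.271
```

Call:
{"api": "play_rows", "payload": {
  "steps": [
    {"claw": 1.5,"tx": 0,"ty": 3,"tz": 0,"ax": 0,"ay": 0,"az": 0},
    {"claw": 1.5,"tx": 0,"ty": 5.5,"tz": 0,"ax": 0,"ay": 0,"az": 0},
    {"claw": 1.5,"tx": 0,"ty": 5.5,"tz": 0,"ax": 0,"ay": 0,"az": 0},
    {"claw": 1.5,"tx": 0,"ty": 5.5,"tz": 0,"ax": 0,"ay": 0,"az": 0},
    {"claw": 1.5,"tx": 0,"ty": 5.5,"tz": 0,"ax": 0,"ay": 0,"az": 0}
  ]
}}

```text
time: 44.57
eef_pos: [0.4911, -0.2746, 0.2029]
tcp_rot: [0.457, -0.54, 0.54, -0.457]
contact_force: [0.6, 0.6, 0.1]
opening: 0.271
```

```bash
python3 - <<'E'
from h import *
plan((.4914,-.2771,.0945,-9.5))
st,p,d,C=look('wrist','w30')
save('w30c',cv2.resize(p[170:290,240:400],None,fx=5,fy=5,interpolation=cv2.INTER_CUBIC))
E
```

```text
now [ 0.4911 -0.2746  0.2029] psi -9.51 t 44.57 F [0.6 0.6 0.1] op 2.31 q1,q6 [-0.69 -0.52]
(0.4914, -0.2771, 0.0945, -9.5) t [ 0.24 10.84  0.07] a [-0.04 -0.01  0.01]
```

View pics/w30c.png

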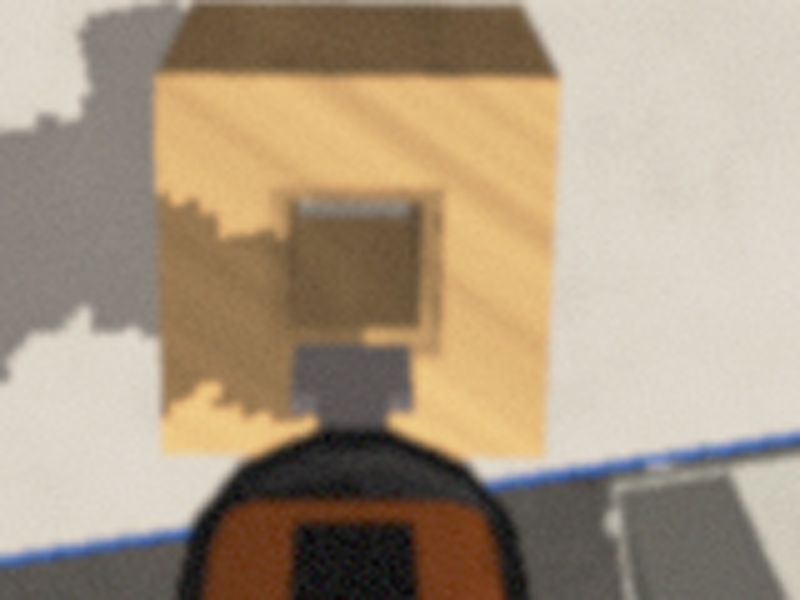

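```bash
python3 - <<'E'
from h import *
f=lambda L,y:tool_ray([(240+a/5-.4,170+b/5-.4) for a,b in L],y).round(4)
B=f([(155,73),(558,75),(545,456),(163,455)],.1349); print(B,B.mean(0))
print('hole',f([(290,270),(420,270),(280,270),(440,270)],.1349))
print('tip',f([(293,345),(411,345),(352,345)],.0902))
E
```

```text
[[-0.027   0.1349 -0.0274]
 [-0.0267  0.1349  0.028 ]
 [ 0.0294  0.1349  0.0277]
 [ 0.0292  0.1349 -0.028 ]] [1.225e-03 1.349e-01 7.500e-05]
hole [[ 0.0012  0.1349 -0.0092]
 [ 0.0012  0.1349  0.0092]
 [ 0.0012  0.1349 -0.0106]
 [ 0.0012  0.1349  0.0121]]
tip [[-0.0025  0.0902 -0.0074]
 [-0.0025  0.0902  0.0068]
 [-0.0025  0.0902 -0.0003]]
```

Call:
{"api": "play_rows", "payload": {
  "steps": [
    {"claw": 1.5,"tx": 0.32,"ty": 1,"tz": 0,"ax": 0,"ay": 0,"az": 0},
    {"claw": 1.5,"tx": 0.32,"ty": 2,"tz": 0,"ax": 0,"ay": 0,"az": 0},
    {"claw": 1.5,"tx": 0.32,"ty": 3.5,"tz": 0,"ax": 0,"ay": 0,"az": 0},
    {"claw": 1.5,"tx": 0.32,"ty": 5,"tz": 0,"ax": 0,"ay": 0,"az": 0},
    {"claw": 1.5,"tx": 0.32,"ty": 6.5,"tz": 0,"ax": 0,"ay": 0,"az": 0},
    {"claw": 1.5,"tx": 0.32,"ty": 8,"tz": 0,"ax": 0,"ay": 0,"az": 0},
    {"claw": 1.5,"tx": 0.32,"ty": 9.5,"tz": 0,"ax": 0,"ay": 0,"az": 0},
    {"claw": 1.5,"tx": 0.32,"ty": 10.4,"tz": 0,"ax": 0,"ay": 0,"az": 0},
    {"claw": 1.5,"tx": 0.32,"ty": 10.7,"tz": 0,"ax": 0,"ay": 0,"az": 0},
    {"claw": 1.5,"tx": 0.32,"ty": 10.7,"tz": 0,"ax": 0,"ay": 0,"az": 0},
    {"claw": 1.5,"tx": 0.32,"ty": 10.7,"tz": 0,"ax": 0,"ay": 0,"az": 0}
  ]
}}

```text
time: 45.53
eef_pos: [0.4901, -0.2784, 0.0951]
tcp_rot: [0.457, -0.539, 0.54, -0.457]
contact_force: [0.0, -0.0, -1.1]
opening: 0.272
```

```bash
python3 - <<'E'
from h import *
plan((.4914,-.2771,.0945,-9.5))
E
```

```text
now [ 0.4901 -0.2784  0.0951] psi -9.52 t 45.53 F [ 0.  -0.  -1.1] op 2.32 q1,q6 [-0.7  -0.53]
(0.4914, -0.2771, 0.0945, -9.5) t [-0.15  0.06  0.11] a [-0.04 -0.02  0.02]
```

Seated within 1 mm, no force. Release and rise.

Call:
{"api": "play_rows", "payload": {
  "steps": [
    {"claw": 1.5,"tx": 0,"ty": 0.08,"tz": 0,"ax": 0,"ay": 0,"az": 0},
    {"claw": 3,"tx": 0,"ty": 0.08,"tz": 0,"ax": 0,"ay": 0,"az": 0},
    {"claw": 5,"tx": 0,"ty": 0.08,"tz": 0,"ax": 0,"ay": 0,"az": 0},
    {"claw": 6,"tx": 0,"ty": 0.08,"tz": 0,"ax": 0,"ay": 0,"az": 0},
    {"claw": 6,"tx": 0,"ty": 0.08,"tz": 0,"ax": 0,"ay": 0,"az": 0},
    {"claw": 6,"tx": 0,"ty": -2,"tz": 0,"ax": 0,"ay": 0,"az": 0},
    {"claw": 6,"tx": 0,"ty": -5,"tz": 0,"ax": 0,"ay": 0,"az": 0},
    {"claw": 6,"tx": 0,"ty": -9,"tz": 0,"ax": 0,"ay": 0,"az": 0},
    {"claw": 6,"tx": 0,"ty": -13,"tz": 0,"ax": 0,"ay": 0,"az": 0},
    {"claw": 6,"tx": 0,"ty": -17,"tz": 0,"ax": 0,"ay": 0,"az": 0},
    {"claw": 6,"tx": 0,"ty": -17,"tz": 0,"ax": 0,"ay": 0,"az": 0},
    {"claw": 6,"tx": 0,"ty": -17,"tz": 0,"ax": 0,"ay": 0,"az": 0}
  ]
}}

```text
time: 46.53
eef_pos: [0.4913, -0.2794, 0.2693]
tcp_rot: [0.456, -0.537, 0.543, -0.457]
contact_force: [0.6, 0.8, -1.0]
opening: 0.702
```

```bash
python3 - <<'E'
from h import *
plan((.4914,-.2771,.0945,-9.5))
st,p,d,C=look('wrist','w31')
st,p,d,C=look('side','s31'); save('s31c',cv2.resize(p[120:330,250:450],None,fx=3,fy=2.8,interpolation=cv2.INTER_CUBIC))
st,p,d,C=look('top','t31')
E
```

```text
now [ 0.4913 -0.2794  0.2693] psi -9.5 t 46.53 F [ 0.6  0.8 -1. ] op 6.0 q1,q6 [-0.7  -0.53]
(0.4914, -0.2771, 0.0945, -9.5) t [-0.3  17.48 -0.15] a [-0.41 -0.    0.24]
```

View pics/w31.png

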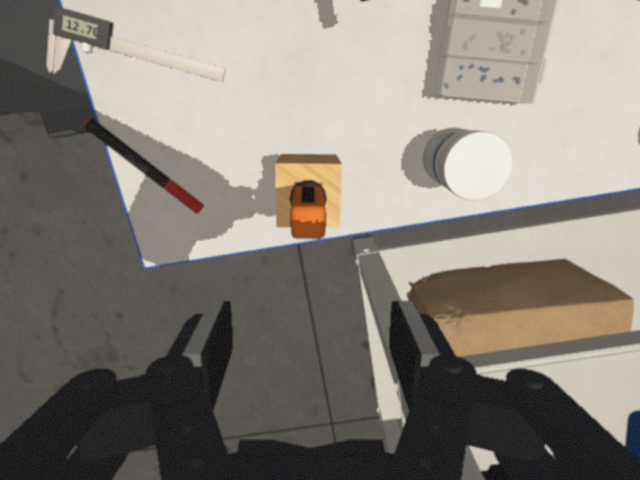

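View pics/s31c.png

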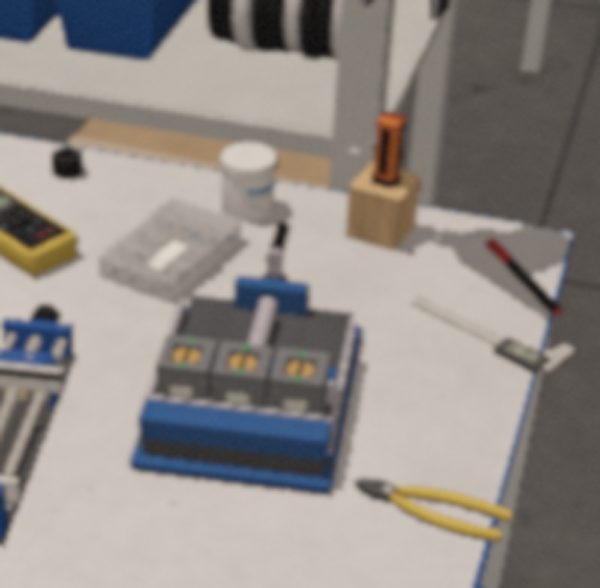

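View pics/t31.png

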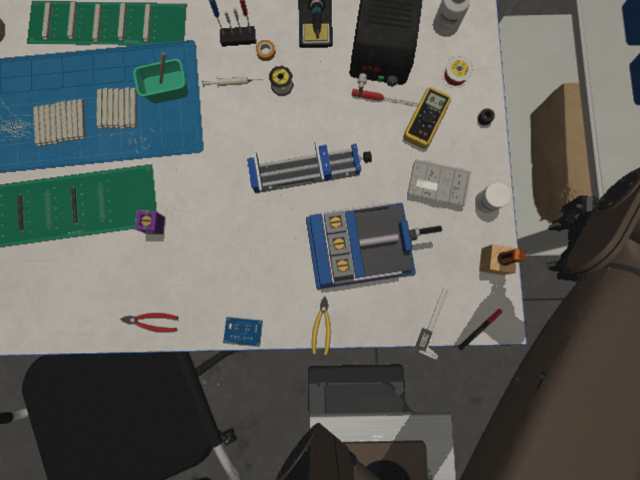

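```bash
python3 - <<'E'
from h import *
for n in ('top0','t31'):
    p=cv2.imread(f'pics/{n}.png'); hsv=cv2.cvtColor(p,cv2.COLOR_BGR2HSV); m=cv2.inRange(hsv,(5,180,120),(16,255,255)); m[:, :470]=0;m[300:]=0;m[:230]=0
    c=max(cv2.findContours(m,0,1)[0],key=cv2.contourArea); print(n,cv2.boundingRect(c))
    w=cv2.inRange(hsv,(0,0,200),(180,60,255))
a=cv2.imread('pics/top0.png')[155:215,400:520].astype(int);b=cv2.imread('pics/t31.png')[155:215,400:520].astype(int); print('case/jar diff',np.abs(a-b).max(2)[:, :].mean(), (np.abs(a-b).max(2)>60).sum())
st=ctrl.get_state(); C=cam('wrist',st); p=cv2.imread('pics/w31.png'); hsv=cv2.cvtColor(p,cv2.COLOR_BGR2HSV)
m=cv2.inRange(hsv,(5,190,190),(16,255,255)); m[:, :280]=0;m[:,350:]=0;m[260:]=0
c=max(cv2.findContours(m,0,1)[0],key=cv2.contourArea); r=cv2.minAreaRect(c); print(r,onz(C,[r[0]],.148).round(4))
ctrl.sign_off()
E
```

```text
top0 (514, 249, 11, 11)
t31 (514, 250, 6, 10)
case/jar diff 1.0483333333333333 0
((308.5, 214.5), (15.0, 31.0), 90.0) [[ 0.4894 -0.2666  0.148 ]]
the job is handed in; nothing more can be done
```

The job is done and handed in at about 46.5 s of the 210 s allowed. No verdict was reported back.

- **Clamping:** All three grey modules stand side by side in the small blue vise. I cranked it shut until the force on the tool reached about 36 N, against about 7 N when turning freely. The purple look-alike was left alone.
- **Screws:** The last wrist view after all three screws were turned put the slots at -82.4°, -82.3° and -82.5°. The green marks sit at 97.4° to 97.7° (the same line half a turn round), so each slot is within about 0.2° of its marks. The modules had not shifted.
- **First screw:** The blade went in about 1.6 mm off centre and slid along the slot. It still reached its stop, and I corrected the aim for the other two.
- **Driver:** It is back in its block and looks upright in the side and top views. The top view shows its handle within a pixel of where it started.
- **Parts case and jar:** The top pictures before and after show no change in either.

Two checks are not clean:

- **Driver position:** The last wrist-camera measurement put the driver's handle about 9 mm off in y from where I first measured it. I think this is unreliable, because the colour mask caught only part of the handle in uneven light, but I did not measure it again.
- **Clamp after release:** I did not re-test the vise's grip after letting go of the crank. I only saw that the modules stayed in place while the screws were turned.

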